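# Roll the sander roller to the line and chock it

### The job

Roll the black rubber roller along its board, without lifting or dragging it, so that it stops and stands by itself, released, centred over the line across the board. Only then lay the small hardwood block flat on the board, square to the roller and snug against it on either side, leaving the roller on the line. Leave the cork block and the tape measure where they are.

Things in the scene. Friction and masses are not known exactly. Their poses are not given: they have to be found in the camera images.
- board: fixed plywood board, 162 (its x) x 440 (its y) x 18 mm thick; origin at the centre of its underside, on the bench. The roller travels along the board's y. Wooden strips 12 mm wide and 12 mm high run round all four edges of its top (clear inside: 138 x 416 mm). A clamp lever (120 mm high) stands off its near left end; a 123 mm high box and a control box on a post lie behind it.
- mark_line (a point): middle of the thin dark line (3 mm wide, flat, along x) that crosses the board, on the board's top face; flat steel pointer clips sit on the side strips at its two ends. Axes parallel to the board's. The line lies towards either end of the board, the roller towards the other.
- roller_mid (a point): centre of a loose black rubber roller, metal end faces, 90 mm diameter, 120 mm long, about 0.5 kg, lying across the board; on its axis, 63 mm above the bench. x: the roller's axis, parallel to the board's x; y and z turn as it rolls. 9 mm of play to each side strip. Pushed from behind near mid-height it rolls; let go at 0.05 m/s it coasts about 5 mm, at 0.15 m/s 4 cm; a brisk touch bounces it on.
- roller: the same roller (origin at the same point, same axes)
- chock_mid (a point): centre (15 mm above its underside) of the small loose hardwood block, 46 (its x) x 82 (its y) x 30 mm high, 63 g, flat on the bench beyond the left end of the board. On the board its centre is 33 mm above the bench; touching the roller end-on (its y along the board's y) its centre is 83 mm from the roller's axis, broadside (its x along the board's y) 65 mm.
- chock: the same hardwood block (origin at the centre of its underside)
- cork_mid (a point): centre of the cork sanding block, 65 x 110 x 29 mm, on the bench in front of the board; a bystander
- tape_mid (a point): centre of the tape measure, 64 x 103 x 36 mm, on the bench at the front right; a bystander
Not all that is in view belongs to the job. Leave any pink look-alike of the chock alone.

How it is judged:
By the outcome, as a careful person would: the job done as asked, in the order asked, and still so for the second after the job is handed in, with the robot touching nothing.
It also fails if it takes over 72 s, if anything falls off the work surface, if the arm or the gripper's body presses on something with over 40 N, if the wrist force passes 120 N, or if a joint passes its speed limit or range.

### The arm

A 7-joint arm with a two-finger parallel gripper is mounted at the origin on a cart in front of the work surface, level with it; the furniture and walls round the work are solid. World frame = base frame: x ahead of the robot, y to its left, z up, the work surface at z = 0. Lengths are in m, angles in degrees, forces in N, time in s.
With the tool pointing down it reaches from about 0.4 to 0.875 m from the base axis. Payload 6.5 kg.
Tool frame: the origin (TCP) lies midway between the tips of the shut fingers; the grasp point (between the pads) lies 19 mm behind it; x points along the fingers, y is the direction in which the jaws open and shut, and the axes are right-handed (so a half turn about x gives the same grasp; the last joint's range is limited). The gripper opens to 88 mm and grips with 3 to 60 N. Pads are 18 mm wide; open, the fingers measure 123 mm over their backs; the gripper's body (75 mm by 187 mm) begins 45 mm behind the grasp point.
Start: joints at [-68.48, 30.733, -0.252, 88.115, 0.149, 61.152, -4.079], TCP at [0.278, 0.588, 0.239] pointing down, gripper open.
Joint ranges: [-154.64, 154.64], [-21.42, 123.67], [-72.66, 72.17], [13.99, 137.28], [-74.86, 254.86], [10.95, 109.41], [-158.01, 158.01]. Speed limits (degrees/s): [136.94, 136.94, 180, 180, 180, 180, 180].

### API

Orientations are given as [roll, pitch, yaw] about the fixed x, y, z axes, in that order (R = Rz(yaw) Ry(pitch) Rx(roll)).
In Python, from bench import get_obs, eyes, order gives the robot as it stands.
- The arm moves only by the tool step_arm, never from a script. Its argument "increments" is a list of rows, each an object with "slide": the shift along the tool's x, y, z in m, a list of three; "roll": the turn about the tool's x in degrees; "hand": the closure, from -1 (fully open) to 1 (shut), so that 0 is half open. A call has 1 to 10 rows; each row is the pose to reach, as a shift and turn from the pose commanded when the call began, along the tool's axes at that moment; what a row does not reach only later rows make up. A row lasts 1/12 s, in which the tool goes at most 41.7 mm and 7.16 degrees, less where a joint would pass 70% of its speed; a pose out of reach is approached as far as the arm can. A call with a gripper value outside its range is refused whole. The fingers move at their own pace and stop on an object; "force" is the grip in N (left out, the last holds). Time passes only in rows, so rows that repeat a pose let the fingers close. It gives the time, the measured TCP pose, the force and the opening at its end, in the units of the state.
- get_obs(): the state, without advancing time (a new reading comes with each control period).
- eyes.get_image(name): name is "scene" or "top" or "wrist"; returns the picture (480x640x3 uint8, red, green, blue); there is no depth.
- eyes.camera_info(name): a dict with "fx", "fy", "cx", "cy" (pixels), "R" (3x3) and "t" (3): a world point X has camera coordinates R X + t. Camera axes: x right, y down, z forward; pixel columns grow to the right and rows downward; lengths in m; the calibration is good to about 2 mm. The wrist camera is an equidistant fisheye: a pixel r from the principal point sees the ray r / f radians off the axis. A picture is of the moment at which its call begins: read the wrist's pose just before it. camera_info takes no time and is no camera call; for the wrist camera it gives the pose at the moment of the call.
- order.hand_in(): hands the job in, once; it reports no verdict.
The state is a dict: "t": time; "joints": joint angles; "joint_velocities": joint speeds; "effort": joint torques, N m; "eef_pos": TCP position; "tool_rot": TCP orientation; "wrist_force": force on the tool from outside, world axes, zero at the start; "torque": the same for the moment, N m; "gripper_width": opening from 0.0 (shut) to 1.0 (fully open).
Only numpy, scipy, OpenCV 4.12 (cv2) and the standard library are available. Lean on these libraries where they do the work, as an engineer would, in place of code of your own. Each camera call takes 0.05 s, during which the arm holds its last target.

## Working session

There is one attempt and no reset: what is moved stays moved. The work goes in short steps, Python scripts to look and compute and a tool call to move; the robot and the scene stay as the last step left them, time stands still between calls to the robot, and variables do not carry over. Pictures are saved under pics/ and viewed, and the job is handed in when it is done.

Besides the shell and the picture viewer there is one more tool, called after ">>>" in YAML: its name, and indented under it one key for each argument. step_arm: Moves the arm, as the interface text tells. Its arguments: {"type":"object","properties":{"increments":{"type":"array"},"force":{"type":"number"}},"required":["increments"]}

```bash
ls; mkdir -p pics; cat > h.py <<'E'
import numpy as np, cv2
from bench import get_obs, eyes, order
def save(name,fn):
    im=eyes.get_image(name); cv2.imwrite('pics/'+fn,cv2.cvtColor(im,cv2.COLOR_RGB2BGR)); return im
def ray(ci,u,v,fish=False):
    R=np.array(ci['R']);t=np.array(ci['t'])
    a=(u-ci['cx'])/ci['fx'];b=(v-ci['cy'])/ci['fy']
    if fish:
        r=np.hypot(a,b); d=np.array([a/r*np.sin(r),b/r*np.sin(r),np.cos(r)]) if r>0 else np.array([0,0,1.])
    else: d=np.array([a,b,1.])
    d=R.T@d; return -R.T@t, d/np.linalg.norm(d)
def onz(ci,u,v,z,fish=False):
    o,d=ray(ci,u,v,fish); return o+d*(z-o[2])/d[2]
def proj(ci,X,fish=False):
    c=np.array(ci['R'])@np.array(X)+np.array(ci['t'])
    if fish:
        r=np.hypot(c[0],c[1]);th=np.arctan2(r,c[2]);return ci['cx']+ci['fx']*th*c[0]/r,ci['cy']+ci['fy']*th*c[1]/r
    return ci['cx']+ci['fx']*c[0]/c[2],ci['cy']+ci['fy']*c[1]/c[2]
def tri(rays):
    A=np.zeros((3,3));b=np.zeros(3)
    for o,d in rays:
        P=np.eye(3)-np.outer(d,d);A+=P;b+=P@o
    X=np.linalg.solve(A,b); return X,[np.linalg.norm((np.eye(3)-np.outer(d,d))@(X-o)) for o,d in rays]
E
python3 - <<'E'
from h import *
o=get_obs(); print(o)
import json,pickle
C={}
for n in ['scene','top','wrist']:
    C[n]=eyes.camera_info(n); save(n,n+'0.png'); print(n,C[n])
pickle.dump(C,open('C0.pkl','wb'))
E
```

```text
pics
{'t': 0.0, 'joints': array([-68.48054841,  30.77724835,  -0.2546896 ,  88.16885729,
         0.14947244,  61.1523549 ,  -4.07845845]), 'joint_velocities': array([ 0.14615489, -0.02321308, -0.00647717,  0.00219581, -0.03448585,
        0.03603638, -0.0575299 ]), 'effort': array([-3.56906239e-04, -5.70986295e+01,  9.90361087e-01, -2.51609963e+01,
       -5.63614885e-02,  1.75582938e-02,  1.61931657e-04]), 'eef_pos': array([0.27766544, 0.58704102, 0.23785436]), 'tool_rot': array([ -85.64406169,   89.90186915, -110.95080979]), 'wrist_force': array([ 0.35118721, -0.30519473,  0.00612728]), 'torque': array([-0.01063492, -0.00492601, -0.00170581]), 'gripper_width': 0.9990435246600576}
scene {'fx': 557.2648486612037, 'fy': 557.2648486612037, 'cx': 319.80302604179684, 'cy': 245.9066894959422, 'R': array([[ 0.84766107, -0.53053732,  0.00092798],
       [-0.34785573, -0.55710225, -0.7540779 ],
       [ 0.40058345,  0.63887967, -0.65678434]]), 't': array([-0.40695438,  0.22545539,  0.93902156])}
top {'fx': 460.17319586887646, 'fy': 460.17319586887646, 'cx': 315.04275762303666, 'cy': 244.40860161116515, 'R': array([[ 0.01239784, -0.99978289, -0.01674704],
       [-0.98561922, -0.00939603, -0.16872006],
       [ 0.16852607,  0.01859797, -0.98552173]]), 't': array([0.01913928, 0.48760502, 0.90816781])}
wrist {'fx': 371.64829954431775, 'fy': 371.64829954431775, 'cx': 319.42620984225437, 'cy': 237.40738109765232, 'R': array([[ 4.28007203e-01,  9.03775109e-01, -6.22027166e-04],
       [ 8.54876259e-01, -4.04626315e-01,  3.24752408e-01],
       [ 2.93251454e-01, -1.39528126e-01, -9.45798862e-01]]), 't': array([-0.64855161, -0.04431182,  0.39085253])}
```

View pics/scene0.png

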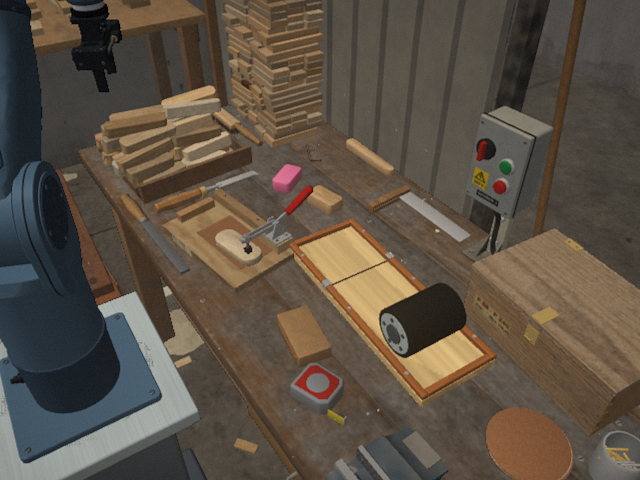

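View pics/top0.png

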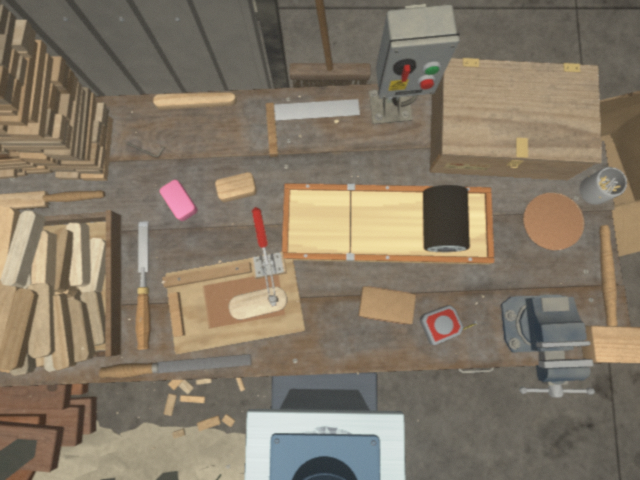

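View pics/wrist0.png

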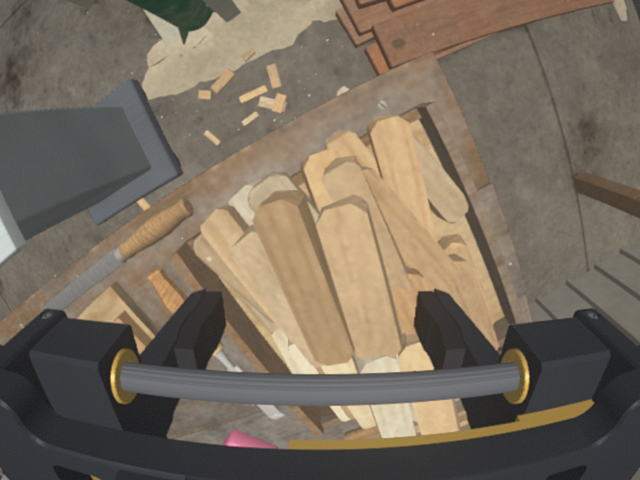

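The top view shows the board at (285–493, 185–262), its line at column 350, the roller near (446, 218), the chock at (235, 186) and the pink look-alike at (178, 199). The red lever is near (259, 225). I'll zoom in to measure.

```bash
python3 - <<'E'
import cv2
a=cv2.imread('pics/top0.png')[165:275,200:510]; cv2.imwrite('pics/topz.png',cv2.resize(a,(775,275),interpolation=cv2.INTER_CUBIC))
a=cv2.imread('pics/scene0.png')[160:410,240:510]; cv2.imwrite('pics/scz.png',cv2.resize(a,(648,600),interpolation=cv2.INTER_CUBIC))
E
```

```text
(no output)
```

View pics/topz.png

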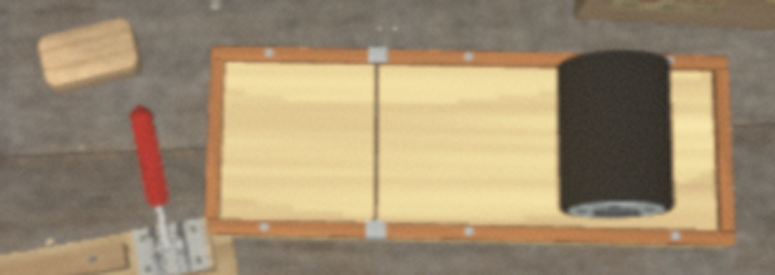

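View pics/scz.png

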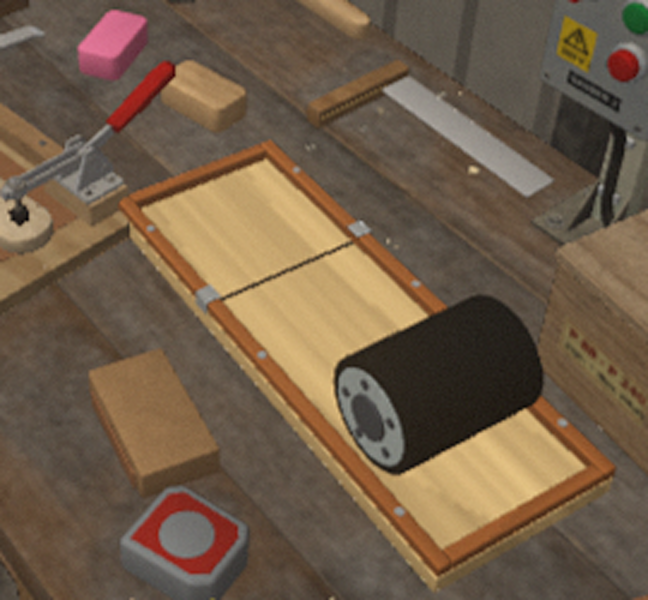

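```bash
cat > meas.py <<'E'
from h import *
import pickle
C=pickle.load(open('C0.pkl','rb'))
def load(f): return cv2.imread('pics/'+f)
def rollmask(im,box):
    x0,y0,x1,y1=box; m=np.zeros(im.shape[:2],np.uint8)
    s=im[y0:y1,x0:x1]; m[y0:y1,x0:x1]=(s.max(2)<60)*255
    m=cv2.morphologyEx(m,cv2.MORPH_OPEN,np.ones((5,5),np.uint8))
    n,l,st,c=cv2.connectedComponentsWithStats(m); k=1+np.argmax(st[1:,4]); return (l==k).astype(np.uint8)*255
E
python3 - <<'E'
from meas import *
t=load('top0.png'); s=load('scene0.png')
hs=cv2.cvtColor(t,cv2.COLOR_BGR2HSV)
# roller
m=rollmask(t,(400,170,500,270)); ys,xs=np.nonzero(m); print('roller bbox',xs.min(),xs.max(),ys.min(),ys.max())
for r in (195,210,225,240):
    x=np.nonzero(m[r])[0]; print(r,x.min(),x.max())
    # subpixel by intensities
for r in (200,220,240):
    g=t[r].max(1); print(r,g[415:430],g[460:475])
for r in (200,220,240): print(r,t[r,343:358].max(1))
print(hs[210,300],hs[222,460],hs[187,400],hs[186,235], t[186,235])
for c in (310,400): print(c,[tuple(p) for p in t[180:196,c]],[tuple(p) for p in t[246:266,c]])
E
```

```text
roller bbox 453 466 187 203
195 454 466Traceback (most recent call last):
  File "<stdin>", line 7, in <module>
    return umr_minimum(a, axis, None, out, keepdims, initial, where)
ValueError: zero-size array to reduction operation minimum which has no identity
```

```bash
python3 - <<'E'
from meas import *
t=load('top0.png'); hs=cv2.cvtColor(t,cv2.COLOR_BGR2HSV)
for r in (200,220,240):
    g=t[r].max(1); print(r,g[415:430],g[460:475])
for r in (200,220,240): print(r,t[r,343:358].max(1))
print(hs[210,300],hs[222,480],hs[187,400],hs[186,235], t[186,235],hs[165,235])
for c in (310,400): print(c,t[180:196,c].tolist(),t[246:266,c].tolist())
s=load('scene0.png'); hs=cv2.cvtColor(s,cv2.COLOR_BGR2HSV)
print('scene',s[320,430],hs[250,340],hs[197,325],hs[190,325],hs[205,318],hs[215,340])
E
```

```text
200 [238 237 237 236 237 236 230 191 108  57  58  57  59  57  59] [ 58  58  55  57  59  57  56  93 170 219 225 226 227 227 225]
220 [235 234 235 235 236 234 231 201 135  79  63  60  62  61  62] [ 58  57  59  56  58  56  55  69 123 195 233 238 238 238 237]
240 [236 235 236 235 235 235 232 215 157  94  61  60  60  64  62] [ 62  55  58  55  57  56  57  54  75 139 193 216 218 218 218]
200 [239 240 240 240 239 236 214 166 196 234 240 240 240 240 240]
220 [231 229 231 230 230 224 191 151 186 223 229 230 231 231 231]
240 [233 235 234 232 233 227 193 157 197 230 234 234 234 233 235]
[ 21  89 226] [ 23  81 240] [ 13 144 186] [ 18  89 200] [130 171 200] [ 15  47 120]
310 [[103, 116, 122], [105, 118, 125], [97, 111, 120], [87, 108, 132], [84, 121, 168], [89, 128, 179], [94, 133, 186], [87, 133, 192], [86, 131, 190], [91, 134, 175], [130, 180, 213], [151, 208, 230], [157, 215, 235], [157, 214, 234], [156, 215, 235], [159, 217, 236]] [[151, 207, 230], [149, 204, 227], [144, 199, 225], [146, 198, 224], [143, 195, 222], [144, 195, 222], [129, 178, 208], [96, 139, 177], [81, 125, 177], [79, 125, 181
[... 151 characters left out ...]
[103, 117, 131]]
400 [[102, 114, 125], [101, 114, 124], [102, 114, 124], [104, 117, 126], [99, 113, 124], [81, 108, 135], [85, 125, 177], [81, 128, 186], [82, 130, 189], [85, 132, 190], [81, 126, 181], [102, 145, 183], [141, 194, 222], [154, 211, 232], [158, 217, 236], [159, 218, 237]] [[164, 221, 240], [160, 219, 238], [157, 217, 236], [160, 218, 236], [157, 213, 234], [156, 213, 233], [150, 205, 228], [142, 194, 222], [129, 175, 207], [97, 139, 179], [83, 127, 181], [82, 131, 188], [83, 132, 192], [83, 130, 189], [82, 126, 178], [90, 126, 158], [96, 121, 138], [92, 106, 117], [96, 108, 117], [96, 110, 119]]
scene [20 29 35] [ 19 113 198] [ 16 115 167] [ 15 120 157] [ 15 119 133] [17 64 91]
```

```bash
cat >> meas.py <<'E'
def darkline(im,rows,c0,c1):
    P=[]
    for r in rows:
        g=im[r,c0:c1].max(1).astype(float); b=np.median(g); w=np.clip(b-15-g,0,None)
        if w.sum()>20: P.append(((w*np.arange(c0,c1)).sum()/w.sum(),r))
    return np.array(P)
def halfx(g,c0,lev,rev=False):
    # first crossing below lev scanning from left (or right)
    idx=range(len(g)-1) if not rev else range(len(g)-1,0,-1)
    for i in idx:
        j=i+1 if not rev else i-1
        if g[i]>=lev>g[j]: return c0+i+(j-i)*(g[i]-lev)/(g[i]-g[j])
def fit(P):
    vx,vy,x0,y0=cv2.fitLine(P.astype(np.float32),cv2.DIST_HUBER,0,.01,.01).ravel(); return np.array([x0,y0]),np.array([vx,vy])
def roller_top(im,ci,ax,rows,c0,c1,lev=140,zc=None):
    L=[];Rr=[]
    for r in rows:
        g=im[r,c0:c1].max(1).astype(float)
        a=halfx(g,c0,lev);b=halfx(g,c0,lev,True)
        if a: L.append((a,r))
        if b: Rr.append((b,r))
    o=-np.array(ci['R']).T@np.array(ci['t'])
    ay=np.cross([0,0,1],ax); ay/=np.linalg.norm(ay)
    N=[]
    for P in (L,Rr):
        p,d=fit(np.array(P)); 
        n=np.cross(ray(ci,*(p-20*d))[1],ray(ci,*(p+20*d))[1]); n/=np.linalg.norm(n); N.append(n)
    # want ni.(c-o) = +-R ; orient to inside
    c0=onz(ci,(np.mean([p[0] for p in L])+np.mean([p[0] for p in Rr]))/2,np.mean([p[1] for p in L]),0.063)
    N=[n*np.sign(n@(c0-o)) for n in N]
    # c = c0 + u*ay + v*z
    A=np.array([[n@ay,n[2]] for n in N]); b=np.array([0.045-n@(c0-o) for n in N])
    uv=np.linalg.solve(A,b); c=c0+uv[0]*ay+uv[1]*np.array([0,0,1])
    # with z fixed .063: mean
    us=(b)/A[:,0]
    return c,c0+us.mean()*ay,us,N
E
python3 - <<'E'
from meas import *
t=load('top0.png'); s=load('scene0.png'); T=C['top'];S=C['scene']
P=darkline(t,range(194,252),344,357); p,d=fit(P); print('top line',p,d,np.abs((P-p)@[-d[1],d[0]]).max())
a=onz(T,*P[0],.018);b=onz(T,*P[-1],.018); ax=(b-a); ax/=np.linalg.norm(ax); 
if ax[0]<0: ax=-ax
print(a,b,'axis x dir',ax,np.degrees(np.arctan2(ax[1],ax[0])))
# board corners by colour: orange strips + yellow -> mask
hs=cv2.cvtColor(t,cv2.COLOR_BGR2HSV)
for nm,m in (('yellow',(hs[...,2]>200)&(hs[...,0]>17)&(hs[...,0]<28)),('orange',(hs[...,0]<17)&(hs[...,1]>120)&(hs[...,2]>140))):
    mm=np.zeros(m.shape,np.uint8); mm[175:275,270:505]=m[175:275,270:505]
    ys,xs=np.nonzero(mm); pts=np.c_[xs,ys].astype(np.float32)
    r=cv2.minAreaRect(cv2.convexHull(pts)); bx=cv2.boxPoints(r); print(nm,r)
    for q in bx: print('  ',q,onz(T,*q,.018 if nm=='yellow' else .030))
print(roller_top(t,T,ax,range(196,240),405,478))
# chock top view
mm=np.zeros(hs.shape[:2],np.uint8); mm[165:210,205:265]=((hs[...,1]>65)&(hs[...,2]>140))[165:210,205:265]
ys,xs=np.nonzero(mm); r=cv2.minAreaRect(np.c_[xs,ys].astype(np.float32)); print('chock',r,len(xs))
for q in cv2.boxPoints(r): print('  ',q,onz(T,*q,.03))
print(onz(T,*r[0],.03))
E
```

```text
top line [350.0811 212.3   ] [ 0.00548844 -0.9999849 ] 0.1861051085822591
[ 0.60224996 -0.04935069  0.018     ] [ 0.47800098 -0.04833331  0.018     ] axis x dir [ 0.99996648 -0.0081879  -0.        ] -0.4691376334102368
yellow ((386.9794921875, 222.68084716796875), (197.4578094482422, 62.57830047607422), 1.2590452432632446)
   [287.5869 251.7931] [0.47502359 0.08273987 0.018     ]
   [288.9619 189.2299] [0.61190943 0.08284014 0.018     ]
   [486.37207 193.56859] [ 0.60542395 -0.34087681  0.018     ]
   [484.99707 256.13177] [ 0.46989319 -0.33123908  0.018     ]
orange ((388.06243896484375, 222.87774658203125), (211.28468322753906, 75.271240234375), 1.0877639055252075)
   [281.72467 258.5011 ] [0.45893444 0.09368675 0.03      ]
   [283.15363 183.2434 ] [0.62153051 0.09462904 0.03      ]
   [494.4002 187.2544] [ 0.61592617 -0.35413846  0.03      ]
   [492.97125 262.5121 ] [ 0.45497586 -0.34269578  0.03      ]
(array([ 0.54153171, -0.24386549,  0.04481188]), array([ 0.54157132, -0.23902912,  0.063     ]), array([-0.00028469,  0.00151768]), [array([-0.01279079, -0.97730014,  0.21147301]), array([ 0.01597627,  0.95354077, -0.3008401 ])])
chock ((234.9862060546875, 191.83448791503906), (37.7026481628418, 39.031375885009766), 85.2363510131836) 870
   [213.97241 174.66898] [0.6396241  0.24426504 0.03      ]
   [252.86896 171.42758] [0.64746616 0.16055236 0.03      ]
   [256. 209.] [0.56438098 0.15095998 0.03      ]
   [217.10345 212.2414 ] [0.55663175 0.23347191 0.03      ]
[0.60172689 0.19727069 0.03      ]
```

```bash
python3 - <<'E'
from meas import *
out=[]
for f,(x0,y0,x1,y1) in (('top0.png',(205,165,305,285)),('scene0.png',(260,155,360,275))):
    im=load(f); out.append(cv2.resize(im[y0:y1,x0:x1],(400,480),interpolation=cv2.INTER_CUBIC))
cv2.imwrite('pics/ch.png',np.hstack(out))
E
```

```text
(no output)
```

View pics/ch.png

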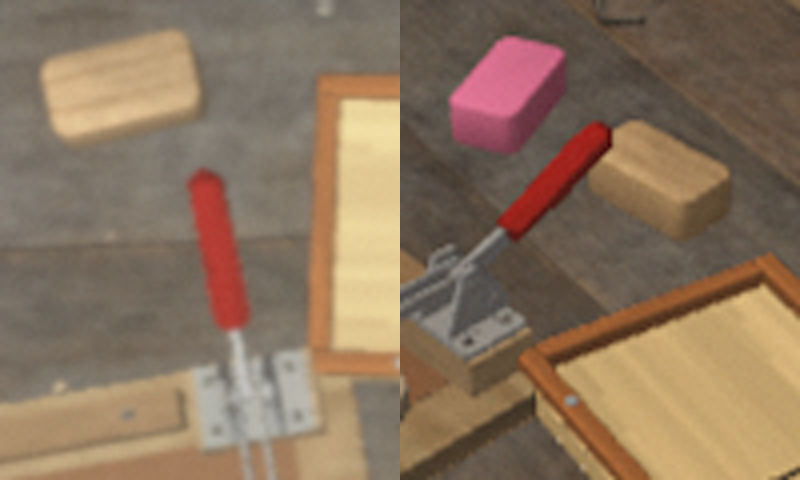

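```bash
python3 - <<'E'
from meas import *
T=C['top'];S=C['scene']
for nm,a,b in (('tip',(256.2,208.5),(311,188)),('handle base',(263.7,247),(287.5,213.7)),
   ('chock R-top corner',(205+192/4,165+35/4),(260+322/4,155+175/4)),('chock L corner',(205+45/4,165+65/4),(260+228/4,155+123/4))):
    X,e=tri([ray(T,*a),ray(S,*b)]); print(nm,X,e)
t=load('top0.png')
hs=cv2.cvtColor(t,cv2.COLOR_BGR2HSV)
print(hs[186,212:262].tolist()); print(hs[170:206,235].tolist())
E
```

```text
tip [0.5457156  0.13912844 0.10671234] [np.float64(0.000509076781970609), np.float64(0.0005090767819704555)]
handle base [0.47708497 0.12543624 0.07483904] [np.float64(0.001742654070188342), np.float64(0.0017426540701882835)]
chock R-top corner [0.64003175 0.16121806 0.0290858 ] [np.float64(0.002639839569060105), np.float64(0.002639839569059988)]
chock L corner [0.62521946 0.24096757 0.02325445] [np.float64(0.0019292781885811674), np.float64(0.0019292781885811238)]
[[14, 46, 121], [15, 47, 119], [16, 55, 126], [17, 75, 152], [16, 89, 186], [17, 92, 206], [17, 91, 212], [17, 91, 210], [18, 92, 214], [17, 91, 214], [17, 89, 216], [18, 90, 212], [17, 89, 217], [17, 90, 216], [18, 92, 214], [17, 91, 212], [17, 93, 211], [17, 91, 210], [17, 91, 212], [16, 92, 208], [17, 92, 206], [17, 91, 204], [17, 92, 203], [18, 89, 200], [17, 88, 201], [17, 88, 200], [17, 91, 199], [17, 88, 199], [18, 93, 198], [18, 91, 202], [18, 91, 199], [17, 94, 197], [18, 94, 192], [17, 95, 194], [17, 97, 191], [18, 95, 193], [17, 95, 196], [18, 92, 200], [17, 94, 199], [17, 91, 198], [17, 94, 199], [18, 92, 189], [17, 89, 158], [17, 77, 123], [18, 51, 114], [17, 41, 117], [18, 38, 115], [18, 40, 116], [17, 41, 118], [16, 32, 119]]
[[16, 49, 119], [16, 47, 119], [16, 46, 122], [16, 46, 123], [15, 59, 135], [17, 80, 156], [17, 91, 177], [17, 90, 186], [18, 89, 195], [17, 90, 193], [18, 95, 186], [17, 96, 186], [17, 94, 196], [17, 91, 199], [17, 91, 196], [17, 90, 196], [18, 89, 200], [17, 91, 201], [17, 93, 201], [17, 94, 200], [16, 93, 206], [17, 90, 216], [18, 87, 221], [18, 85, 222], [18, 88, 221], [17, 88, 209], [17, 88, 173], [17, 89, 155], [17, 86, 143], [18, 70, 134], [18, 46, 128], [20, 40, 128], [19, 38, 128], [16, 39, 123], [17, 44, 122], [17, 43, 125]]
```

```bash
python3 - <<'E'
from meas import *
T=C['top'];S=C['scene']
t=load('top0.png');hs=cv2.cvtColor(t,cv2.COLOR_BGR2HSV)
mm=np.zeros(hs.shape[:2],np.uint8); mm[165:210,205:265]=((hs[...,1]>68)&(hs[...,2]>165))[165:210,205:265]
n,l,st,c=cv2.connectedComponentsWithStats(mm);k=1+np.argmax(st[1:,4]);print(st[k],c[k])
ys,xs=np.nonzero(l==k); 
W=np.array([onz(T,x,y,.03)[:2] for x,y in zip(xs,ys)]).astype(np.float32)
print(cv2.minAreaRect(W),W.mean(0)); 
w,v=np.linalg.eigh(np.cov((W-W.mean(0)).T)); print('long axis angle',np.degrees(np.arctan2(v[1,1],v[0,1])))
s=load('scene0.png');hs=cv2.cvtColor(s,cv2.COLOR_BGR2HSV)
print(hs[195:215,325].tolist())
# box front edge & cork etc in top
for q in ((432,175),(595,177)): print('box front',onz(T,*q,.123),onz(T,*q,0))
E
```

```text
[215 173  40  27 758] [234.37730871 185.8944591 ]
((0.6152247190475464, 0.1990891993045807), (0.046074382960796356, 0.08021395653486252), 15.000532150268555) [0.6149136  0.19912538]
long axis angle 104.67585539885818
[[17, 120, 161], [16, 117, 168], [16, 115, 167], [16, 116, 167], [16, 111, 172], [17, 112, 177], [17, 112, 182], [17, 112, 186], [16, 119, 169], [16, 121, 154], [17, 115, 153], [15, 116, 149], [17, 115, 140], [16, 115, 137], [17, 116, 132], [16, 113, 126], [17, 114, 121], [16, 110, 121], [16, 76, 107], [18, 59, 103]]
box front [ 0.61119691 -0.20062759  0.123     ] [ 0.65205612 -0.23048555  0.        ]
box front [ 0.60934304 -0.51092889  0.123     ] [ 0.64993543 -0.58544715  0.        ]
```

```bash
cat >> h.py <<'E'
from scipy.spatial.transform import Rotation as Ro
def toolR(o=None):
    o=o or get_obs(); r,p,y=o['tool_rot']; return Ro.from_euler('xyz',[r,p,y],degrees=True).as_matrix()
def plan(pos,yang=None,o=None):
    """slide (tool axes) and roll to get to world pos with tool y at world angle yang (mod 180)"""
    o=o or get_obs(); R=toolR(o); s=R.T@(np.array(pos)-o['eef_pos'])
    cur=np.degrees(np.arctan2(R[1,1],R[0,1]))
    out=f"slide {np.round(s,4)} cur y-angle {cur:.2f}"
    if yang is not None:
        # +roll about tool x (down) reduces world angle
        d=-((yang-cur+90)%180-90); out+=f" roll {d:.2f}"
    print(out); return s
E
python3 - <<'E'
from h import *
print(toolR()); plan([.532,-.312,.238],-.5)
C=eyes.camera_info('wrist'); print(-np.array(C['R']).T@C['t'], toolR().T@(-np.array(C['R']).T@C['t']-get_obs()['eef_pos']), toolR().T@np.array(C['R'])[2])
E
```

```text
[[-4.57082803e-04  4.27525757e-01  9.04003052e-01]
 [-1.17235394e-03  9.04002296e-01 -4.27525992e-01]
 [-9.99999208e-01 -1.25522632e-03  8.80076040e-05]]
slide [ 0.001  -0.7042  0.6143] cur y-angle 64.69 roll 65.19
[0.20086912 0.62279652 0.3837713 ] [-0.1457228 -0.0008619 -0.0846913] [9.45832014e-01 6.44095327e-04 3.24655796e-01]
```

>>> step_arm:
  increments:
    - {"slide": [0,-0.7,0.61],"roll": 65,"hand": 0}
    - {"slide": [0,-0.7,0.61],"roll": 65,"hand": 0}
    - {"slide": [0,-0.7,0.61],"roll": 65,"hand": 0}
    - {"slide": [0,-0.7,0.61],"roll": 65,"hand": 0}
    - {"slide": [0,-0.7,0.61],"roll": 65,"hand": 0}
    - {"slide": [0,-0.7,0.61],"roll": 65,"hand": 0}
    - {"slide": [0,-0.7,0.61],"roll": 65,"hand": 0}
    - {"slide": [0,-0.7,0.61],"roll": 65,"hand": 0}
    - {"slide": [0,-0.7,0.61],"roll": 65,"hand": 0}
    - {"slide": [0,-0.7,0.61],"roll": 65,"hand": 0}
  force: 20

```text
t: 0.98
eef_pos: [0.3911, 0.1847, 0.2388]
tool_rot: [163.0, 90.0, 72.3]
wrist_force: [0.7, 0.3, 0.3]
gripper_width: 0.499
```

```bash
python3 - <<'E'
from h import *
o=get_obs();print(o['t'],o['eef_pos'],o['joints']); plan([.532,-.305,.238],-.5)
E
```

```text
0.9833 [0.39105973 0.18467566 0.23879496] [-50.00945933   9.29882216  20.91190909 120.35590611  -4.27867073
  51.00703491 -27.3341123 ]
slide [0.0006 0.1467 0.488 ] cur y-angle -0.68 roll -0.18
```

>>> step_arm:
  increments:
    - {"slide": [0,0.147,0.488],"roll": 0,"hand": 0}
    - {"slide": [0,0.147,0.488],"roll": 0,"hand": 0}
    - {"slide": [0,0.147,0.488],"roll": 0,"hand": 0}
    - {"slide": [0,0.147,0.488],"roll": 0,"hand": 0}
    - {"slide": [0,0.147,0.488],"roll": 0,"hand": 0}
    - {"slide": [0,0.147,0.488],"roll": 0,"hand": 0}
    - {"slide": [0,0.147,0.488],"roll": 0,"hand": 0}
    - {"slide": [0,0.147,0.488],"roll": 0,"hand": 0}
    - {"slide": [0,0.147,0.488],"roll": 0,"hand": 0}
    - {"slide": [0,0.147,0.488],"roll": 0,"hand": 0}

```text
t: 1.82
eef_pos: [0.5092, -0.2149, 0.2386]
tool_rot: [-160.3, 90.0, 109.4]
wrist_force: [0.7, 1.1, 1.3]
gripper_width: 0.503
```

```bash
python3 - <<'E'
from h import *
import pickle
o=get_obs();print(o['t'],o['eef_pos'],o['joints']); plan([.532,-.305,.238],-.5)
ci=eyes.camera_info('wrist'); pickle.dump(ci,open('W1.pkl','wb')); save('wrist','w1.png')
print(-np.array(ci['R']).T@ci['t'])
E
```

```text
1.8167 [ 0.50921923 -0.21485308  0.23857344] [ -7.45550883  23.72819695  33.41474161 104.62636498 -15.47977339
  56.22488302  32.14631656]
slide [0.0005 0.0232 0.09  ] cur y-angle -0.29 roll 0.21
[ 0.5094046  -0.13091557  0.38432375]
```

View pics/w1.png

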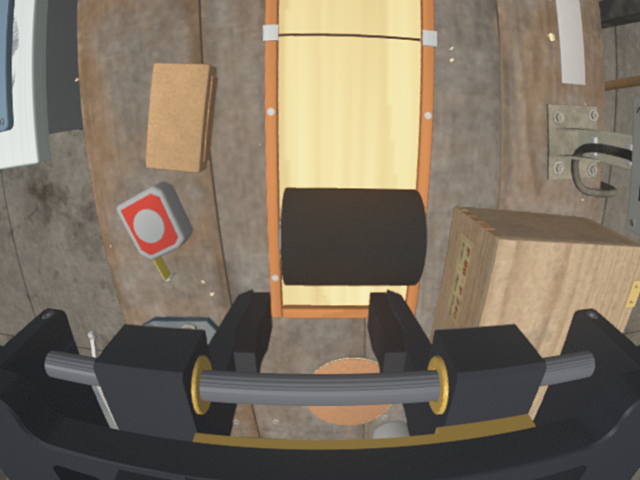

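The wrist view shows the line at row ≈36 between columns 279 and 421, and the roller between rows 188 and 285, columns 282–425. Next I measure both from it.

```bash
cat >> meas.py <<'E'
from scipy.optimize import least_squares
def vhalf(im,c,r0,r1,lev=130,rev=False):
    g=im[r0:r1,c].max(1).astype(float); return halfx(g,r0,lev,rev)
def roller_fish(im,ci,cols,r0,r1,zfix=None,lev=130):
    E=[]
    for c in cols:
        for rev in (False,True):
            v=vhalf(im,c,r0,r1,lev,rev)
            if v: E.append((ray(ci,c,v,True),rev))
    def f(p,z=None):
        y,th=p[0],p[1]; z=zfix if zfix else p[2]
        a=np.array([np.cos(th),np.sin(th),0]); c=np.array([.5415,y,z]); res=[]
        for (o,d),_ in E:
            n=np.cross(a,d); n/=np.linalg.norm(n); res.append(abs(n@(c-o))-.045)
        return res
    s=least_squares(f,[-.2,0]+([] if zfix else [.063]),loss='soft_l1',f_scale=.001)
    return s.x, np.sqrt(np.mean(np.square(s.fun))), len(E)
def line_fish(im,ci,cols,r0,r1,z=.018):
    P=[]
    for c in cols:
        g=im[r0:r1,c].max(1).astype(float); w=np.clip(np.median(g)-25-g,0,None)
        if w.sum()>30: P.append(onz(ci,c,(w*np.arange(r0,r1)).sum()/w.sum(),z,True))
    P=np.array(P); k=np.polyfit(P[:,0]-.5415,P[:,1],1); return k,len(P)
E
python3 - <<'E'
from meas import *
W=pickle.load(open('W1.pkl','rb')); im=load('w1.png')
print(im[25:48,350].max(1),im[180:196,350].max(1),im[278:296,350].max(1))
k,n=line_fish(im,W,range(290,412,4),26,48); print('line y at mid',k[1],'yaw',np.degrees(np.arctan(k[0])),n)
for z in (None,.063):
    x,r,n=roller_fish(im,W,range(300,412,6),170,300,z); print(x,np.degrees(x[1]),r,n)
# strips at row 36 and 250: x positions
for r in (60,150): 
    for q in ((278,r),(422,r)): pass
# roller ends at mid row 236
g=im[236].max(1); print(g[274:290],g[416:434])
T=C['top']; 
E
```

```text
[238 238 238 238 238 239 240 242 221 121  88 171 239 242 239 238 239 238
 238 239 239 239 239] [243 242 243 243 243 244 247 248 149  69  74  74  76  77  77  76] [ 65  62  64  63  58  57  67 124 221 250 247 245 245 245 245 245 245 245]
line y at mid -0.05036948123919176 yaw -0.7209951595057985 31
[-0.24223574 -0.01375233  0.05686742] -0.7879506230941101 0.0001833447155272577 38
[-0.24024935 -0.01397651] -0.8007950710182281 0.000857049620391331 38
[208 203 200 186 156 142 134  85  62  64  67  65  65  68  63  70] [ 59  61  60  59  61  60  61  60  59  60  77 113 131 130 130 131 134 135]
```

>>> step_arm:
  increments:
    - {"slide": [0,0.023,0.091],"roll": 0.4,"hand": 0}
    - {"slide": [0,0.023,0.091],"roll": 0.4,"hand": 0}
    - {"slide": [0,0.023,0.091],"roll": 0.4,"hand": 0}
    - {"slide": [0,0.023,0.091],"roll": 0.4,"hand": 0}
    - {"slide": [0.04,0.023,0.091],"roll": 0.4,"hand": 0}
    - {"slide": [0.08,0.023,0.091],"roll": 0.4,"hand": 0}
    - {"slide": [0.12,0.023,0.091],"roll": 0.4,"hand": 0}
    - {"slide": [0.155,0.023,0.091],"roll": 0.4,"hand": 0}
    - {"slide": [0.18,0.023,0.091],"roll": 0.4,"hand": 0}
    - {"slide": [0.185,0.023,0.091],"roll": 0.4,"hand": 0}

```text
t: 2.7
eef_pos: [0.5289, -0.3001, 0.0493]
tool_rot: [-123.8, 89.5, 145.6]
wrist_force: [-0.8, 0.7, -0.2]
gripper_width: 0.501
```

```bash
python3 - <<'E'
from h import *
import pickle
o=get_obs();print(o['t'],o['eef_pos'],o['joints'],o['wrist_force']); plan([.532,-.294,.053],-.7)
ci=eyes.camera_info('wrist'); pickle.dump(ci,open('W2.pkl','wb')); save('wrist','w2.png'); save('scene','s2.png')
E
```

```text
2.7 [ 0.5288993  -0.30010967  0.04925662] [  7.51258632  44.1161842   25.29076092 101.57692161 -27.09786116
  40.94509115  46.91490102] [-0.76301209  0.728421   -0.17005101]
slide [-0.0037  0.003  -0.0062] cur y-angle -0.61 roll 0.09
```

View pics/w2.png

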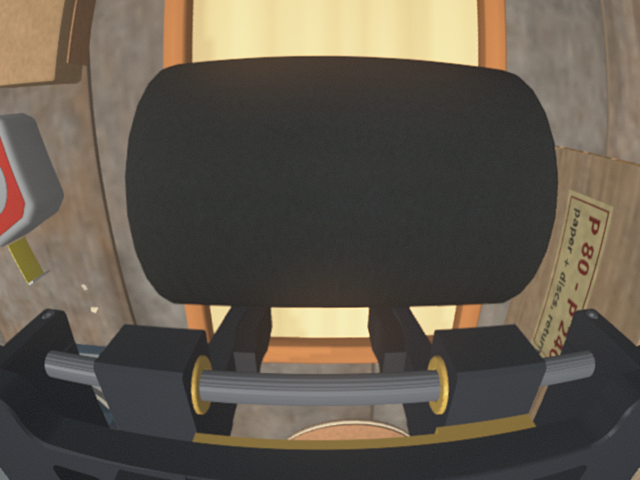

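View pics/s2.png

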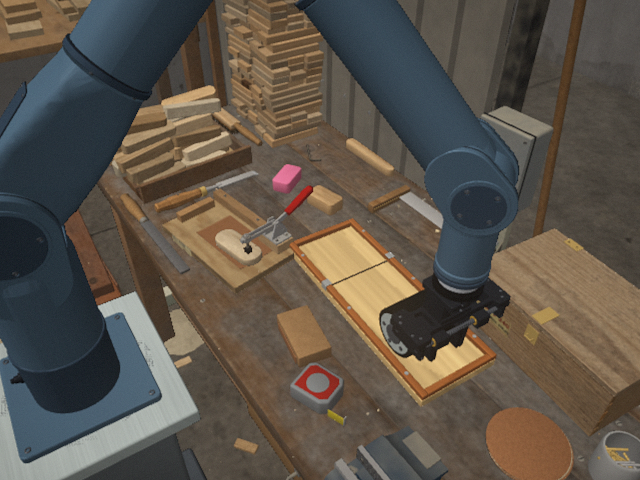

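>>> step_arm:
  increments:
    - {"slide": [-0.002,0.002,0],"roll": 0,"hand": 0}
    - {"slide": [-0.002,0.003,0],"roll": 0,"hand": 0}
    - {"slide": [-0.002,0.003,-0.001],"roll": 0,"hand": 0}
    - {"slide": [-0.002,0.003,-0.002],"roll": 0,"hand": 0}

```text
t: 3.13
eef_pos: [0.5357, -0.3024, 0.0572]
tool_rot: [70.0, 89.9, -20.7]
wrist_force: [-0.1, -0.2, 0.1]
gripper_width: 0.499
```

```bash
python3 - <<'E'
from h import *
o=get_obs();print(o['t'],o['eef_pos'],o['joint_velocities'].round(2),o['wrist_force']); plan([.532,-.294,.053],-.7)
E
```

```text
3.1333 [ 0.53565369 -0.30240605  0.05724768] [-0.91  0.12 -0.26  1.57 -0.11 -0.59 -0.66] [-0.10250904 -0.1856327   0.1482726 ]
slide [ 0.0042 -0.0038 -0.0084] cur y-angle -0.70 roll 0.00
```

>>> step_arm:
  increments:
    - {"slide": [0.003,-0.003,-0.002],"roll": 0,"hand": 0}
    - {"slide": [0.003,-0.003,-0.004],"roll": 0,"hand": 0}
    - {"slide": [0.003,-0.003,-0.005],"roll": 0,"hand": 0}
    - {"slide": [0.003,-0.003,-0.006],"roll": 0,"hand": 0}
    - {"slide": [0.003,-0.003,-0.007],"roll": 0,"hand": 0}
    - {"slide": [0.003,-0.003,-0.008],"roll": 0,"hand": 0}
    - {"slide": [0.003,-0.003,-0.009],"roll": 0,"hand": 0}
    - {"slide": [0.003,-0.003,-0.01],"roll": 0,"hand": 0}
    - {"slide": [0.003,-0.003,-0.011],"roll": 0,"hand": 0}
    - {"slide": [0.003,-0.003,-0.012],"roll": 0,"hand": 0}

```text
t: 3.97
eef_pos: [0.5318, -0.29, 0.0527]
tool_rot: [92.3, 90.0, 1.6]
wrist_force: [-0.7, 0.9, 0.1]
gripper_width: 0.502
```

```bash
cat >> meas.py <<'E'
def look(tag,cols=range(300,412,6),r0=30,r1=345):
    o=get_obs(); W=eyes.camera_info('wrist'); save('wrist','w%s.png'%tag); pickle.dump(W,open('W%s.pkl'%tag,'wb'))
    save('top','t%s.png'%tag)
    im=load('w%s.png'%tag)
    print('t',o['t'],'tcp',o['eef_pos'].round(4),'F',o['wrist_force'].round(2))
    return im,W,load('t%s.png'%tag)
E
python3 - <<'E'
from meas import *
im,W,t=look('3')
for z in (None,.063):
    x,r,n=roller_fish(im,W,range(280,420,8),20,320,z); print(x,np.degrees(x[1]),r,n)
E
```

```text
t 3.9667 tcp [ 0.5318 -0.29    0.0527] F [-0.73  0.86  0.08]
[-0.23566155 -0.01272574  0.06151689] -0.72913104948513 6.751951177943853e-05 31
[-0.23549199 -0.0196272 ] -1.1245558456939462 0.00047048121378997555 31
```

View pics/w3.png

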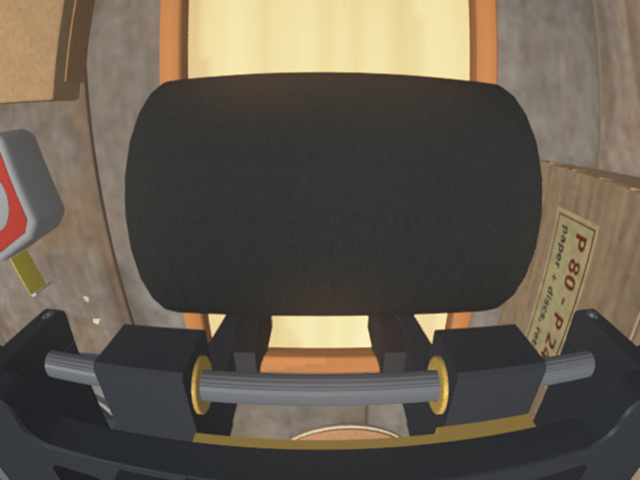

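View pics/t3.png

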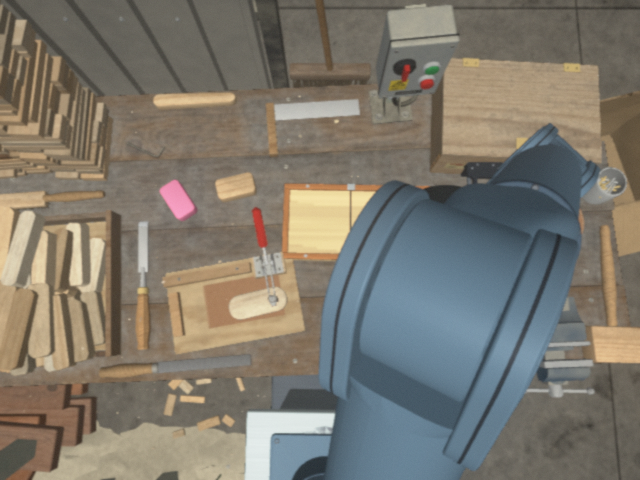

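>>> step_arm:
  increments:
    - {"slide": [0,0,-0.001],"roll": 0,"hand": 0}
    - {"slide": [0,0,-0.0025],"roll": 0,"hand": 0}
    - {"slide": [0,0,-0.0045],"roll": 0,"hand": 0}
    - {"slide": [0,0,-0.007],"roll": 0,"hand": 0}
    - {"slide": [0,0,-0.01],"roll": 0,"hand": 0}
    - {"slide": [0,0,-0.0135],"roll": 0,"hand": 0}
    - {"slide": [0,0,-0.0175],"roll": 0,"hand": 0}
    - {"slide": [0,0,-0.0215],"roll": 0,"hand": 0}
    - {"slide": [0,0,-0.0255],"roll": 0,"hand": 0}
    - {"slide": [0,0,-0.03],"roll": 0,"hand": 0}

```text
t: 4.9
eef_pos: [0.5321, -0.2596, 0.0527]
tool_rot: [-133.8, 90.0, 135.5]
wrist_force: [-0.2, -0.3, 0.1]
gripper_width: 0.502
```

>>> step_arm:
  increments:
    - {"slide": [0,0,-0.0045],"roll": 0,"hand": 0}
    - {"slide": [0,0,-0.009],"roll": 0,"hand": 0}
    - {"slide": [0,0,-0.0135],"roll": 0,"hand": 0}
    - {"slide": [0,0,-0.018],"roll": 0,"hand": 0}
    - {"slide": [0,0,-0.0225],"roll": 0,"hand": 0}
    - {"slide": [0,0,-0.0265],"roll": 0,"hand": 0}
    - {"slide": [0,0,-0.03],"roll": 0,"hand": 0}
    - {"slide": [0,0,-0.033],"roll": 0,"hand": 0}
    - {"slide": [0,0,-0.0355],"roll": 0,"hand": 0}
    - {"slide": [0,0,-0.0375],"roll": 0,"hand": 0}

```text
t: 5.73
eef_pos: [0.5326, -0.2223, 0.0527]
tool_rot: [171.8, 90.0, 81.1]
wrist_force: [0.2, -1.0, 0.5]
gripper_width: 0.498
```

```bash
python3 - <<'E'
from meas import *
im,W,t=look('4')
for z in (None,.063):
    x,r,n=roller_fish(im,W,range(280,420,8),20,320,z); print(x,np.degrees(x[1]),r,n)
E
```

```text
t 5.7333 tcp [ 0.5326 -0.2223  0.0527] F [ 0.16 -1.05  0.55]
[-0.16551893 -0.01237383  0.06186012] -0.7089683394096316 4.525329008735701e-05 31
[-0.16539594 -0.01779625] -1.0196498407702823 0.00036208163800448176 31
```

View pics/w4.png

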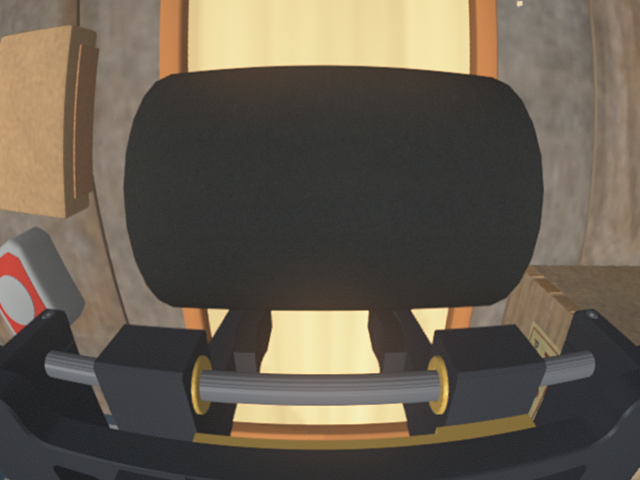

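>>> step_arm:
  increments:
    - {"slide": [0,0,-0.001],"roll": 0,"hand": 0}
    - {"slide": [0,0,-0.002],"roll": 0,"hand": 0}
    - {"slide": [0,0,-0.003],"roll": 0,"hand": 0}
    - {"slide": [0,0,-0.0045],"roll": 0,"hand": 0}
    - {"slide": [0,0,-0.0065],"roll": 0,"hand": 0}
    - {"slide": [0,0,-0.009],"roll": 0,"hand": 0}
    - {"slide": [0,0,-0.012],"roll": 0,"hand": 0}
    - {"slide": [0,0,-0.0155],"roll": 0,"hand": 0}
    - {"slide": [0,0,-0.0195],"roll": 0,"hand": 0}
    - {"slide": [0,0,-0.0235],"roll": 0,"hand": 0}

```text
t: 6.67
eef_pos: [0.5329, -0.1985, 0.0527]
tool_rot: [-157.5, 90.0, 111.8]
wrist_force: [-0.5, 0.2, -0.0]
gripper_width: 0.496
```

>>> step_arm:
  increments:
    - {"slide": [0,0,-0.004],"roll": 0,"hand": 0}
    - {"slide": [0,0,-0.008],"roll": 0,"hand": 0}
    - {"slide": [0,0,-0.012],"roll": 0,"hand": 0}
    - {"slide": [0,0,-0.016],"roll": 0,"hand": 0}
    - {"slide": [0,0,-0.02],"roll": 0,"hand": 0}
    - {"slide": [0,0,-0.024],"roll": 0,"hand": 0}
    - {"slide": [0,0,-0.028],"roll": 0,"hand": 0}
    - {"slide": [0,0,-0.032],"roll": 0,"hand": 0}
    - {"slide": [0,0,-0.036],"roll": 0,"hand": 0}
    - {"slide": [0,0,-0.04],"roll": 0,"hand": 0}

```text
t: 7.5
eef_pos: [0.5334, -0.1588, 0.0527]
tool_rot: [110.9, 90.0, 20.2]
wrist_force: [-0.8, -0.0, 1.1]
gripper_width: 0.5
```

>>> step_arm:
  increments:
    - {"slide": [0,0,-0.0035],"roll": 0,"hand": 0}
    - {"slide": [0,0,-0.007],"roll": 0,"hand": 0}
    - {"slide": [0,0,-0.01],"roll": 0,"hand": 0}
    - {"slide": [0,0,-0.0125],"roll": 0,"hand": 0}
    - {"slide": [0,0,-0.015],"roll": 0,"hand": 0}
    - {"slide": [0,0,-0.017],"roll": 0,"hand": 0}
    - {"slide": [0,0,-0.019],"roll": 0,"hand": 0}
    - {"slide": [0,0,-0.0205],"roll": 0,"hand": 0}
    - {"slide": [0,0,-0.022],"roll": 0,"hand": 0}
    - {"slide": [0,0,-0.023],"roll": 0,"hand": 0}

```text
t: 8.33
eef_pos: [0.5337, -0.136, 0.0527]
tool_rot: [62.4, 90.0, -28.3]
wrist_force: [0.6, -0.1, -0.6]
gripper_width: 0.501
```

```bash
python3 - <<'E'
from meas import *
im,W,t=look('5')
for z in (None,.063):
    x,r,n=roller_fish(im,W,range(280,420,8),20,320,z); print(x,np.degrees(x[1]),r,n)
E
```

```text
t 8.3333 tcp [ 0.5337 -0.136   0.0527] F [ 0.58 -0.05 -0.58]
[-0.00564218 -0.01267861  0.18847614] -0.7264307938523352 8.72440524119188e-06 31
[0.36892947 1.47004477] 84.2273611250407 0.014414315993731578 31
```

View pics/w5.png

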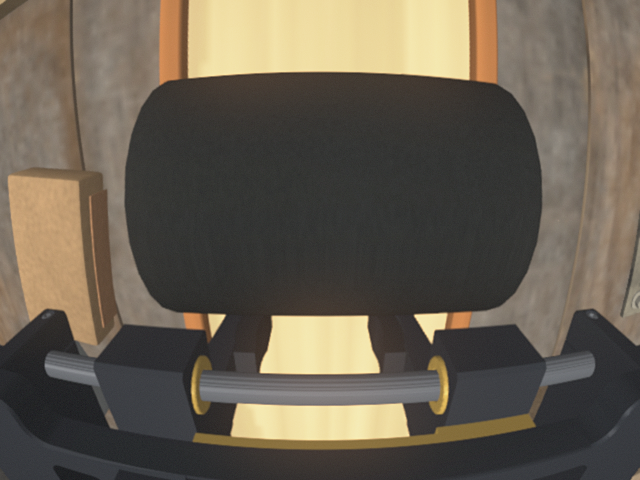

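View pics/t5.png

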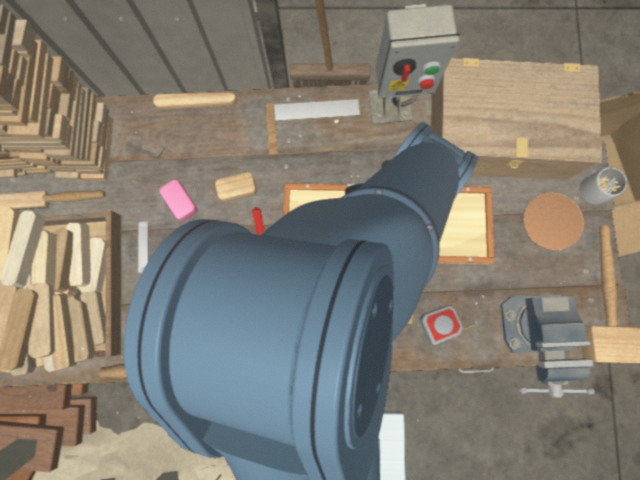

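```bash
sed -i 's/def roller_fish(im,ci,cols,r0,r1,zfix=None,lev=130):/def roller_fish(im,ci,cols,r0,r1,zfix=None,lev=130,y0=-.2):/; s/least_squares(f,\[-.2,0\]/least_squares(f,[y0,0]/' meas.py; python3 - <<'E'
from meas import *
im=load('w5.png');W=pickle.load(open('W5.pkl','rb'))
for z in (None,.063):
    x,r,n=roller_fish(im,W,range(280,420,8),20,320,z,y0=-.08); print(x,np.degrees(x[1]),r,n)
E
```

```text
[-0.08146844 -0.01262458  0.06175684] -0.7233351573218995 7.521679704080657e-05 31
[-0.08131223 -0.0184272 ] -1.0558005359161586 0.0003973782782928978 31
```

>>> step_arm:
  increments:
    - {"slide": [0,0,-0.001],"roll": 0,"hand": 0}
    - {"slide": [0,0,-0.002],"roll": 0,"hand": 0}
    - {"slide": [0,0,-0.0035],"roll": 0,"hand": 0}
    - {"slide": [0,0,-0.0055],"roll": 0,"hand": 0}
    - {"slide": [0,0,-0.0075],"roll": 0,"hand": 0}
    - {"slide": [0,0,-0.0095],"roll": 0,"hand": 0}
    - {"slide": [0,0,-0.0115],"roll": 0,"hand": 0}
    - {"slide": [0,0,-0.0135],"roll": 0,"hand": 0}
    - {"slide": [0,0,-0.0155],"roll": 0,"hand": 0}
    - {"slide": [0,0,-0.0175],"roll": 0,"hand": 0}

```text
t: 9.27
eef_pos: [0.5339, -0.1185, 0.0527]
tool_rot: [-79.9, 90.0, -170.6]
wrist_force: [-0.2, -1.1, -0.0]
gripper_width: 0.5
```

>>> step_arm:
  increments:
    - {"slide": [0,0,-0.0015],"roll": 0,"hand": 0}
    - {"slide": [0,0,-0.003],"roll": 0,"hand": 0}
    - {"slide": [0,0,-0.004],"roll": 0,"hand": 0}
    - {"slide": [0,0,-0.005],"roll": 0,"hand": 0}
    - {"slide": [0,0,-0.0055],"roll": 0,"hand": 0}
    - {"slide": [0,0,-0.006],"roll": 0,"hand": 0}
    - {"slide": [0,0,-0.0065],"roll": 0,"hand": 0}
    - {"slide": [0,0,-0.007],"roll": 0,"hand": 0}

```text
t: 9.93
eef_pos: [0.534, -0.1118, 0.0528]
tool_rot: [33.7, 90.0, -57.0]
wrist_force: [-0.4, -0.7, -0.2]
gripper_width: 0.497
```

```bash
python3 - <<'E'
from meas import *
im,W,t=look('6')
for z in (None,.063):
    x,r,n=roller_fish(im,W,range(280,420,8),20,320,z,y0=-.06); print(x,np.degrees(x[1]),r,n)
E
```

```text
t 9.9333 tcp [ 0.534  -0.1118  0.0528] F [-0.39 -0.69 -0.18]
[-0.05729205 -0.01367947  0.06185102] -0.783776066472247 7.370027695242843e-05 31
[-0.05714443 -0.01905261] -1.0916339808323974 0.00036829944019279795 31
```

View pics/w6.png

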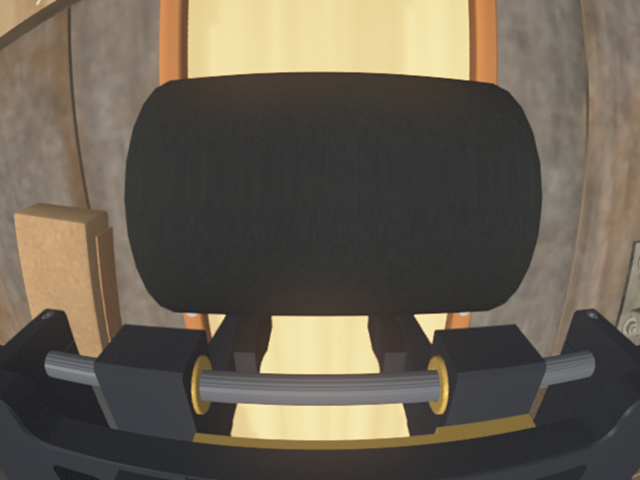

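>>> step_arm:
  increments:
    - {"slide": [0,0,-0.001],"roll": 0,"hand": 0}
    - {"slide": [0,0,-0.002],"roll": 0,"hand": 0}
    - {"slide": [0,0,-0.003],"roll": 0,"hand": 0}
    - {"slide": [0,0,-0.004],"roll": 0,"hand": 0}
    - {"slide": [0,0,-0.0045],"roll": 0,"hand": 0}
    - {"slide": [0,0,-0.005],"roll": 0,"hand": 0}
    - {"slide": [0,0,-0.0045],"roll": 0,"hand": 0}
    - {"slide": [0,0,-0.003],"roll": 0,"hand": 0}
    - {"slide": [0,0,0],"roll": 0,"hand": 0}
    - {"slide": [0,0,0.005],"roll": 0,"hand": 0}

```text
t: 10.87
eef_pos: [0.5339, -0.1166, 0.0527]
tool_rot: [-157.7, 90.0, 111.6]
wrist_force: [-0.1, 0.2, 0.0]
gripper_width: 0.499
```

>>> step_arm:
  increments:
    - {"slide": [0,0,0.004],"roll": 0,"hand": 0}
    - {"slide": [0,0,0.005],"roll": 0,"hand": 0}
    - {"slide": [-0.02,0,0.005],"roll": 0,"hand": 0}
    - {"slide": [-0.05,0.01,0],"roll": 0,"hand": 0}
    - {"slide": [-0.09,0.01,-0.01],"roll": 0,"hand": 0}
    - {"slide": [-0.12,0.01,-0.02],"roll": 0,"hand": 0}
    - {"slide": [-0.15,0.01,-0.02],"roll": 0,"hand": 0}
    - {"slide": [-0.15,0.01,-0.02],"roll": 0,"hand": 0}
    - {"slide": [-0.15,0.01,-0.02],"roll": 0,"hand": 0}

```text
t: 11.62
eef_pos: [0.5451, -0.0969, 0.2041]
tool_rot: [94.3, 89.8, 3.6]
wrist_force: [0.2, -0.2, -0.2]
gripper_width: 0.499
```

```bash
python3 - <<'E'
from meas import *
im,W,t=look('7')
for z in (None,.063):
    x,r,n=roller_fish(im,W,range(300,400,8),60,330,z,y0=-.06); print(x,np.degrees(x[1]),r,n)
E
```

```text
t 11.6167 tcp [ 0.5451 -0.0969  0.2041] F [ 0.16 -0.24 -0.2 ]
[-0.05177048 -0.01350928  0.05755192] -0.7740249239202003 0.004426551937366442 26
[-0.05108531 -0.01302034] -0.7460105971197502 0.0046364819823047874 26
```

View pics/w7.png

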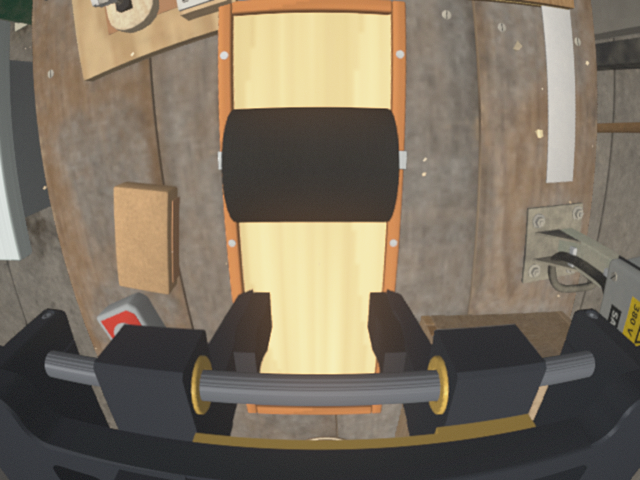

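View pics/t7.png

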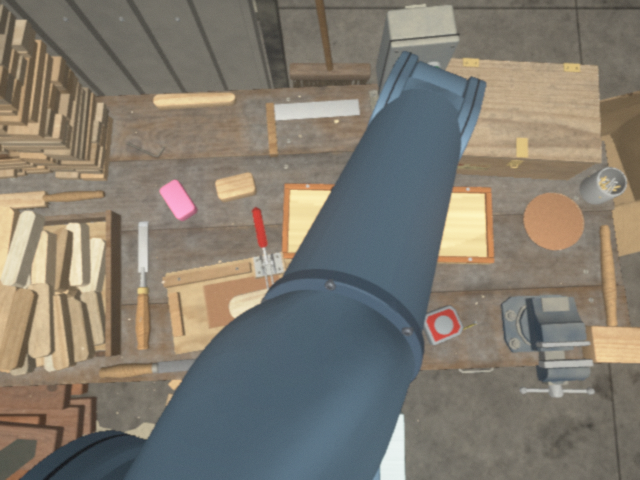

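The wrist view shows the roller between rows 108 and 221, with the clips visible at (220, 160) and (402, 159). I compute their offset.

```bash
cat >> meas.py <<'E'
def clips(im,ci,cpx,hw=8,z=.031,fish=True):
    hs=cv2.cvtColor(im,cv2.COLOR_BGR2HSV); out=[]
    for (u,v) in cpx:
        x0,x1,y0,y1=u-hw,u+hw+1,v-16,v+17
        s=hs[y0:y1,x0:x1]; m=((s[...,1]<40)&(s[...,2]>150)).astype(np.uint8)
        n,l,st,c=cv2.connectedComponentsWithStats(m)
        if n<2: print('none'); continue
        k=1+np.argmax(st[1:,4]); out.append((st[k].tolist(),onz(ci,c[k][0]+x0,c[k][1]+y0,z,fish).round(4)))
    return out
E
python3 - <<'E'
from meas import *
im=load('w7.png');W=pickle.load(open('W7.pkl','rb'))
for z in (None,.063):
    x,r,n=roller_fish(im,W,range(260,370,8),60,270,z,y0=-.06); print(x,np.degrees(x[1]),r,n)
print(clips(im,W,((220,160),(402,159))))
print(-np.array(W['R']).T@W['t'])
im=load('w1.png');W=pickle.load(open('W1.pkl','rb')); print('w1',clips(im,W,((271,33),(429,38))))
a=load('w7.png')[90:240,200:425]; cv2.imwrite('pics/w7z.png',cv2.resize(a,(800,533),interpolation=cv2.INTER_CUBIC))
E
```

```text
[-0.05171468 -0.01281798  0.05805047] -0.7344160317254095 4.5533054112672445e-05 28
[-0.05108193 -0.0129288 ] -0.7407656502800772 0.0007644039233394822 28
[([5, 7, 5, 19, 65], array([ 0.458 , -0.0487,  0.031 ])), ([5, 8, 8, 18, 129], array([ 0.6188, -0.0508,  0.031 ]))]
[ 0.54543688 -0.01298905  0.34989228]
w1 [([0, 8, 15, 16, 233], array([ 0.4639, -0.0495,  0.031 ])), ([1, 8, 16, 17, 221], array([ 0.6147, -0.0514,  0.031 ]))]
```

View pics/w7z.png

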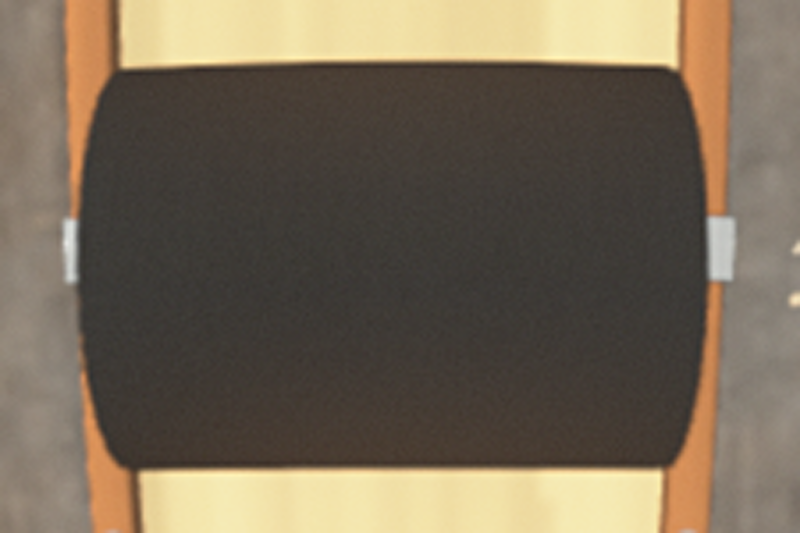

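>>> step_arm:
  increments:
    - {"slide": [0.02,-0.01,0.018],"roll": 0,"hand": 0}
    - {"slide": [0.04,-0.01,0.018],"roll": 0,"hand": 0}
    - {"slide": [0.08,-0.01,0.018],"roll": 0,"hand": 0}
    - {"slide": [0.115,-0.01,0.018],"roll": 0,"hand": 0}
    - {"slide": [0.14,-0.01,0.018],"roll": 0,"hand": 0}
    - {"slide": [0.151,-0.01,0.018],"roll": 0,"hand": 0}
    - {"slide": [0.151,-0.01,0.018],"roll": 0,"hand": 0}
    - {"slide": [0.151,-0.01,0.018],"roll": 0,"hand": 0}

```text
t: 12.38
eef_pos: [0.5335, -0.1151, 0.0515]
tool_rot: [-80.0, 89.9, -170.7]
wrist_force: [0.5, 0.2, 0.1]
gripper_width: 0.499
```

```bash
python3 - <<'E'
from meas import *
im,W,t=look('8')
for z in (None,.063):
    x,r,n=roller_fish(im,W,range(280,420,8),20,320,z,y0=-.06); print(x,np.degrees(x[1]),r,n)
E
```

```text
t 12.3833 tcp [ 0.5335 -0.1151  0.0515] F [0.54 0.18 0.09]
[-0.05140764 -0.01219049  0.0616837 ] -0.6984638951752278 2.885218039626047e-05 32
[-0.05130173 -0.01643629] -0.9417302658072075 0.00042837894131839106 32
```

>>> step_arm:
  increments:
    - {"slide": [0,0,-0.002],"roll": 0,"hand": 0}
    - {"slide": [0,0,-0.004],"roll": 0,"hand": 0}
    - {"slide": [0,0,-0.006],"roll": 0,"hand": 0}
    - {"slide": [0,0,-0.007],"roll": 0,"hand": 0}
    - {"slide": [0,0,-0.008],"roll": 0,"hand": 0}
    - {"slide": [0,0,-0.0085],"roll": 0,"hand": 0}
    - {"slide": [0,0,-0.009],"roll": 0,"hand": 0}
    - {"slide": [0,0,-0.0094],"roll": 0,"hand": 0}
    - {"slide": [0,0,-0.0098],"roll": 0,"hand": 0}
    - {"slide": [0,0,-0.0102],"roll": 0,"hand": 0}

```text
t: 13.32
eef_pos: [0.534, -0.1046, 0.0517]
tool_rot: [-30.4, 90.0, -121.2]
wrist_force: [-0.9, -0.7, -0.4]
gripper_width: 0.503
```

```bash
python3 - <<'E'
from meas import *
im,W,t=look('9')
for z in (None,.063):
    x,r,n=roller_fish(im,W,range(280,420,8),20,320,z,y0=-.06); print(x,np.degrees(x[1]),r,n)
E
```

```text
t 13.3167 tcp [ 0.534  -0.1046  0.0517] F [-0.91 -0.69 -0.39]
[-0.05018802 -0.01268982  0.06147255] -0.727073252407593 0.00011431073970909748 31
[-0.05000004 -0.02009796] -1.1515280023362409 0.0004936579160591453 31
```

>>> step_arm:
  increments:
    - {"slide": [0,0,0.001],"roll": 0,"hand": 0}
    - {"slide": [0,0,0.005],"roll": 0,"hand": 0}
    - {"slide": [0,0,0.01],"roll": 0,"hand": 0}
    - {"slide": [-0.03,0,0.01],"roll": 0,"hand": 0}
    - {"slide": [-0.06,0.01,0],"roll": 0,"hand": 0}
    - {"slide": [-0.1,0.01,-0.008],"roll": 0,"hand": 0}
    - {"slide": [-0.14,0.01,-0.008],"roll": 0,"hand": -0.4}
    - {"slide": [-0.152,0.01,-0.008],"roll": 0,"hand": -0.4}
    - {"slide": [-0.152,0.01,-0.008],"roll": 0,"hand": -0.4}
    - {"slide": [-0.152,0.01,-0.008],"roll": 0,"hand": -0.4}

```text
t: 14.25
eef_pos: [0.5442, -0.0969, 0.2038]
tool_rot: [105.1, 89.9, 14.4]
wrist_force: [0.4, -0.1, -0.1]
gripper_width: 0.701
```

```bash
python3 - <<'E'
from meas import *
im,W,t=look('10')
for z in (None,.063):
    x,r,n=roller_fish(im,W,range(260,370,8),60,270,z,y0=-.06); print(x,np.degrees(x[1]),r,n)
print(clips(im,W,((220,160),(402,159))))
plan([.615,.199,.2],14.8)
E
```

```text
t 14.25 tcp [ 0.5442 -0.0969  0.2038] F [ 0.44 -0.09 -0.08]
[-0.04989184 -0.01144977  0.05815422] -0.6560233189591238 5.175871912640923e-05 28
[-0.04930059 -0.01167541] -0.6689518280638671 0.0007500809671546964 28
[([6, 7, 5, 20, 77], array([ 0.4581, -0.0489,  0.031 ])), ([7, 8, 8, 18, 124], array([ 0.619 , -0.0507,  0.031 ]))]
slide [ 0.002   0.0682 -0.2965] cur y-angle -0.73 roll -15.53
```

View pics/w10.png

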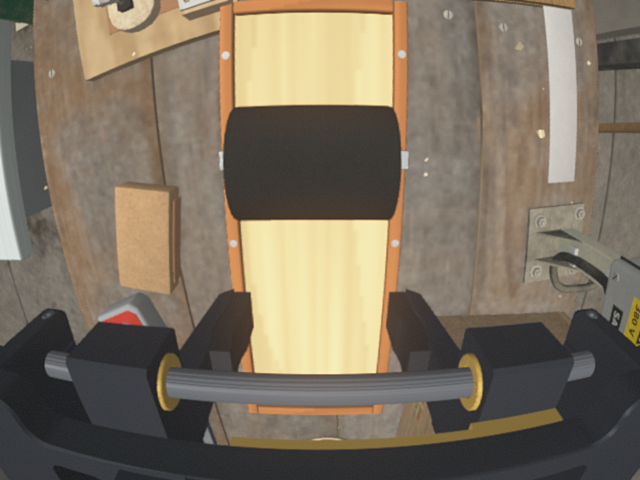

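>>> step_arm:
  increments:
    - {"slide": [0,0.07,-0.21],"roll": -15.5,"hand": -0.4}
    - {"slide": [0,0.07,-0.21],"roll": -15.5,"hand": -0.4}
    - {"slide": [0,0.07,-0.21],"roll": -15.5,"hand": -0.4}
    - {"slide": [0,0.07,-0.21],"roll": -15.5,"hand": -0.4}
    - {"slide": [0,0.07,-0.21],"roll": -15.5,"hand": -0.4}
    - {"slide": [0,0.07,-0.21],"roll": -15.5,"hand": -0.4}
    - {"slide": [0,0.07,-0.21],"roll": -15.5,"hand": -0.4}

```text
t: 14.93
eef_pos: [0.6163, 0.1179, 0.201]
tool_rot: [-124.5, 89.8, 160.7]
wrist_force: [-0.0, -0.1, -0.2]
gripper_width: 0.701
```

```bash
python3 - <<'E'
from meas import *
im,W,t=look('11')
print('cam',-np.array(W['R']).T@W['t'])
E
```

```text
t 14.9333 tcp [0.6163 0.1179 0.201 ] F [-0.02 -0.05 -0.22]
cam [0.59421674 0.19874236 0.34693293]
```

View pics/w11.png

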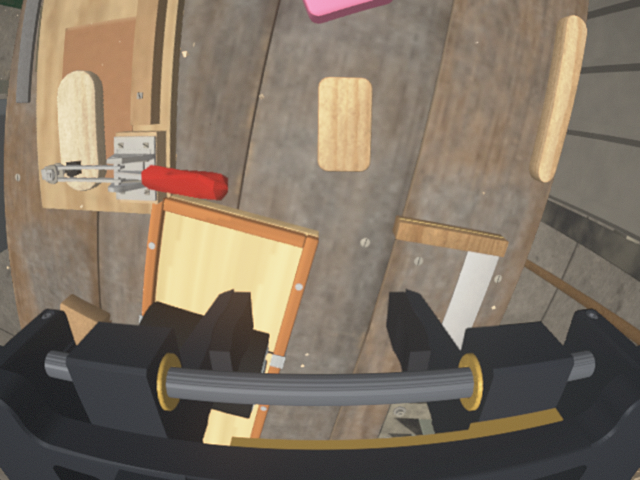

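View pics/t11.png

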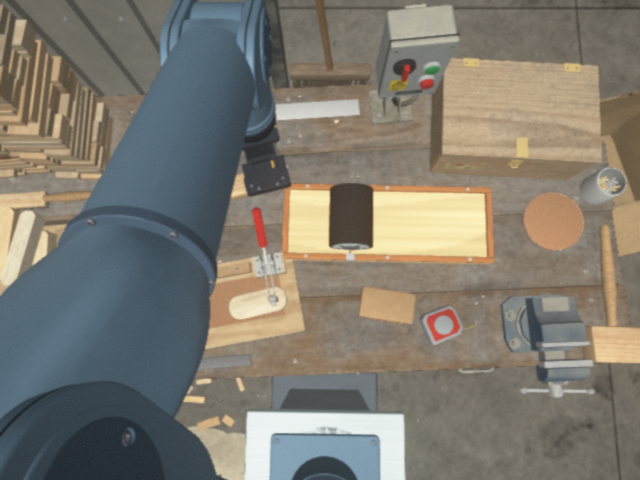

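```bash
python3 - <<'E'
from meas import *
im=load('w11.png');W=pickle.load(open('W11.pkl','rb')); T=C['top']
hs=cv2.cvtColor(im,cv2.COLOR_BGR2HSV); print(hs[124,300:325].tolist(),hs[165:180,345].tolist())
m=np.zeros(hs.shape[:2],np.uint8); m[60:190,295:395]=((hs[...,1]>70)&(hs[...,2]>165))[60:190,295:395]
m=cv2.morphologyEx(m,cv2.MORPH_CLOSE,np.ones((5,5)))
n,l,st,c=cv2.connectedComponentsWithStats(m);k=1+np.argmax(st[1:,4]);print(st[k],c[k])
ys,xs=np.nonzero(l==k)
P=np.array([onz(W,x,y,.03,True)[:2] for x,y in zip(xs,ys)]).astype(np.float32); print(cv2.minAreaRect(P),P.mean(0))
w,v=np.linalg.eigh(np.cov((P-P.mean(0)).T)); print('long ang',np.degrees(np.arctan2(v[1,1],v[0,1])))
X,e=tri([ray(W,*c[k],True),ray(T,234.38,185.9)]); print('tri',X,e)
t=load('t11.png'); ax=np.array([np.cos(.0122),-np.sin(.0122),0])
print('roller top cam',roller_top(t,T,ax,range(192,238),300,400)[:3])
print('clips top',clips(t,T,((350,258),),z=.031,fish=False), clips(load('top0.png'),T,((350,258),(351,187)),z=.031,fish=False))
plan([.616,.199,.2],None)
E
```

```text
[[16, 39, 152], [18, 40, 152], [17, 39, 149], [15, 40, 152], [16, 41, 151], [16, 42, 147], [16, 41, 150], [16, 41, 150], [18, 40, 153], [15, 40, 153], [15, 39, 156], [16, 40, 152], [17, 44, 150], [14, 42, 150], [15, 37, 150], [16, 38, 149], [16, 39, 150], [16, 64, 160], [16, 93, 205], [19, 86, 234], [20, 84, 234], [20, 82, 234], [20, 84, 234], [20, 82, 234], [20, 84, 234]] [[18, 93, 217], [18, 94, 216], [17, 93, 216], [17, 92, 219], [17, 98, 215], [16, 98, 193], [15, 77, 152], [16, 46, 139], [16, 41, 143], [16, 42, 144], [16, 42, 144], [16, 43, 142], [16, 40, 141], [18, 45, 142], [14, 44, 144]]
[ 317   77   55   94 4937] [344.03402876 123.42029573]
((0.6154136061668396, 0.19758905470371246), (0.04537298530340195, 0.08057823032140732), 14.640156745910645) [0.6153608  0.19764547]
long ang 104.32638483291379
tri [0.61468891 0.19815338 0.03217203] [np.float64(0.0007127677277437242), np.float64(0.000712767727743597)]
roller top cam (array([ 0.54617703, -0.04948441,  0.03266708]), array([ 0.546198  , -0.04776598,  0.063     ]), array([-0.00128941,  0.00164553]))
clips top [([5, 11, 7, 9, 56], array([ 0.4638, -0.048 ,  0.031 ]))] [([5, 11, 7, 8, 50], array([ 0.4644, -0.0482,  0.031 ])), ([4, 13, 8, 6, 42], array([ 0.6153, -0.05  ,  0.031 ]))]
slide [ 0.0018  0.0225 -0.0846] cur y-angle 14.79
```

```bash
python3 - <<'E'
from meas import *
W=pickle.load(open('W11.pkl','rb')); T=C['top']
for a,b in (((226,186),(256.2,209)),((143,180),(263.7,247))): print(tri([ray(W,*a,True),ray(T,*b)]))
plan([.6107,.2154,.1],14.4); plan([.6107,.2154,.007],14.4)
E
```

```text
(array([0.54519134, 0.13868676, 0.10721767]), [np.float64(0.00018602213955359344), np.float64(0.00018602213955364318)])
(array([0.47408379, 0.12355397, 0.08711035]), [np.float64(0.0011250795482309387), np.float64(0.0011250795482309216)])
slide [ 0.1018  0.0219 -0.1019] cur y-angle 14.79 roll 0.39
slide [ 0.1948  0.0222 -0.102 ] cur y-angle 14.79 roll 0.39
```

>>> step_arm:
  increments:
    - {"slide": [0,0.022,-0.102],"roll": 0.4,"hand": -0.4}
    - {"slide": [0,0.022,-0.102],"roll": 0.4,"hand": -0.4}
    - {"slide": [0.01,0.022,-0.102],"roll": 0.4,"hand": -0.4}
    - {"slide": [0.04,0.022,-0.102],"roll": 0.4,"hand": -0.4}
    - {"slide": [0.08,0.022,-0.102],"roll": 0.4,"hand": -0.4}
    - {"slide": [0.11,0.022,-0.102],"roll": 0.4,"hand": -0.4}
    - {"slide": [0.14,0.022,-0.102],"roll": 0.4,"hand": -0.4}
    - {"slide": [0.15,0.022,-0.102],"roll": 0.4,"hand": -0.4}
    - {"slide": [0.15,0.022,-0.102],"roll": 0.4,"hand": -0.4}

```text
t: 15.78
eef_pos: [0.6099, 0.2134, 0.0509]
tool_rot: [-72.2, 89.6, -147.9]
wrist_force: [-0.4, 0.2, -1.0]
gripper_width: 0.702
```

```bash
python3 - <<'E'
from meas import *
im,W,t=look('12'); save('scene','s12.png')
plan([.6107,.2154,.007],14.4)
E
```

```text
t 15.7833 tcp [0.6099 0.2134 0.0509] F [-0.41  0.24 -0.96]
slide [ 0.0486 -0.003  -0.0002] cur y-angle 14.31 roll -0.09
```

View pics/w12.png

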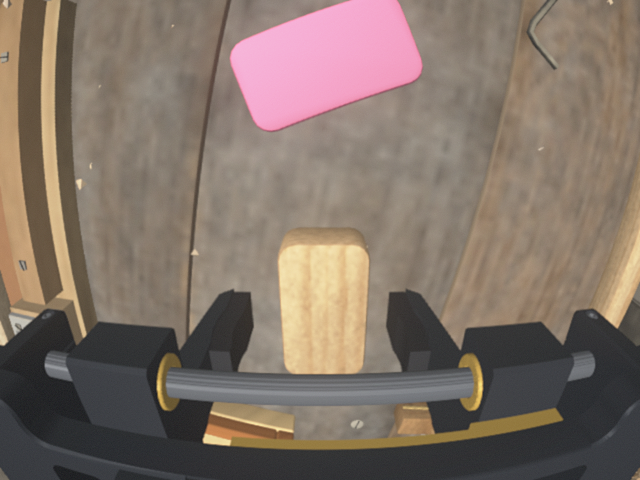

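View pics/s12.png

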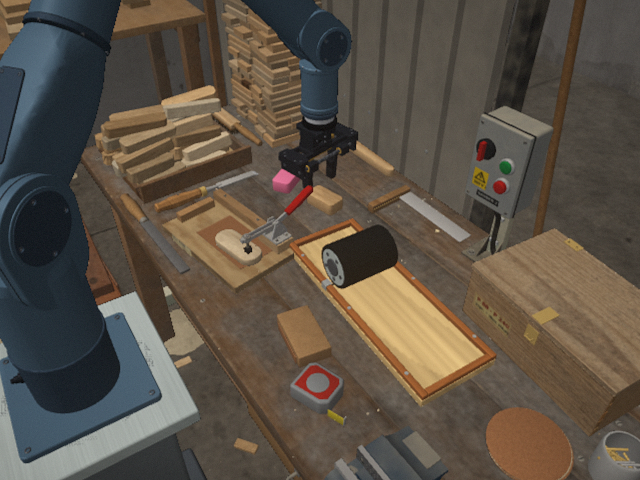

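>>> step_arm:
  increments:
    - {"slide": [0.015,0,0],"roll": 0,"hand": -0.4}
    - {"slide": [0.03,0,0],"roll": 0,"hand": -0.4}
    - {"slide": [0.04,0,0],"roll": 0,"hand": -0.4}
    - {"slide": [0.043,0,0],"roll": 0,"hand": -0.4}
    - {"slide": [0.043,0,0],"roll": 0,"hand": -0.4}
    - {"slide": [0.043,0,0],"roll": 0,"hand": 0.5}
    - {"slide": [0.043,0,0],"roll": 0,"hand": 0.5}
    - {"slide": [0.043,0,0],"roll": 0,"hand": 0.5}
    - {"slide": [0.043,0,0],"roll": 0,"hand": 0.5}
  force: 20

```text
t: 16.68
eef_pos: [0.6124, 0.2168, 0.0113]
tool_rot: [93.0, 89.9, 17.4]
wrist_force: [-0.1, -0.4, 1.2]
gripper_width: 0.519
```

```bash
python3 - <<'E'
from meas import *
im,W,t=look('13')
print(get_obs()['gripper_width']*88)
E
```

```text
t 16.6833 tcp [0.6124 0.2168 0.0113] F [-0.1  -0.39  1.25]
45.69008369597117
```

View pics/w13.png

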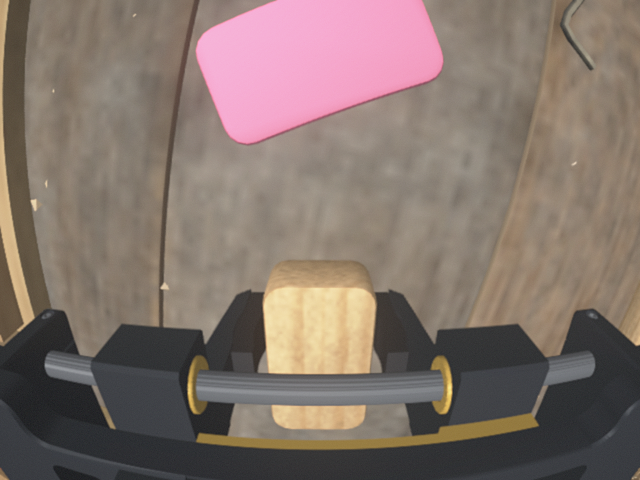

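>>> step_arm:
  increments:
    - {"slide": [-0.005,0,0],"roll": 0,"hand": 0.5}
    - {"slide": [-0.02,0,0],"roll": 0,"hand": 0.5}
    - {"slide": [-0.05,0,0],"roll": 0,"hand": 0.5}
    - {"slide": [-0.085,0,0],"roll": 0,"hand": 0.5}
    - {"slide": [-0.12,0,0],"roll": 0,"hand": 0.5}
    - {"slide": [-0.15,0,0],"roll": 0,"hand": 0.5}
    - {"slide": [-0.165,0,0],"roll": 0,"hand": 0.5}
    - {"slide": [-0.165,0,0],"roll": 0,"hand": 0.5}

```text
t: 17.45
eef_pos: [0.6146, 0.2172, 0.1813]
tool_rot: [99.2, 89.5, 23.5]
wrist_force: [0.5, 0.2, -0.1]
gripper_width: 0.516
```

```bash
python3 - <<'E'
from meas import *
im,W,t=look('14')
plan([.5433,.057,.17],-.7)
im=load('w13.png');W=pickle.load(open('W13.pkl','rb'))
print(im[255:300:1,320].max(1)); print(im[405:445,300].max(1))
for v in (262,275,288,): print(v,onz(W,320,v,.03,True),onz(W,320,v,0,True))
for v in (415,425,430): print(v,onz(W,320,v,.03,True))
E
```

```text
t 17.45 tcp [0.6146 0.2172 0.1813] F [ 0.55  0.19 -0.08]
slide [ 0.0063 -0.1063  0.1379] cur y-angle 14.39 roll 15.09
[160 160 160 161 155 140 141 144 151 150 149 156 159 159 166 168 165 164
 165 170 169 173 177 179 183 187 187 188 189 197 200 205 222 242 243 242
 242 241 242 241 240 239 239 238 238]
[138 210 219 213 215 216 217 218 220 223 223 221 221 218 218 216 217 218
 216 218 217 218 218 204 157 135 136 133 134 136 140 139 142 142 142 150
 151 152 151 151]
262 [0.60453192 0.24684691 0.03      ] [0.60774091 0.23472233 0.        ]
275 [0.60584881 0.24171505 0.03      ] [0.6093689  0.22837815 0.        ]
288 [0.60720895 0.23641541 0.03      ] [0.61105034 0.22182655 0.        ]
415 [0.62435227 0.16966602 0.03      ]
425 [0.62618435 0.16253648 0.03      ]
430 [0.62714169 0.15881121 0.03      ]
```

View pics/w14.png

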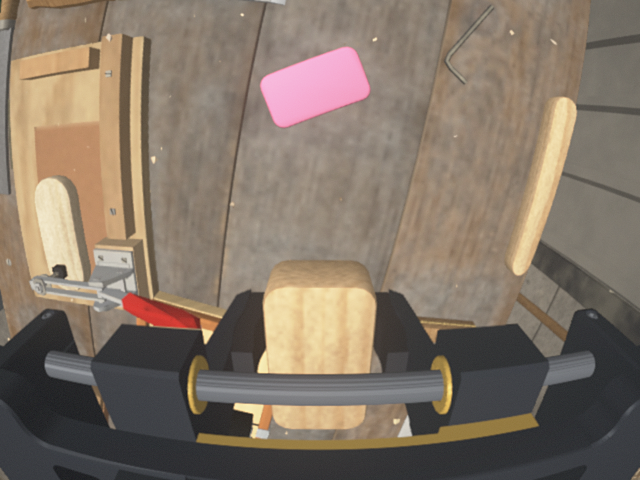

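>>> step_arm:
  increments:
    - {"slide": [0,-0.03,0.03],"roll": 4,"hand": 0.5}
    - {"slide": [0,-0.055,0.06],"roll": 8,"hand": 0.5}
    - {"slide": [0,-0.08,0.09],"roll": 12,"hand": 0.5}
    - {"slide": [0,-0.1,0.12],"roll": 15,"hand": 0.5}
    - {"slide": [0,-0.106,0.136],"roll": 15,"hand": 0.5}
    - {"slide": [0,-0.106,0.136],"roll": 15,"hand": 0.5}
    - {"slide": [0,-0.106,0.136],"roll": 15,"hand": 0.5}

```text
t: 18.13
eef_pos: [0.5421, 0.058, 0.1747]
tool_rot: [-79.4, 89.9, -170.1]
wrist_force: [0.8, 0.6, -1.0]
gripper_width: 0.52
```

```bash
python3 - <<'E'
from meas import *
im,W,t=look('15'); save('scene','s15.png')
plan([.5433,.0575,.17],-.7);plan([.5433,.0570,.07],-.7);plan([.5433,.0570,.0293],-.7)
E
```

```text
t 18.1333 tcp [0.5421 0.058  0.1747] F [ 0.85  0.62 -1.  ]
slide [0.005  0.0003 0.0029] cur y-angle -0.47 roll 0.23
slide [0.105  0.0004 0.0034] cur y-angle -0.47 roll 0.23
slide [0.1457 0.0005 0.0034] cur y-angle -0.47 roll 0.23
```

View pics/w15.png

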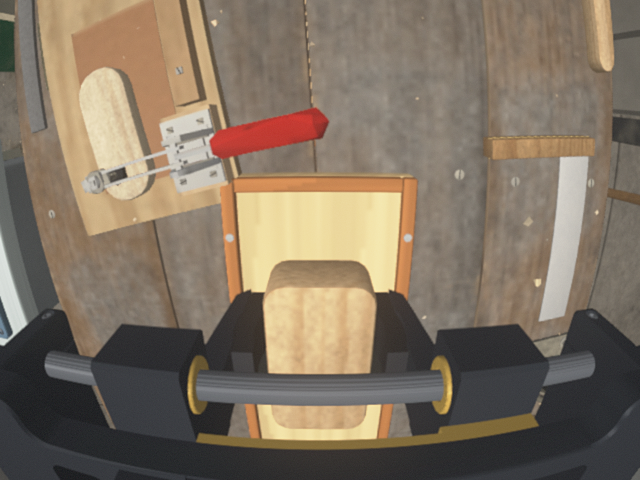

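View pics/s15.png

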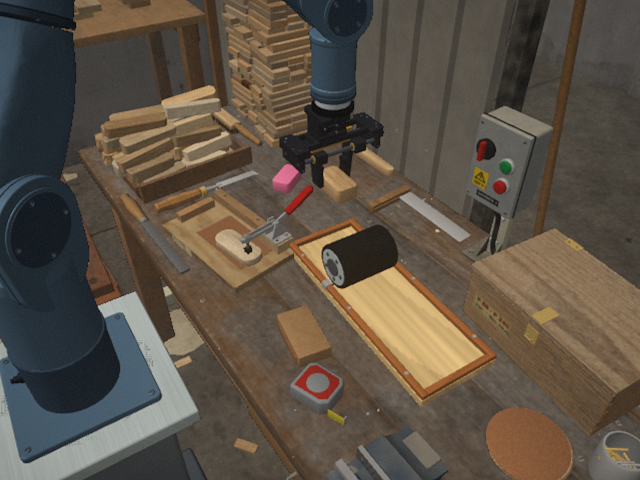

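```bash
python3 - <<'E'
from meas import *
W=pickle.load(open('W15.pkl','rb')); im=load('w15.png')
print([tuple(int(a) for a in p) for p in im[174:200,320]])
for v in (190,191,192,193): print(v,onz(W,320,v,.03,True),onz(W,320,v,.018,True))
for q in ((231,237),(408,237)): print(onz(W,*q,.03,True))
hs=cv2.cvtColor(im,cv2.COLOR_BGR2HSV)
print([int(x) for x in hs[260,225:248,1]],[int(x) for x in hs[260,390:415,1]])
E
```

```text
[(107, 149, 175), (110, 153, 184), (79, 113, 147), (65, 99, 143), (80, 127, 185), (82, 134, 199), (84, 136, 201), (86, 138, 201), (83, 134, 200), (82, 132, 196), (85, 133, 199), (84, 134, 200), (87, 137, 203), (85, 137, 203), (83, 137, 202), (84, 136, 201), (73, 123, 187), (94, 141, 192), (152, 213, 237), (170, 228, 244), (169, 226, 242), (167, 225, 241), (168, 225, 242), (167, 224, 242), (166, 224, 242), (166, 225, 242)]
190 [0.54249576 0.08236425 0.03      ] [0.54246421 0.07990035 0.018     ]
191 [0.54248539 0.08154946 0.03      ] [0.54245341 0.07905189 0.018     ]
192 [0.542475   0.08073375 0.03      ] [0.54244259 0.07820249 0.018     ]
193 [0.54246461 0.07991712 0.03      ] [0.54243177 0.07735211 0.018     ]
[0.467072  0.0438039 0.03     ]
[0.61604215 0.04192768 0.03      ]
[116, 148, 151, 150, 149, 149, 149, 148, 149, 148, 151, 149, 142, 140, 131, 112, 100, 89, 89, 89, 89, 88, 88] [83, 78, 79, 81, 77, 80, 102, 127, 149, 146, 149, 148, 150, 147, 149, 146, 150, 151, 150, 151, 150, 123, 57, 39, 44]
```

>>> step_arm:
  increments:
    - {"slide": [0.015,0.001,0.0015],"roll": 0.2,"hand": 0.5}
    - {"slide": [0.04,0.001,0.0015],"roll": 0.2,"hand": 0.5}
    - {"slide": [0.07,0.001,0.0015],"roll": 0.2,"hand": 0.5}
    - {"slide": [0.1,0.001,0.0015],"roll": 0.2,"hand": 0.5}
    - {"slide": [0.12,0.001,0.0015],"roll": 0.2,"hand": 0.5}
    - {"slide": [0.128,0.001,0.0015],"roll": 0.2,"hand": 0.5}
    - {"slide": [0.128,0.001,0.0015],"roll": 0.2,"hand": 0.5}
    - {"slide": [0.128,0.001,0.0015],"roll": 0.2,"hand": 0.5}
    - {"slide": [0.128,0.001,0.0015],"roll": 0.2,"hand": 0.5}

```text
t: 19.03
eef_pos: [0.5453, 0.0576, 0.0489]
tool_rot: [100.9, 89.9, 10.1]
wrist_force: [-0.1, -0.1, -1.2]
gripper_width: 0.518
```

```bash
python3 - <<'E'
from meas import *
im,W,t=look('16'); save('scene','s16.png')
plan([.5433,.0563,.0293],-.7)
a=load('s16.png')[180:320,270:430]; cv2.imwrite('pics/s16z.png',cv2.resize(a,(640,560),interpolation=cv2.INTER_CUBIC))
E
```

```text
t 19.0333 tcp [0.5453 0.0576 0.0489] F [-0.09 -0.12 -1.17]
slide [ 0.0196 -0.0017  0.0012] cur y-angle -0.80 roll -0.10
```

View pics/w16.png

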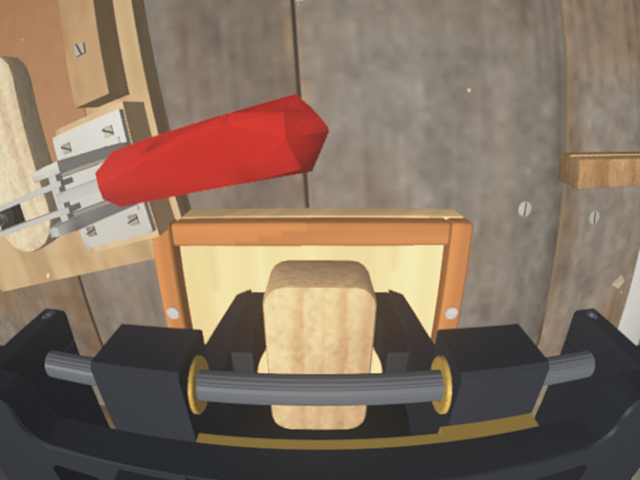

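View pics/s16z.png

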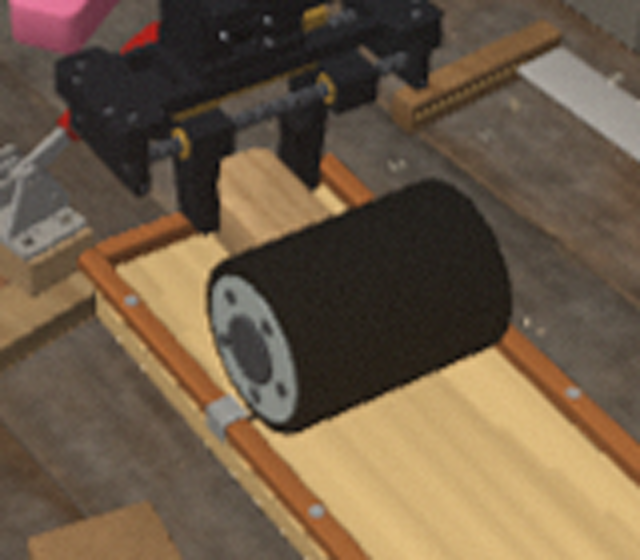

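>>> step_arm:
  increments:
    - {"slide": [0.004,-0.001,0.001],"roll": 0,"hand": 0.5}
    - {"slide": [0.009,-0.001,0.001],"roll": 0,"hand": 0.5}
    - {"slide": [0.014,-0.001,0.001],"roll": 0,"hand": 0.5}
    - {"slide": [0.017,-0.001,0.001],"roll": 0,"hand": 0.5}
    - {"slide": [0.0185,-0.001,0.001],"roll": 0,"hand": 0.5}
    - {"slide": [0.0185,-0.001,0.001],"roll": 0,"hand": 0.5}
    - {"slide": [0.0185,-0.001,0.001],"roll": 0,"hand": 0.5}

```text
t: 19.77
eef_pos: [0.5426, 0.0561, 0.0292]
tool_rot: [-100.3, 89.9, 168.9]
wrist_force: [-2.8, 0.3, 4.3]
gripper_width: 0.516
```

```bash
python3 - <<'E'
from meas import *
im,W,t=look('17'); save('scene','s17.png')
plan([.5433,.0543,.0293],-.7)
a=load('s17.png')[180:320,270:430]; cv2.imwrite('pics/s17z.png',cv2.resize(a,(640,560),interpolation=cv2.INTER_CUBIC))
E
```

```text
t 19.7667 tcp [0.5426 0.0561 0.0292] F [-2.78  0.31  4.28]
slide [-0.0002  0.0007  0.0018] cur y-angle -0.82 roll -0.12
```

View pics/w17.png

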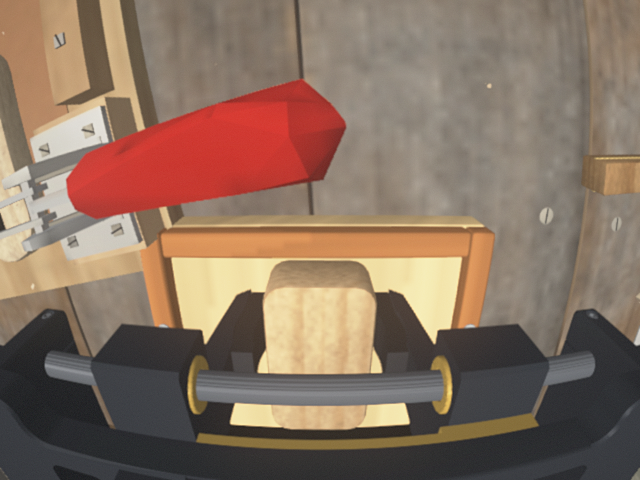

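View pics/s17z.png

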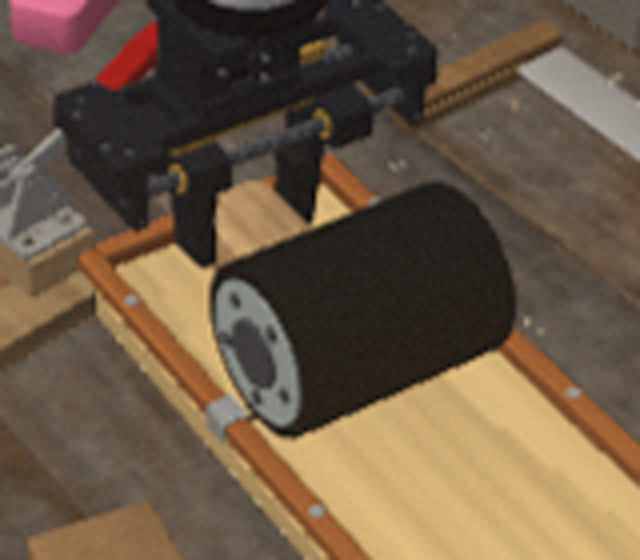

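```bash
cat >> meas.py <<'E'
def scshift(fa,fb,box=(322,245,362,290),S=None):
    S=S or C['scene']; a=load(fa);b=load(fb); x0,y0,x1,y1=box
    ga=cv2.cvtColor(a,cv2.COLOR_BGR2GRAY).astype(np.float32);gb=cv2.cvtColor(b,cv2.COLOR_BGR2GRAY).astype(np.float32)
    # metal end face position by masked centroid (bright low-sat blob)
    out=[]
    for im in (a,b):
        hs=cv2.cvtColor(im,cv2.COLOR_BGR2HSV)[y0:y1,x0:x1]; out.append(hs)
    p,_=cv2.phaseCorrelate(ga[y0:y1,x0:x1],gb[y0:y1,x0:x1],cv2.createHanningWindow((x1-x0,y1-y0),cv2.CV_32F)); return p
E
python3 - <<'E'
from meas import *
S=C['scene']
c=np.array([.4815,-.0493,.063]); p0=np.array(proj(S,c)); print(p0,'px per mm -y',np.array(proj(S,c+[0,-.001,0]))-p0,'per mm -z',np.array(proj(S,c+[0,0,-.001]))-p0,'per mm x', np.array(proj(S,c+[.001,0,0]))-p0)
for f in ('s12.png','s15.png','s16.png','s17.png'): print(f,scshift('s12.png',f),scshift('s12.png',f,(300,370,360,420)))
# end-face ellipse: fit from mask
for f in ('s12.png','s15.png','s16.png','s17.png'):
    im=load(f); hs=cv2.cvtColor(im,cv2.COLOR_BGR2HSV)
    m=((hs[...,2]>110)&(hs[...,1]<60)).astype(np.uint8); mm=np.zeros_like(m); mm[245:290,320:352]=m[245:290,320:352]
    n,l,st,cc=cv2.connectedComponentsWithStats(mm);k=1+np.argmax(st[1:,4]); cn,_=cv2.findContours((l==k).astype(np.uint8),cv2.RETR_EXTERNAL,cv2.CHAIN_APPROX_NONE); print(f,cv2.fitEllipse(cv2.convexHull(max(cn,key=len))),st[k])
E
```

```text
[334.22542284 265.86091307] px per mm -y [0.28804518 0.30537139] per mm -z [-0.00942689  0.38418535] per mm x [ 0.44042064 -0.19051878]
s12.png (-3.552713678800501e-15, 0.49999999999999645) (0.0, 0.0)
s15.png (0.06179455889938623, 0.5223270016171639) (-0.12403928632032546, 0.025753765240715154)
s16.png (0.04680355916653767, 0.5232091748329459) (0.002631424592138387, -0.03947536613135583)
s17.png (0.8871329888228878, 1.499052826605908) (-0.03780202596064797, 0.025776180152501382)
s12.png ((333.01641845703125, 266.4820861816406), (14.902989387512207, 37.9122200012207), 156.99209594726562) [323 249  21  36 243]
s15.png ((332.9471130371094, 266.7101745605469), (15.408973693847656, 38.03132629394531), 157.42750549316406) [323 249  21  36 245]
s16.png ((333.06884765625, 266.5247497558594), (14.953960418701172, 38.0265998840332), 156.9013214111328) [323 249  21  36 245]
s17.png ((333.7423095703125, 267.5180969238281), (15.484453201293945, 37.8631477355957), 157.26011657714844) [324 250  21  36 244]
```

```bash
python3 - <<'E'
from meas import *
o=get_obs(); print(o['joints'].round(1), o['wrist_force'])
E
```

```text
[-29.1  41.7  24.5 111.6 -30.2  33.2  14.9] [-3.02862333 -0.53553941  4.46138236]
```

```bash
python3 - <<'E'
from meas import *
for n in ('16','17'):
    W=pickle.load(open('W%s.pkl'%n,'rb')); im=load('w%s.png'%n)
    print(n,'wall col230',im[225:270,230,0].tolist())
    print('chock col320',im[255:300,320].max(1).tolist())
    print('low end',im[415:440,300].max(1).tolist())
W=pickle.load(open('W17.pkl','rb'))
for v in (255,256,257,258): print(v,onz(W,230,v,.03,True))
for v in (286,288,290): print(v,onz(W,320,v,.048,True))
for v in (428,430): print(v,onz(W,320,v,.048,True))
for v in (262,): print(v,onz(W,320,v,.021,True))
E
```

```text
16 wall col230 [90, 91, 93, 91, 94, 94, 93, 92, 88, 90, 91, 91, 89, 89, 89, 91, 89, 90, 88, 84, 108, 144, 167, 168, 166, 167, 167, 169, 168, 169, 171, 166, 168, 167, 168, 169, 169, 168, 167, 168, 170, 170, 170, 169, 170]
chock col320 [242, 242, 242, 244, 239, 178, 131, 133, 141, 141, 142, 144, 148, 149, 155, 157, 153, 152, 156, 157, 156, 160, 164, 164, 168, 170, 171, 173, 175, 178, 183, 186, 212, 237, 241, 238, 239, 239, 239, 239, 238, 237, 235, 236, 236]
low end [221, 219, 218, 217, 215, 214, 215, 216, 215, 216, 216, 216, 219, 202, 115, 48, 49, 50, 51, 51, 52, 52, 51, 52, 83]
17 wall col230 [140, 117, 79, 63, 62, 62, 64, 69, 78, 88, 87, 93, 92, 95, 94, 93, 92, 93, 94, 91, 93, 89, 92, 91, 91, 94, 90, 91, 91, 90, 88, 82, 94, 146, 169, 170, 168, 169, 169, 169, 171, 169, 170, 169, 169]
chock col320 [209, 200, 202, 227, 239, 186, 134, 131, 138, 141, 142, 144, 146, 149, 153, 155, 152, 154, 155, 158, 159, 159, 164, 165, 170, 174, 175, 173, 177, 182, 186, 188, 214, 239, 241, 239, 240, 239, 240, 240, 240, 238, 237, 237, 236]
low end [222, 222, 219, 220, 217, 217, 217, 218, 218, 216, 219, 218, 221, 208, 126, 56, 51, 53, 54, 53, 54, 52, 51, 53, 84]
255 [0.50452488 0.08314019 0.03      ]
256 [0.50447793 0.0826801  0.03      ]
257 [0.50443069 0.082219   0.03      ]
258 [0.50438315 0.08175688 0.03      ]
286 [0.54291046 0.07716275 0.048     ]
288 [0.54289821 0.07630988 0.048     ]
290 [0.5428859  0.07545238 0.048     ]
428 [ 0.54178526 -0.00214803  0.048     ]
430 [ 0.54176347 -0.0036979   0.048     ]
262 [0.54291212 0.07579116 0.021     ]
```

>>> step_arm:
  increments:
    - {"slide": [-0.004,0,0],"roll": 0,"hand": 0.5}
    - {"slide": [-0.015,0,0],"roll": 0,"hand": 0.5}
    - {"slide": [-0.04,0,0],"roll": 0,"hand": 0.5}
    - {"slide": [-0.075,0,0],"roll": 0,"hand": 0.5}
    - {"slide": [-0.11,0,0],"roll": 0,"hand": 0.5}
    - {"slide": [-0.135,0,0],"roll": 0,"hand": 0.5}
    - {"slide": [-0.145,0,0],"roll": 0,"hand": 0.5}
    - {"slide": [-0.145,0,0.015],"roll": 0,"hand": 0.5}
    - {"slide": [-0.145,0,0.05],"roll": 0,"hand": 0.5}
    - {"slide": [-0.145,0,0.09],"roll": 0,"hand": 0.5}

```text
t: 20.75
eef_pos: [0.5421, -0.032, 0.1742]
tool_rot: [159.2, 89.9, 68.7]
wrist_force: [0.2, -1.1, -1.1]
gripper_width: 0.519
```

>>> step_arm:
  increments:
    - {"slide": [0,0,0.035],"roll": 0,"hand": 0.5}
    - {"slide": [0,0,0.065],"roll": 0,"hand": 0.5}
    - {"slide": [0,0,0.085],"roll": 0,"hand": 0.5}
    - {"slide": [0,0,0.095],"roll": 0,"hand": 0.5}
    - {"slide": [0,0,0.095],"roll": 0,"hand": 0.5}
    - {"slide": [0,0,0.095],"roll": 0,"hand": 0.5}

```text
t: 21.25
eef_pos: [0.5404, -0.1278, 0.1739]
tool_rot: [-144.2, 89.9, 125.0]
wrist_force: [0.9, 0.8, -0.7]
gripper_width: 0.524
```

```bash
python3 - <<'E'
from meas import *
im,W,t=look('18')
for z in (None,.063):
    x,r,n=roller_fish(im,W,range(260,380,8),40,260,z,y0=-.06); print(x,np.degrees(x[1]),r,n)
plan([.543,-.128,.058],-.7)
E
```

```text
t 21.25 tcp [ 0.5404 -0.1278  0.1739] F [ 0.93  0.82 -0.74]
[-0.05252062 -0.0131154   0.05889812] -0.7514567907922169 4.791183430516736e-05 30
[-0.05239234 -0.01327337] -0.7605080253234959 0.0007094352877973115 30
slide [0.1159 0.0024 0.0016] cur y-angle -0.66 roll 0.04
```

View pics/w18.png

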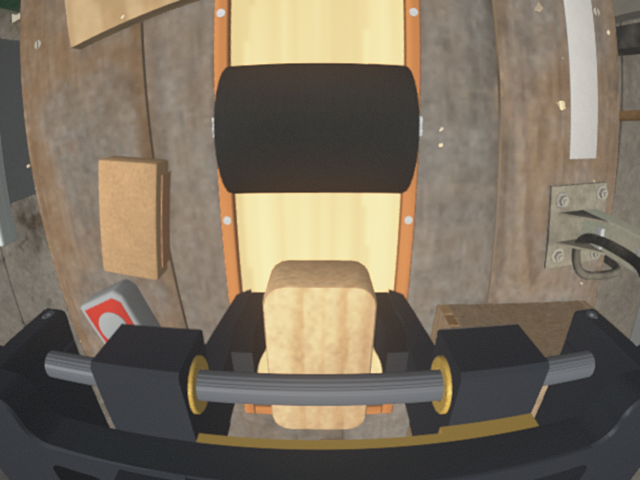

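```bash
python3 - <<'E'
from meas import *
im=load('w18.png');W=pickle.load(open('W18.pkl','rb'))
print(clips(im,W,((213,127),(421,125)),hw=6))
g=[cv2.cvtColor(im,cv2.COLOR_BGR2HSV)[105:148,c,2].tolist() for c in (213,421)]; print(g)
a=im[100:150,200:440]; cv2.imwrite('pics/w18z.png',cv2.resize(a,(800,167),interpolation=cv2.INTER_CUBIC))
E
```

```text
[([4, 6, 3, 21, 47], array([ 0.4571, -0.0491,  0.031 ])), ([5, 7, 3, 21, 62], array([ 0.621 , -0.0512,  0.031 ]))]
[[125, 122, 123, 120, 120, 121, 119, 119, 120, 115, 110, 111, 139, 175, 193, 183, 172, 161, 168, 179, 179, 175, 176, 186, 177, 169, 158, 149, 156, 163, 184, 192, 163, 135, 132, 130, 128, 127, 124, 126, 124, 126, 130], [125, 126, 131, 134, 134, 134, 136, 136, 139, 137, 141, 168, 199, 210, 216, 217, 208, 206, 203, 198, 196, 200, 196, 193, 200, 214, 207, 198, 197, 197, 184, 153, 142, 141, 137, 132, 133, 134, 135, 133, 131, 132, 133]]
```

View pics/w18z.png

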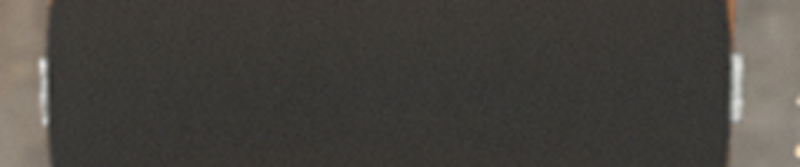

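>>> step_arm:
  increments:
    - {"slide": [0.02,0.002,0.002],"roll": 0,"hand": 0.5}
    - {"slide": [0.05,0.002,0.002],"roll": 0,"hand": 0.5}
    - {"slide": [0.08,0.002,0.002],"roll": 0,"hand": 0.5}
    - {"slide": [0.105,0.002,0.002],"roll": 0,"hand": 0.5}
    - {"slide": [0.115,0.002,0.002],"roll": 0,"hand": 0.5}
    - {"slide": [0.115,0.002,0.002],"roll": 0,"hand": 0.5}
    - {"slide": [0.115,0.002,0.002],"roll": 0,"hand": 0.5}
    - {"slide": [0.115,0.002,0.002],"roll": 0,"hand": 0.5}

```text
t: 22.02
eef_pos: [0.5437, -0.1307, 0.0607]
tool_rot: [83.0, 89.9, -7.8]
wrist_force: [-0.1, -0.6, 0.0]
gripper_width: 0.521
```

```bash
python3 - <<'E'
from meas import *
im,W,t=look('19')
for z in (None,.063):
    x,r,n=roller_fish(im,W,list(range(270,380,8)),10,300,z,y0=-.055); print(x,np.degrees(x[1]),r,n)
plan([.543,-.1166,.058],-.7)
E
```

```text
t 22.0167 tcp [ 0.5437 -0.1307  0.0607] F [-0.11 -0.55  0.02]
[-0.05261679 -0.04873176  0.06328668] -2.7921243609685096 0.0034094854118334145 28
[-0.05259165 -0.04606437] -2.639294209927244 0.0034630790437382717 28
slide [ 0.0028 -0.0009 -0.0142] cur y-angle -0.79 roll -0.09
```

View pics/w19.png

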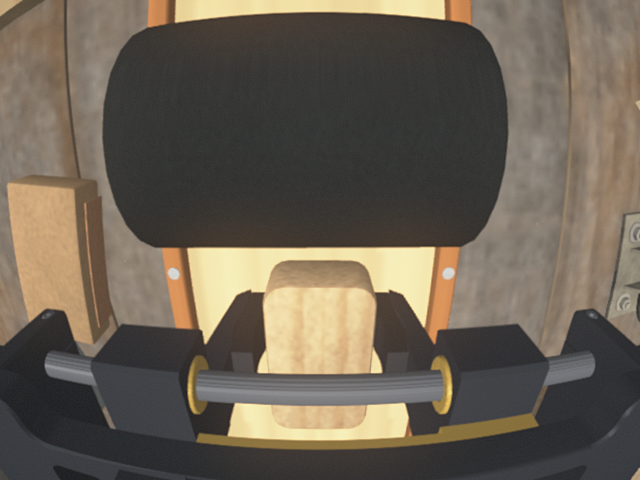

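>>> step_arm:
  increments:
    - {"slide": [0.002,0,-0.002],"roll": 0,"hand": 0.5}
    - {"slide": [0.002,0,-0.004],"roll": 0,"hand": 0.5}
    - {"slide": [0.002,0,-0.006],"roll": 0,"hand": 0.5}
    - {"slide": [0.002,0,-0.008],"roll": 0,"hand": 0.5}
    - {"slide": [0.002,0,-0.0095],"roll": 0,"hand": 0.5}
    - {"slide": [0.002,0,-0.0105],"roll": 0,"hand": 0.5}
    - {"slide": [0.002,0,-0.0115],"roll": 0,"hand": 0.5}
    - {"slide": [0.002,0,-0.012],"roll": 0,"hand": 0.5}
    - {"slide": [0.002,0,-0.0125],"roll": 0,"hand": 0.5}
    - {"slide": [0.002,0,-0.013],"roll": 0,"hand": 0.5}

```text
t: 22.95
eef_pos: [0.5426, -0.1179, 0.0572]
tool_rot: [12.7, 90.0, -78.1]
wrist_force: [0.1, -0.4, -0.3]
gripper_width: 0.522
```

```bash
python3 - <<'E'
from meas import *
W=pickle.load(open('W19.pkl','rb'))
for z in (None,.063):
    x,r,n=roller_fish(load('w19.png'),W,list(range(220,400,8)),5,261,z,y0=-.055); print(x,np.degrees(x[1]),r,n)
im,W,t=look('20')
for z in (None,.063):
    x,r,n=roller_fish(im,W,list(range(220,400,8)),5,266,z,y0=-.055); print(x,np.degrees(x[1]),r,n)
E
```

```text
[-0.05230442 -0.01185054  0.06161501] -0.6789856448065845 4.121527286308422e-05 46
[-0.05225728 -0.01214868] -0.6960682392374988 0.00043243957333593375 46
t 22.95 tcp [ 0.5426 -0.1179  0.0572] F [ 0.06 -0.38 -0.34]
[-0.07807797 -0.01220863  0.19436571] -0.699502778842967 8.210181655292882e-10 23
[-0.05256417 -0.01231002] -0.7053121171574102 2.1841117021875933e-05 23
```

View pics/w20.png

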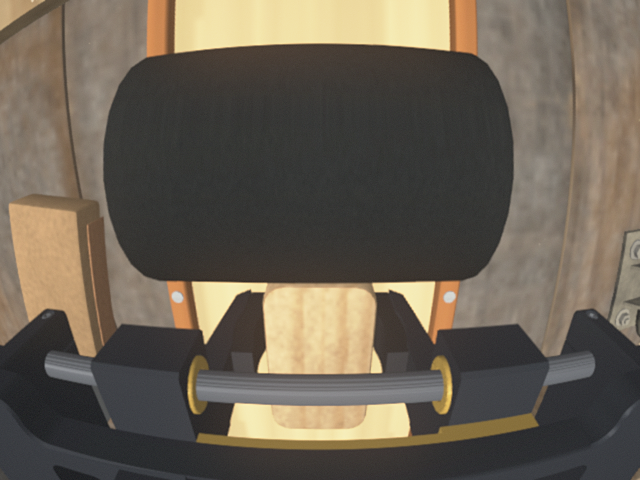

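```bash
cat >> meas.py <<'E'
def rclose(tag,r1=289,y0=-.052):
    W=pickle.load(open('W%s.pkl'%tag,'rb')); im=load('w%s.png'%tag)
    for z in (None,.063):
        x,r,n=roller_fish(im,W,list(range(205,235,4))+list(range(405,425,4)),20,r1,z,y0=y0); print(x.round(5),r,n)
E
python3 - <<'E'
from meas import *
rclose('19',262); rclose('20')
E
```

```text
[-0.00442 -0.0103   0.19073] 3.304590870986323e-09 13
[-0.05175 -0.01298] 1.82329809595963e-05 13
[-0.05227 -0.01319  0.0615 ] 3.263178066140463e-05 26
[-0.05211 -0.01334] 0.0004782529823487004 26
```

>>> step_arm:
  increments:
    - {"slide": [0,0,-0.0005],"roll": 0,"hand": 0.5}
    - {"slide": [0,0,-0.001],"roll": 0,"hand": 0.5}
    - {"slide": [0,0,-0.0015],"roll": 0,"hand": 0.5}
    - {"slide": [0,0,-0.002],"roll": 0,"hand": 0.5}
    - {"slide": [0,0,-0.0025],"roll": 0,"hand": 0.5}

```text
t: 23.47
eef_pos: [0.5427, -0.1153, 0.0572]
tool_rot: [-66.5, 90.0, -157.3]
wrist_force: [-0.5, -0.7, 0.1]
gripper_width: 0.52
```

```bash
python3 - <<'E'
from meas import *
im,W,t=look('21'); rclose('21'); print(im[270:292,220].max(1),im[270:292,320].max(1))
E
```

```text
t 23.4667 tcp [ 0.5427 -0.1153  0.0572] F [-0.49 -0.69  0.1 ]
[-0.04948 -0.01236  0.06169] 1.9143342872041383e-05 26
[-0.04934 -0.0125 ] 0.00041883686633537595 26
[ 61  61  59  61  62  61  60  61  62  56  52 108 224 250 247 245 245 245
 245 245 245 245] [ 61  62  61  61  62  63  64  65  63  63  63  62  85 136 178 188 188 214
 240 242 241 241]
```

>>> step_arm:
  increments:
    - {"slide": [0,0,0.001],"roll": 0,"hand": 0.5}
    - {"slide": [0,0,0.005],"roll": 0,"hand": 0.5}
    - {"slide": [0,0,0.011],"roll": 0,"hand": 0.5}
    - {"slide": [-0.02,0,0.012],"roll": 0,"hand": 0.5}
    - {"slide": [-0.05,0,0.012],"roll": 0,"hand": 0.5}
    - {"slide": [-0.085,0,0.012],"roll": 0,"hand": 0.5}
    - {"slide": [-0.11,0,0.012],"roll": 0,"hand": 0.5}
    - {"slide": [-0.118,0,0.012],"roll": 0,"hand": 0.5}
    - {"slide": [-0.118,0,0.012],"roll": 0,"hand": 0.5}
    - {"slide": [-0.118,0,0.012],"roll": 0,"hand": 0.5}

```text
t: 24.4
eef_pos: [0.5422, -0.1274, 0.1747]
tool_rot: [-136.6, 90.0, 132.6]
wrist_force: [-0.6, 0.1, -0.8]
gripper_width: 0.52
```

```bash
python3 - <<'E'
from meas import *
im,W,t=look('22'); save('scene','s22.png')
for z in (None,.063):
    x,r,n=roller_fish(im,W,range(260,380,8),40,245,z,y0=-.06); print(x,np.degrees(x[1]),r,n)
print(clips(im,W,((213,127),(421,125)),hw=6), scshift('s12.png','s22.png'), scshift('s12.png','s12.png'))
plan([.5433,.0575,.174],-.7)
E
```

```text
t 24.4 tcp [ 0.5422 -0.1274  0.1747] F [-0.65  0.07 -0.77]
[-0.04896994 -0.01253223  0.05916482] -0.7180440324519576 6.388072370564838e-05 30
[-0.04889105 -0.01274194] -0.7300593236238031 0.0006636120256923572 30
[([2, 18, 2, 4, 5], array([ 0.4565, -0.0519,  0.031 ])), ([1, 7, 5, 22, 82], array([ 0.6205, -0.0521,  0.031 ]))] (-0.07412043636728072, 0.267431013787256) (-3.552713678800501e-15, 0.49999999999999645)
slide [-0.0004 -0.0007 -0.1847] cur y-angle -0.81 roll -0.11
```

View pics/w22.png

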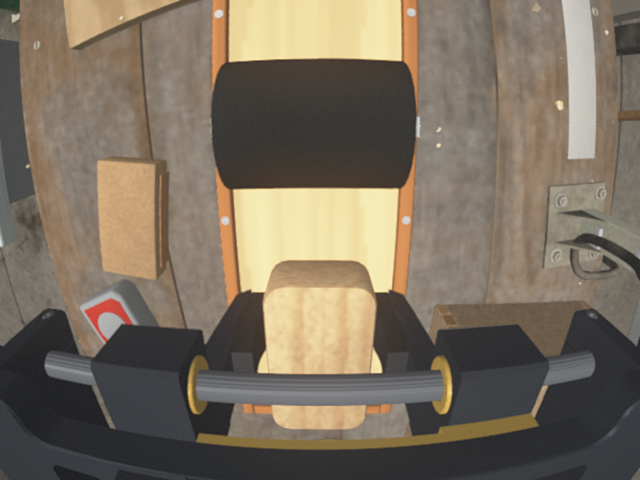

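>>> step_arm:
  increments:
    - {"slide": [0,0,-0.02],"roll": 0,"hand": 0.5}
    - {"slide": [0,0,-0.055],"roll": 0,"hand": 0.5}
    - {"slide": [0,0,-0.095],"roll": 0,"hand": 0.5}
    - {"slide": [0,0,-0.135],"roll": 0,"hand": 0.5}
    - {"slide": [0,0,-0.165],"roll": 0,"hand": 0.5}
    - {"slide": [0,0,-0.185],"roll": 0,"hand": 0.5}
    - {"slide": [0,0,-0.191],"roll": 0,"hand": 0.5}
    - {"slide": [0,0,-0.191],"roll": 0,"hand": 0.5}
    - {"slide": [0,0,-0.191],"roll": 0,"hand": 0.5}

```text
t: 25.3
eef_pos: [0.5448, 0.0621, 0.1746]
tool_rot: [-34.1, 89.9, -124.9]
wrist_force: [-0.1, -0.5, -1.0]
gripper_width: 0.521
```

>>> step_arm:
  increments:
    - {"slide": [0.02,0,0],"roll": 0,"hand": 0.5}
    - {"slide": [0.05,0,0],"roll": 0,"hand": 0.5}
    - {"slide": [0.08,0,0],"roll": 0,"hand": 0.5}
    - {"slide": [0.105,0,0],"roll": 0,"hand": 0.5}
    - {"slide": [0.12,0,0],"roll": 0,"hand": 0.5}
    - {"slide": [0.124,0,0],"roll": 0,"hand": 0.5}
    - {"slide": [0.126,0,0],"roll": 0,"hand": 0.5}
    - {"slide": [0.126,0,0],"roll": 0,"hand": 0.5}
    - {"slide": [0.126,0,0],"roll": 0,"hand": 0.5}

```text
t: 26.05
eef_pos: [0.5461, 0.0629, 0.0503]
tool_rot: [90.3, 89.9, -0.6]
wrist_force: [-0.1, -0.3, -1.1]
gripper_width: 0.519
```

```bash
python3 - <<'E'
from meas import *
im,W,t=look('23'); save('scene','s23.png')
print('shift vs s22',scshift('s22.png','s23.png'),scshift('s22.png','s22.png'))
plan([.5435,.0589,.0293],-.7)
E
```

```text
t 26.05 tcp [0.5461 0.0629 0.0503] F [-0.12 -0.27 -1.13]
shift vs s22 (0.04824656811385353, 0.4970245387745962) (0.0, 0.5)
slide [ 0.0209 -0.0024  0.0048] cur y-angle -0.81 roll -0.11
```

View pics/w23.png

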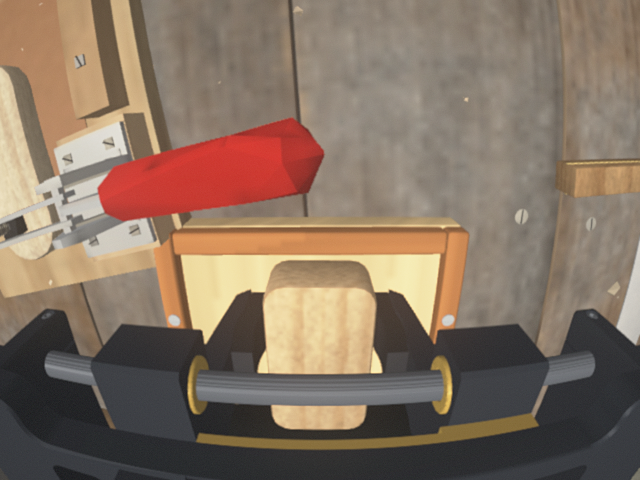

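>>> step_arm:
  increments:
    - {"slide": [0,-0.001,0.001],"roll": 0,"hand": 0.5}
    - {"slide": [0,-0.002,0.002],"roll": 0,"hand": 0.5}
    - {"slide": [0.002,-0.002,0.003],"roll": 0,"hand": 0.5}
    - {"slide": [0.004,-0.002,0.0035],"roll": 0,"hand": 0.5}
    - {"slide": [0.006,-0.002,0.0035],"roll": 0,"hand": 0.5}
    - {"slide": [0.006,-0.002,0.0035],"roll": 0,"hand": 0.5}
    - {"slide": [0.006,-0.002,0.0035],"roll": 0,"hand": 0.5}

```text
t: 26.78
eef_pos: [0.543, 0.0602, 0.043]
tool_rot: [-81.8, 90.0, -172.7]
wrist_force: [-0.0, -0.7, -0.1]
gripper_width: 0.521
```

```bash
python3 - <<'E'
from meas import *
im,W,t=look('24'); save('scene','s24.png')
print('shift vs s22',scshift('s22.png','s24.png'))
plan([.5435,.0589,.0305],-.7)
for c in (220,240): print(im[235:262,c,0].tolist())
for v in range(244,256,2): print(v,onz(W,240,v,.03,True)[1])
E
```

```text
t 26.7833 tcp [0.543  0.0602 0.043 ] F [-0.04 -0.73 -0.13]
shift vs s22 (0.036014055316513804, 0.48488258279958174)
slide [0.0127 0.0003 0.0013] cur y-angle -0.81 roll -0.11
[90, 94, 92, 93, 93, 90, 93, 90, 92, 92, 90, 91, 91, 88, 92, 91, 90, 88, 81, 92, 143, 167, 170, 169, 169, 170, 169]
[92, 94, 94, 94, 92, 92, 93, 91, 91, 91, 91, 92, 90, 90, 90, 89, 86, 82, 77, 85, 125, 158, 169, 167, 166, 165, 168]
244 0.08719061607807035
246 0.08620859841065082
248 0.08522262835674083
250 0.08423262323963293
252 0.08323849922358398
254 0.08224017128287733
```

>>> step_arm:
  increments:
    - {"slide": [0,0,0.0008],"roll": -0.1,"hand": 0.5}
    - {"slide": [0,0,0.0014],"roll": -0.1,"hand": 0.5}
    - {"slide": [0.002,0,0.0014],"roll": -0.1,"hand": 0.5}
    - {"slide": [0.004,0,0.0014],"roll": -0.1,"hand": 0.5}
    - {"slide": [0.006,0,0.0014],"roll": -0.1,"hand": 0.5}
    - {"slide": [0.008,0,0.0014],"roll": -0.1,"hand": 0.5}
    - {"slide": [0.01,0,0.0014],"roll": -0.1,"hand": 0.5}
    - {"slide": [0.0115,0,0.0014],"roll": -0.1,"hand": 0.5}
    - {"slide": [0.0125,0,0.0014],"roll": -0.1,"hand": 0.5}
    - {"slide": [0.0125,0,0.0014],"roll": -0.1,"hand": 0.5}

```text
t: 27.77
eef_pos: [0.543, 0.0588, 0.0305]
tool_rot: [-78.4, 90.0, -169.1]
wrist_force: [0.7, 0.1, -1.2]
gripper_width: 0.52
```

```bash
python3 - <<'E'
from meas import *
im,W,t=look('25'); save('scene','s25.png')
print('shift vs s22',scshift('s22.png','s25.png'))
plan([.5435,.0555,.0295],-.7)
E
```

```text
t 27.7667 tcp [0.543  0.0588 0.0305] F [ 0.65  0.12 -1.17]
shift vs s22 (0.04443817723754506, 0.49093865862582575)
slide [0.0013 0.0004 0.0033] cur y-angle -0.71 roll -0.01
```

View pics/w25.png

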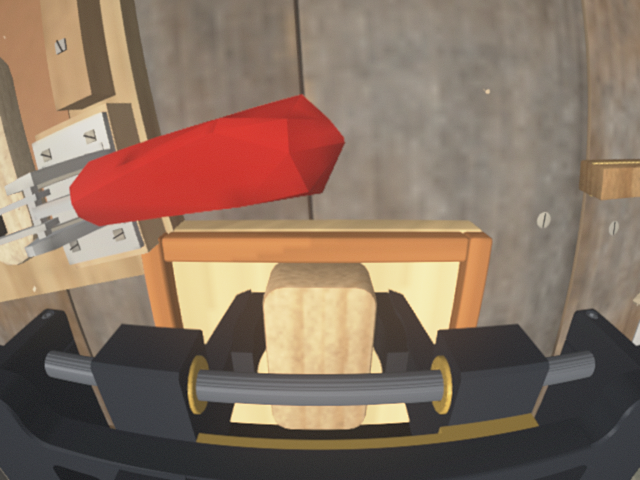

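View pics/s25.png

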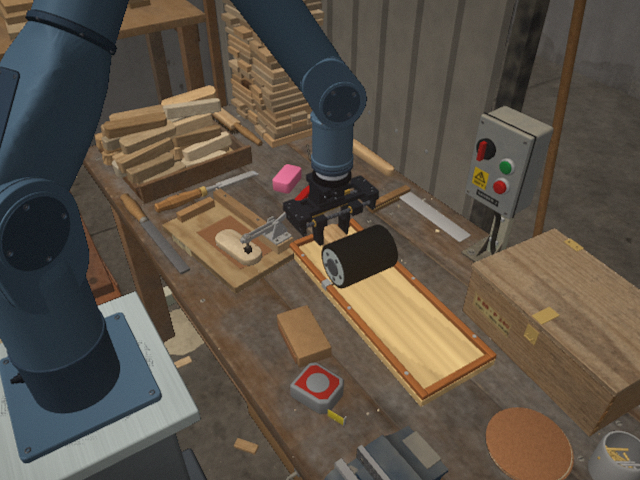

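>>> step_arm:
  increments:
    - {"slide": [0.0005,0,0],"roll": 0,"hand": 0.5}
    - {"slide": [0.001,0,0.0008],"roll": 0,"hand": 0.5}
    - {"slide": [0.001,0,0.0016],"roll": 0,"hand": 0.5}
    - {"slide": [0.001,0,0.0022],"roll": 0,"hand": 0.5}
    - {"slide": [0.001,0,0.0028],"roll": 0,"hand": 0.5}
    - {"slide": [0.001,0,0.0032],"roll": 0,"hand": 0.5}
    - {"slide": [0.001,0,0.0036],"roll": 0,"hand": 0.5}
    - {"slide": [0.001,0,0.004],"roll": 0,"hand": 0.5}

```text
t: 28.58
eef_pos: [0.5431, 0.0548, 0.0297]
tool_rot: [129.0, 90.0, 38.3]
wrist_force: [0.5, 0.3, -0.6]
gripper_width: 0.518
```

```bash
python3 - <<'E'
from meas import *
im,W,t=look('26'); save('scene','s26.png')
print('shift vs s22',scshift('s22.png','s26.png'))
E
```

```text
t 28.5833 tcp [0.5431 0.0548 0.0297] F [ 0.5   0.33 -0.65]
shift vs s22 (0.05692588068343696, 0.7418015685277162)
```

```bash
cat >> meas.py <<'E'
def ecc(fa,fb,box=(320,246,352,290)):
    x0,y0,x1,y1=box
    a,b=[cv2.cvtColor(load(f),cv2.COLOR_BGR2GRAY)[y0:y1,x0:x1].astype(np.float32) for f in (fa,fb)]
    M=np.eye(2,3,dtype=np.float32)
    cc,M=cv2.findTransformECC(a,b,M,cv2.MOTION_TRANSLATION,(3,200,1e-6),None,3)
    d=M[:,2]; return d.round(3),'mm -y: %.2f'%(d@np.array([.288,.305])/(.288**2+.305**2))
E
python3 - <<'E'
from meas import *
for f in ('s15','s16','s17','s22','s23','s24','s25','s26'): print(f,ecc('s12.png',f+'.png'),ecc('s12.png',f+'.png',(290,380,360,420)))
E
```

```text
s15 (array([-0.001, -0.004], dtype=float32), 'mm -y: -0.01') (array([-0.003,  0.004], dtype=float32), 'mm -y: 0.00')
s16 (array([0.007, 0.005], dtype=float32), 'mm -y: 0.02') (array([-0.01 ,  0.013], dtype=float32), 'mm -y: 0.01')
s17 (array([0.783, 0.842], dtype=float32), 'mm -y: 2.74') (array([ 0.008, -0.004], dtype=float32), 'mm -y: 0.01')
s22 (array([-0.124, -0.128], dtype=float32), 'mm -y: -0.43') (array([0.004, 0.012], dtype=float32), 'mm -y: 0.03')
s23 (array([-0.126, -0.132], dtype=float32), 'mm -y: -0.43') (array([ 0., -0.], dtype=float32), 'mm -y: -0.00')
s24 (array([-0.126, -0.137], dtype=float32), 'mm -y: -0.44') (array([0.004, 0.01 ], dtype=float32), 'mm -y: 0.02')
s25 (array([-0.096, -0.128], dtype=float32), 'mm -y: -0.38') (array([ 0.005, -0.005], dtype=float32), 'mm -y: 0.00')
s26 (array([0.022, 0.027], dtype=float32), 'mm -y: 0.08') (array([-0.   ,  0.009], dtype=float32), 'mm -y: 0.02')
```

>>> step_arm:
  increments:
    - {"slide": [0,0,0.0002],"roll": 0,"hand": 0.5}
    - {"slide": [0.0002,0,0.0004],"roll": 0,"hand": 0.5}
    - {"slide": [0.0004,0,0.0005],"roll": 0,"hand": 0.5}
    - {"slide": [0.0005,0,0.0005],"roll": 0,"hand": 0.5}
    - {"slide": [0.0005,0,0.0005],"roll": 0,"hand": 0.5}

```text
t: 29.15
eef_pos: [0.5431, 0.0543, 0.0292]
tool_rot: [18.7, 90.0, -72.0]
wrist_force: [-0.5, -0.1, -0.7]
gripper_width: 0.519
```

```bash
python3 - <<'E'
from meas import *
im,W,t=look('27'); save('scene','s27.png'); print(ecc('s12.png','s27.png'))
E
```

```text
t 29.15 tcp [0.5431 0.0543 0.0292] F [-0.49 -0.1  -0.72]
(array([0.028, 0.061], dtype=float32), 'mm -y: 0.15')
```

>>> step_arm:
  increments:
    - {"slide": [0,0,0],"roll": 0,"hand": -0.1}
    - {"slide": [0,0,0],"roll": 0,"hand": -0.2}
    - {"slide": [0,0,0],"roll": 0,"hand": -0.3}
    - {"slide": [0,0,0],"roll": 0,"hand": -0.3}

```text
t: 29.63
eef_pos: [0.5432, 0.0543, 0.0293]
tool_rot: [83.5, 90.0, -7.2]
wrist_force: [0.5, -0.5, 0.2]
gripper_width: 0.648
```

```bash
python3 - <<'E'
from meas import *
im,W,t=look('28'); save('scene','s28.png'); print(ecc('s12.png','s28.png'))
E
```

```text
t 29.6333 tcp [0.5432 0.0543 0.0293] F [ 0.51 -0.5   0.19]
(array([0.059, 0.073], dtype=float32), 'mm -y: 0.22')
```

View pics/w28.png

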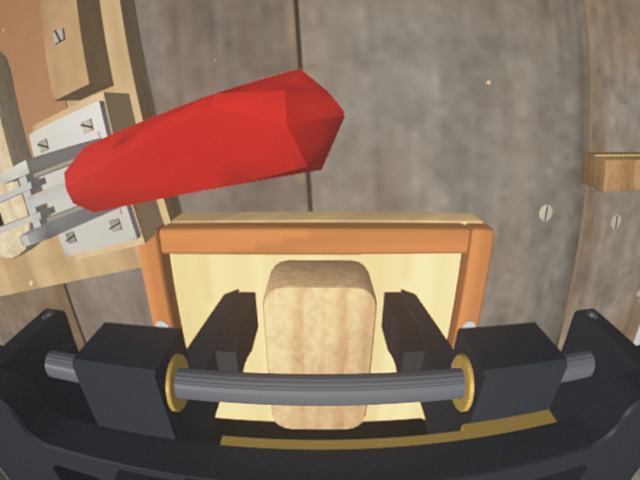

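>>> step_arm:
  increments:
    - {"slide": [-0.005,0,0],"roll": 0,"hand": -0.3}
    - {"slide": [-0.02,0,0],"roll": 0,"hand": -0.3}
    - {"slide": [-0.05,0,0],"roll": 0,"hand": -0.3}
    - {"slide": [-0.09,0,0],"roll": 0,"hand": -0.3}
    - {"slide": [-0.13,0,0],"roll": 0,"hand": -0.3}
    - {"slide": [-0.16,0,0.02],"roll": 0,"hand": -0.3}
    - {"slide": [-0.17,0,0.06],"roll": 0,"hand": -0.3}
    - {"slide": [-0.17,0,0.1],"roll": 0,"hand": -0.3}
    - {"slide": [-0.17,0,0.135],"roll": 0,"hand": -0.3}
    - {"slide": [-0.17,0,0.145],"roll": 0,"hand": -0.3}

```text
t: 30.62
eef_pos: [0.5405, -0.0974, 0.2006]
tool_rot: [33.5, 89.8, -57.6]
wrist_force: [-0.5, 0.1, -0.1]
gripper_width: 0.653
```

>>> step_arm:
  increments:
    - {"slide": [0,0,0],"roll": 0,"hand": -0.3}
    - {"slide": [0,0,0],"roll": 0,"hand": -0.3}

```text
t: 30.78
eef_pos: [0.5412, -0.0901, 0.1992]
tool_rot: [-160.6, 90.0, 108.7]
wrist_force: [0.1, 1.0, -0.0]
gripper_width: 0.653
```

```bash
python3 - <<'E'
from meas import *
im,W,t=look('29'); save('scene','s29.png'); print(ecc('s12.png','s29.png'))
for z in (None,.063):
    x,r,n=roller_fish(im,W,list(range(230,258,6))+list(range(375,395,6)),60,275,z,y0=-.05); print(x,np.degrees(x[1]),r,n)
E
```

```text
t 30.7833 tcp [ 0.5412 -0.0901  0.1992] F [ 0.14  1.01 -0.04]
(array([0.053, 0.047], dtype=float32), 'mm -y: 0.17')
[-0.05014864 -0.01308561  0.05815508] -0.7497504358460703 0.005853473462650214 17
[-0.04953759 -0.0110206 ] -0.6314337122524553 0.005908260684516751 17
```

View pics/w29.png

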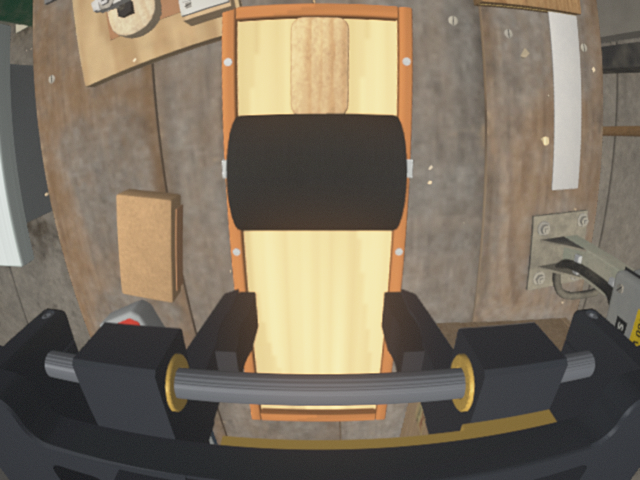

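View pics/s29.png

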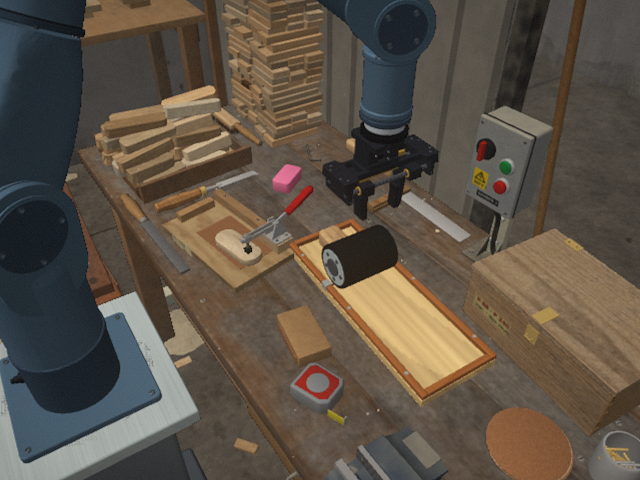

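>>> step_arm:
  increments:
    - {"slide": [0,0,-0.03],"roll": 0,"hand": -0.3}
    - {"slide": [0,0,-0.07],"roll": 0,"hand": -0.3}
    - {"slide": [0,0,-0.095],"roll": 0,"hand": -0.3}
    - {"slide": [0,0,-0.11],"roll": 0,"hand": -0.3}
    - {"slide": [0,0,-0.11],"roll": 0,"hand": -0.3}
    - {"slide": [0,0,-0.11],"roll": 0,"hand": -0.3}

```text
t: 31.43
eef_pos: [0.5425, 0.021, 0.199]
tool_rot: [-92.3, 90.0, 177.2]
wrist_force: [1.0, -1.1, -0.6]
gripper_width: 0.65
```

```bash
python3 - <<'E'
from meas import *
W=pickle.load(open('W29.pkl','rb')); im=load('w29.png')
print('clips29',clips(im,W,((223,170),(410,168))))
for z in (None,.063):
    x,r,n=roller_fish(im,W,list(range(240,284,6))+list(range(355,385,6)),60,275,z,y0=-.05); print('r29',x.round(5),r,n)
hs=cv2.cvtColor(im,cv2.COLOR_BGR2HSV); print(im[10:26,320].tolist()); print(hs[60,284:300].tolist(),hs[60,342:356].tolist())
im,W,t=look('30'); save('scene','s30.png'); print(ecc('s12.png','s30.png'))
print(-np.array(W['R']).T@W['t'])
E
```

```text
clips29 [([6, 5, 5, 20, 82], array([ 0.4582, -0.0489,  0.031 ])), ([5, 7, 6, 19, 108], array([ 0.6196, -0.0511,  0.031 ]))]
r29 [-0.05009 -0.01212  0.05838] 7.455980227780203e-05 26
r29 [-0.04941 -0.01219] 0.0007288683366299164 26
[[83, 136, 203], [84, 136, 204], [84, 135, 202], [83, 135, 200], [76, 122, 180], [60, 94, 141], [66, 91, 124], [110, 149, 185], [149, 199, 232], [154, 206, 234], [152, 204, 233], [148, 200, 230], [149, 199, 230], [149, 201, 230], [149, 201, 231], [147, 198, 229]]
[[23, 76, 242], [23, 76, 243], [24, 75, 243], [24, 73, 243], [23, 77, 243], [22, 84, 240], [20, 90, 229], [19, 92, 224], [20, 83, 236], [21, 80, 238], [21, 79, 238], [21, 81, 237], [21, 79, 238], [21, 79, 239], [21, 79, 238], [21, 79, 237]] [[16, 100, 209], [16, 102, 210], [16, 104, 211], [16, 104, 213], [16, 97, 213], [16, 95, 190], [17, 97, 182], [20, 95, 228], [23, 87, 237], [22, 85, 237], [23, 87, 235], [23, 84, 237], [23, 86, 236], [23, 85, 237]]
t 31.4333 tcp [0.5425 0.021  0.199 ] F [ 0.96 -1.1  -0.62]
(array([0.056, 0.056], dtype=float32), 'mm -y: 0.19')
[0.54297889 0.10503815 0.34475801]
```

View pics/w30.png

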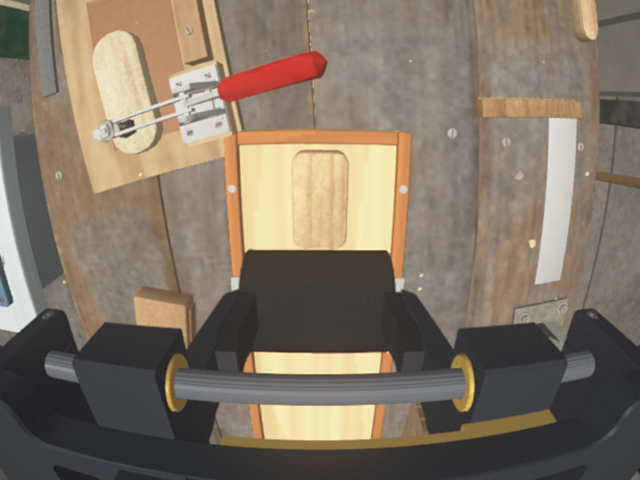

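```bash
python3 - <<'E'
from meas import *
im=load('w30.png');W=pickle.load(open('W30.pkl','rb'))
a=im[130:270,225:420]; cv2.imwrite('pics/w30z.png',cv2.resize(a,(780,560),interpolation=cv2.INTER_CUBIC))
print(im[236:258,320].tolist()); 
for v in (246,247,248,249,250): print(v,onz(W,320,v,.048,True)[1].round(4),onz(W,320,v,.018,True)[1].round(4))
print(im[144:160,320].max(1)); 
for v in (150,151): print(v,onz(W,320,v,.048,True))
# lateral edges for squareness
hs=cv2.cvtColor(im,cv2.COLOR_BGR2HSV)
L=[];R=[]
for r in range(165,235,5):
    h=im[r,280:362,0].astype(float); g=np.abs(np.gradient(cv2.GaussianBlur(h[None],(5,1),0)[0])); 
    L.append(onz(W,280+np.argmax(g[4:25])+4,r,.048,True)); R.append(onz(W,280+55+np.argmax(g[55:78]),r,.048,True))
for E_ in (L,R):
    E_=np.array(E_); k=np.polyfit(E_[:,1],E_[:,0],1); print('edge x',E_[:,0].mean(),'yaw',-np.degrees(np.arctan(k[0])))
E
```

```text
[[145, 196, 226], [145, 197, 228], [146, 197, 228], [146, 197, 227], [144, 195, 226], [143, 194, 225], [142, 192, 223], [140, 187, 222], [139, 188, 221], [140, 189, 223], [139, 188, 222], [144, 196, 227], [152, 209, 235], [135, 182, 213], [73, 98, 115], [43, 53, 65], [46, 57, 69], [50, 62, 73], [49, 61, 71], [51, 63, 74], [53, 63, 73], [51, 61, 71]]
246 -0.0042 -0.0153
247 -0.0051 -0.0163
248 -0.006 -0.0173
249 -0.0069 -0.0183
250 -0.0079 -0.0193
[231 245 245 245 245 224 164 160 187 222 241 242 241 240 239 239]
150 [0.54323335 0.07691964 0.048     ]
151 [0.54322629 0.07611381 0.048     ]
edge x 0.5189574996805879 yaw -0.4895704396070131
edge x 0.5657747454765748 yaw -1.480825676266338
```

View pics/w30z.png

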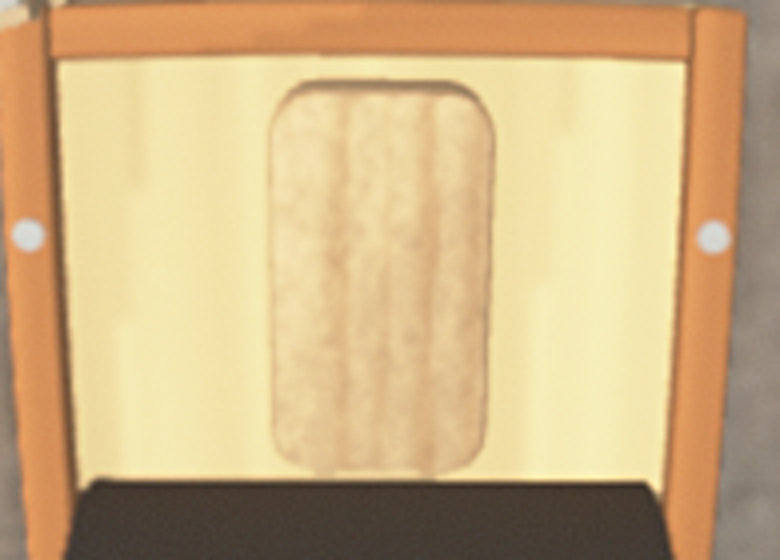

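```bash
python3 - <<'E'
from meas import *
im=load('w30.png')
for r in (150,151,152,153,154,160,240,244,246,247,248,249,250): print(r,[tuple(int(v) for v in im[r,c]) for c in (285,305,312,320,328,335,355)])
a=im[235:256,285:360]; cv2.imwrite('pics/w30zz.png',cv2.resize(a,(800,224),interpolation=cv2.INTER_NEAREST))
E
```

```text
150 [(176, 230, 244), (105, 142, 171), (104, 139, 169), (100, 135, 164), (106, 143, 173), (105, 140, 169), (168, 226, 242)]
151 [(174, 230, 244), (104, 137, 167), (103, 135, 165), (101, 132, 160), (96, 128, 155), (96, 126, 152), (169, 225, 242)]
152 [(177, 231, 244), (119, 159, 195), (117, 155, 188), (118, 155, 187), (115, 152, 183), (105, 140, 170), (169, 225, 242)]
153 [(176, 231, 244), (147, 196, 228), (128, 174, 213), (140, 186, 222), (139, 185, 221), (116, 157, 194), (169, 225, 242)]
154 [(176, 231, 244), (168, 221, 242), (140, 192, 226), (167, 220, 241), (160, 214, 238), (147, 199, 233), (169, 225, 242)]
160 [(176, 230, 244), (173, 225, 243), (154, 210, 235), (161, 215, 239), (156, 209, 235), (166, 217, 239), (169, 225, 242)]
240 [(172, 228, 243), (147, 198, 228), (141, 191, 225), (144, 195, 226), (140, 189, 223), (144, 191, 223), (172, 228, 243)]
244 [(171, 227, 243), (147, 195, 226), (141, 192, 225), (139, 188, 221), (133, 182, 218), (143, 191, 222), (173, 229, 243)]
246 [(170, 227, 243), (145, 194, 225), (131, 180, 218), (139, 188, 222), (131, 179, 216), (146, 193, 224), (170, 228, 243)]
247 [(171, 229, 244), (144, 192, 223), (137, 190, 223), (144, 196, 227), (143, 196, 226), (142, 190, 221), (173, 229, 244)]
248 [(161, 225, 244), (140, 191, 222), (152, 210, 236), (152, 209, 235), (152, 210, 236), (147, 201, 228), (176, 232, 247)]
249 [(133, 183, 218), (126, 174, 206), (134, 183, 217), (135, 182, 213), (129, 180, 210), (149, 208, 237), (159, 222, 246)]
250 [(73, 98, 115), (75, 100, 118), (71, 97, 116), (73, 98, 115), (72, 98, 115), (88, 119, 141), (88, 122, 145)]
```

View pics/w30zz.png

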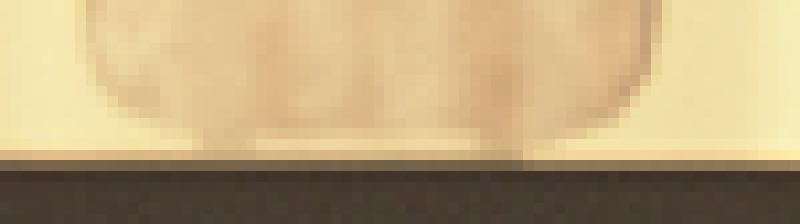

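```bash
python3 - <<'E'
from meas import *
plan([.5432,.0545,.199],-.7);plan([.5432,.0545,.03],-.7)
E
```

```text
slide [ 0.0003  0.0001 -0.0365] cur y-angle -0.80 roll -0.10
slide [ 1.693e-01  1.000e-04 -3.660e-02] cur y-angle -0.80 roll -0.10
```

>>> step_arm:
  increments:
    - {"slide": [0,0,-0.02],"roll": 0,"hand": -0.3}
    - {"slide": [0.01,0,-0.035],"roll": 0,"hand": -0.3}
    - {"slide": [0.04,0,-0.035],"roll": 0,"hand": -0.3}
    - {"slide": [0.08,0,-0.035],"roll": 0,"hand": -0.3}
    - {"slide": [0.11,0,-0.035],"roll": 0,"hand": -0.3}
    - {"slide": [0.135,0,-0.035],"roll": 0,"hand": -0.3}
    - {"slide": [0.14,0,-0.035],"roll": 0,"hand": -0.3}
    - {"slide": [0.14,0,-0.035],"roll": 0,"hand": -0.3}
    - {"slide": [0.14,0,-0.035],"roll": 0,"hand": -0.3}

```text
t: 32.33
eef_pos: [0.5436, 0.0539, 0.0598]
tool_rot: [70.5, 90.0, -20.3]
wrist_force: [0.9, 0.7, 0.6]
gripper_width: 0.648
```

```bash
python3 - <<'E'
from meas import *
im,W,t=look('31'); save('scene','s31.png'); print(ecc('s12.png','s31.png'))
plan([.5432,.0545,.0305],-.7)
E
```

```text
t 32.3333 tcp [0.5436 0.0539 0.0598] F [0.91 0.65 0.63]
(array([0.05 , 0.055], dtype=float32), 'mm -y: 0.18')
slide [ 0.0303 -0.0012 -0.0001] cur y-angle -0.72 roll -0.02
```

View pics/w31.png

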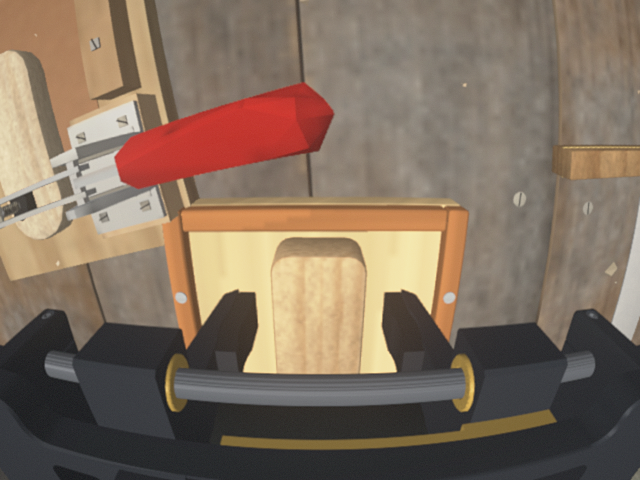

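Clear of everything. I'll lower over the chock and regrip it lightly.

>>> step_arm:
  increments:
    - {"slide": [0.01,0,0],"roll": 0,"hand": -0.3}
    - {"slide": [0.02,0,0],"roll": 0,"hand": -0.3}
    - {"slide": [0.026,0,0],"roll": 0,"hand": -0.3}
    - {"slide": [0.028,0,0],"roll": 0,"hand": -0.3}
    - {"slide": [0.028,0,0],"roll": 0,"hand": -0.3}
    - {"slide": [0.028,0,0],"roll": 0,"hand": -0.1}
    - {"slide": [0.028,0,0],"roll": 0,"hand": 0.3}
    - {"slide": [0.028,0,0],"roll": 0,"hand": 0.3}
    - {"slide": [0.028,0,0],"roll": 0,"hand": 0.3}
  force: 8

```text
t: 33.23
eef_pos: [0.5432, 0.0543, 0.0314]
tool_rot: [101.6, 90.0, 10.9]
wrist_force: [0.4, 0.2, -0.6]
gripper_width: 0.518
```

```bash
python3 - <<'E'
from meas import *
im,W,t=look('32'); save('scene','s32.png'); print(ecc('s12.png','s32.png'),get_obs()['gripper_width'])
E
```

```text
t 33.2333 tcp [0.5432 0.0543 0.0314] F [ 0.44  0.17 -0.55]
(array([0.051, 0.062], dtype=float32), 'mm -y: 0.19') 0.5210431222318156
```

Now I slide it −y in small steps, watching the roller.

>>> step_arm:
  increments:
    - {"slide": [0,0,0.0002],"roll": 0,"hand": 0.3}
    - {"slide": [0,0,0.0004],"roll": 0,"hand": 0.3}
    - {"slide": [0,0,0.0006],"roll": 0,"hand": 0.3}
    - {"slide": [0,0,0.0006],"roll": 0,"hand": 0.3}

```text
t: 33.72
eef_pos: [0.5432, 0.054, 0.0313]
tool_rot: [154.1, 90.0, 63.4]
wrist_force: [-0.6, 1.5, 2.0]
gripper_width: 0.521
```

```bash
python3 - <<'E'
from meas import *
im,W,t=look('33'); save('scene','s33.png'); print(ecc('s12.png','s33.png'))
E
```

```text
t 33.7167 tcp [0.5432 0.054  0.0313] F [-0.57  1.45  2.  ]
(array([0.123, 0.126], dtype=float32), 'mm -y: 0.42')
```

>>> step_arm:
  increments:
    - {"slide": [0,0,0.0006],"roll": 0,"hand": 0}
    - {"slide": [0,0,0.0006],"roll": 0,"hand": -0.2}
    - {"slide": [0,0,0.0006],"roll": 0,"hand": -0.3}
    - {"slide": [0,0,0.0006],"roll": 0,"hand": -0.3}
    - {"slide": [-0.005,0,0.0006],"roll": 0,"hand": -0.3}
    - {"slide": [-0.02,0,0.0006],"roll": 0,"hand": -0.3}
    - {"slide": [-0.05,0,0.0006],"roll": 0,"hand": -0.3}
    - {"slide": [-0.09,0,0.0006],"roll": 0,"hand": -0.3}
    - {"slide": [-0.13,0,0.0006],"roll": 0,"hand": -0.3}
    - {"slide": [-0.165,0,0.0006],"roll": 0,"hand": -0.3}

```text
t: 34.7
eef_pos: [0.543, 0.0525, 0.1987]
tool_rot: [66.0, 90.0, -24.8]
wrist_force: [1.0, 0.1, 0.6]
gripper_width: 0.649
```

>>> step_arm:
  increments:
    - {"slide": [-0.005,0,0.03],"roll": 0,"hand": -0.3}
    - {"slide": [-0.005,0,0.07],"roll": 0,"hand": -0.3}
    - {"slide": [-0.005,0,0.11],"roll": 0,"hand": -0.3}
    - {"slide": [-0.005,0,0.145],"roll": 0,"hand": -0.3}
    - {"slide": [-0.005,0,0.16],"roll": 0,"hand": -0.3}
    - {"slide": [-0.005,0,0.16],"roll": 0,"hand": -0.3}
    - {"slide": [-0.005,0,0.16],"roll": 0,"hand": -0.3}
    - {"slide": [-0.005,0,0.16],"roll": 0,"hand": -0.3}

```text
t: 35.37
eef_pos: [0.5411, -0.1055, 0.2012]
tool_rot: [-161.8, 89.9, 107.6]
wrist_force: [0.0, 0.1, 0.7]
gripper_width: 0.646
```

```bash
python3 - <<'E'
from meas import *
im,W,t=look('34'); save('scene','s34.png'); print(ecc('s12.png','s34.png'))
for z in (None,.063):
    x,r,n=roller_fish(im,W,list(range(240,284,6))+list(range(355,385,6)),60,275,z,y0=-.05); print('r34',x.round(5),r,n)
print('clips',clips(im,W,((223,165),(410,163)),hw=9))
E
```

```text
t 35.3667 tcp [ 0.5411 -0.1055  0.2012] F [0.04 0.07 0.66]
(array([0.465, 0.406], dtype=float32), 'mm -y: 1.46')
r34 [-0.05126 -0.01045  0.05921] 0.00034002952327209004 26
r34 [-0.05091 -0.00926] 0.0006534488702521849 26
clips [([7, 0, 5, 12, 50], array([ 0.4583, -0.0522,  0.031 ])), ([6, 0, 7, 14, 75], array([ 0.6196, -0.0533,  0.031 ]))]
```

View pics/w34.png

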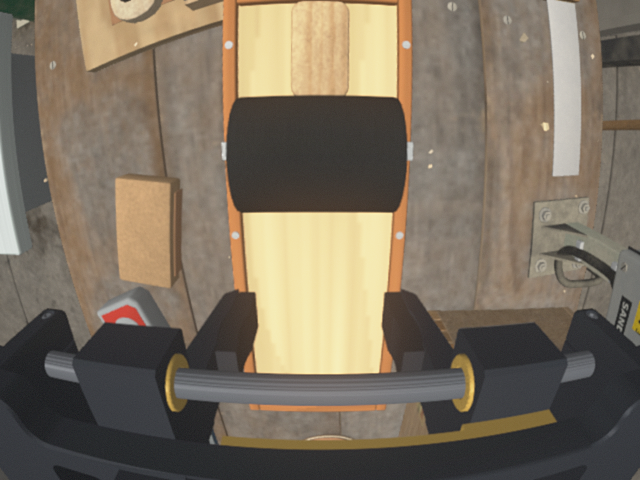

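View pics/s34.png

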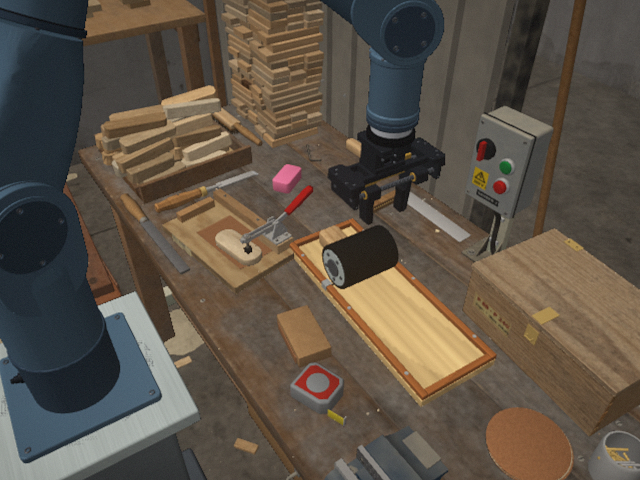

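```bash
python3 - <<'E'
from meas import *
im=load('w34.png');W=pickle.load(open('W34.pkl','rb'))
print('clips',clips(im,W,((223,151),(410,150)),hw=8))
for cols in (range(238,286,4),range(352,392,4)):
  for z in (.063,):
    x,r,n=roller_fish(im,W,cols,60,275,z,y0=-.05); print('r34',x.round(5),r,n)
for f in ('s33','s34'): print(ecc('s12.png',f+'.png'),ecc('s12.png',f+'.png',(322,248,346,288)),ecc('s12.png',f+'.png',(290,380,360,420)))
o=get_obs();print(o['t'])
save('scene','s35.png'); print(ecc('s12.png','s35.png'),ecc('s34.png','s35.png'))
a=load('w34.png')[0:120,225:420]; cv2.imwrite('pics/w34z.png',cv2.resize(a,(780,480),interpolation=cv2.INTER_CUBIC))
E
```

```text
clips [([6, 7, 5, 19, 85], array([ 0.4584, -0.0489,  0.031 ])), ([5, 8, 7, 19, 103], array([ 0.6197, -0.0512,  0.031 ]))]
r34 [-0.05069 -0.0059 ] 0.004766772551029732 24
r34 [-0.05094 -0.00986] 0.0006447027744038258 20
(array([0.123, 0.126], dtype=float32), 'mm -y: 0.42') (array([0.151, 0.059], dtype=float32), 'mm -y: 0.35') (array([0.003, 0.005], dtype=float32), 'mm -y: 0.01')
(array([0.465, 0.406], dtype=float32), 'mm -y: 1.46') (array([0.387, 0.365], dtype=float32), 'mm -y: 1.27') (array([0.01 , 0.006], dtype=float32), 'mm -y: 0.03')
35.5167
(array([0.463, 0.406], dtype=float32), 'mm -y: 1.46') (array([0.004, 0.005], dtype=float32), 'mm -y: 0.01')
```

View pics/w34z.png

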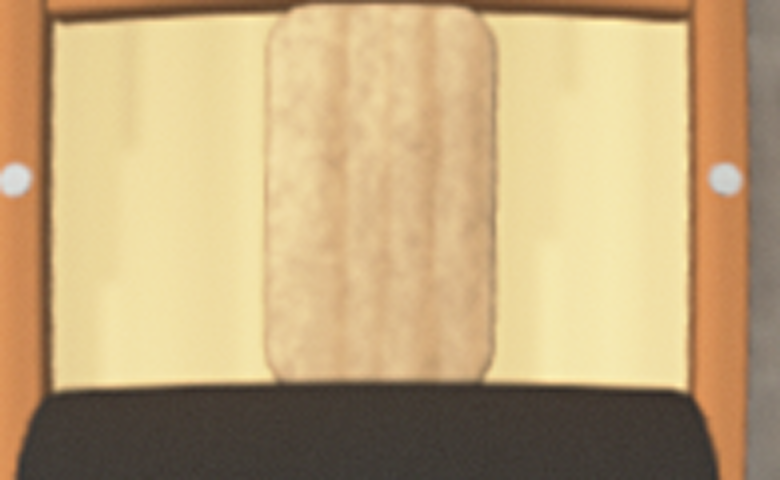

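>>> step_arm:
  increments:
    - {"slide": [0,0,-0.03],"roll": 0,"hand": -0.3}
    - {"slide": [0,0,-0.07],"roll": 0,"hand": -0.3}
    - {"slide": [0,0,-0.105],"roll": 0,"hand": -0.3}
    - {"slide": [0,0,-0.122],"roll": 0,"hand": -0.3}
    - {"slide": [0,0,-0.126],"roll": 0,"hand": -0.3}
    - {"slide": [0,0,-0.126],"roll": 0,"hand": -0.3}
    - {"slide": [0,0,-0.126],"roll": 0,"hand": -0.3}

```text
t: 36.15
eef_pos: [0.5426, 0.018, 0.2013]
tool_rot: [11.8, 89.9, -78.9]
wrist_force: [0.3, -1.6, -0.1]
gripper_width: 0.652
```

```bash
python3 - <<'E'
from meas import *
im,W,t=look('36'); save('scene','s36.png'); print(ecc('s34.png','s36.png'))
a=im[120:265,225:420]; cv2.imwrite('pics/w36z.png',cv2.resize(a,(780,580),interpolation=cv2.INTER_CUBIC))
for c in (312,320,328): 
    g=im[238:258,c]; print(c,[tuple(int(x) for x in p) for p in g])
for v in range(244,252): print(v,onz(W,320,v,.048,True)[1].round(4))
E
```

```text
t 36.15 tcp [0.5426 0.018  0.2013] F [ 0.3  -1.58 -0.06]
(array([0.002, 0.004], dtype=float32), 'mm -y: 0.01')
312 [(139, 187, 223), (139, 188, 223), (140, 189, 224), (139, 188, 223), (132, 181, 218), (132, 181, 217), (153, 213, 235), (169, 229, 246), (147, 205, 235), (87, 118, 141), (49, 58, 72), (45, 54, 67), (47, 55, 67), (52, 61, 72), (48, 58, 67), (51, 57, 68), (50, 61, 71), (50, 58, 68), (48, 57, 66), (51, 61, 70)]
320 [(142, 191, 224), (140, 188, 221), (140, 187, 222), (141, 189, 222), (135, 184, 218), (134, 181, 216), (155, 211, 234), (170, 229, 245), (147, 203, 233), (90, 120, 140), (47, 57, 69), (43, 55, 66), (47, 57, 69), (46, 57, 70), (46, 57, 68), (48, 58, 69), (50, 57, 69), (51, 61, 69), (53, 61, 70), (50, 58, 66)]
328 [(135, 184, 221), (136, 183, 220), (133, 182, 219), (133, 181, 218), (131, 177, 215), (137, 184, 218), (153, 210, 234), (165, 227, 244), (143, 200, 231), (88, 117, 136), (47, 57, 68), (42, 52, 64), (52, 59, 71), (48, 60, 70), (47, 59, 69), (50, 58, 69), (48, 58, 69), (49, 61, 68), (47, 57, 66), (52, 58, 69)]
244 -0.0064
245 -0.0073
246 -0.0082
247 -0.0091
248 -0.0101
249 -0.011
250 -0.0119
251 -0.0128
```

View pics/w36z.png

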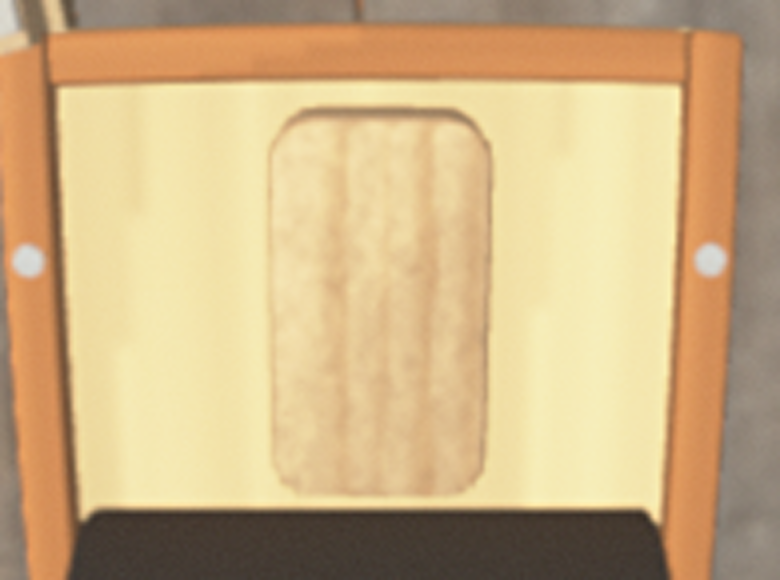

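```bash
python3 - <<'E'
from meas import *
for n,rr in (('30',(144,160)),('36',(140,160))):
    im=load('w%s.png'%n);W=pickle.load(open('W%s.pkl'%n,'rb'))
    print(n,im[rr[0]:rr[1],320].max(1).tolist(), im[rr[0]:rr[1],320,0].tolist())
    for z in (None,.063):
        x,r,k=roller_fish(im,W,range(262,376,6),236,375,z,y0=-.05); print('roller',x.round(5),r,k)
    # bottom + end edge, first drop from board bright
    for v in np.arange(146,154): print(v,onz(W,320,v,.018,True)[1].round(4),onz(W,320,v,.048,True)[1].round(4),end=' | ')
    print()
    import numpy as np
    print('front edge rows', [round(vhalf(im,c,236,300,150),2) for c in (270,300,320,340,370)], onz(W,320,vhalf(im,320,236,300,150),.047,True)[1])
E
```

```text
30 [231, 245, 245, 245, 245, 224, 164, 160, 187, 222, 241, 242, 241, 240, 239, 239] [144, 171, 178, 176, 169, 135, 100, 101, 118, 140, 167, 169, 166, 165, 163, 163]
roller [-0.05265 -0.01359  0.05689] 8.98612823785374e-05 38
roller [-0.04945 -0.01309] 0.0009590931953224472 38
146 0.0776 0.0801 | 147 0.0767 0.0793 | 148 0.0759 0.0785 | 149 0.075 0.0777 | 150 0.0741 0.0769 | 151 0.0732 0.0761 | 152 0.0723 0.0753 | 153 0.0714 0.0745 | 
front edge rows [np.float64(249.7), np.float64(249.67), np.float64(249.64), np.float64(249.91), np.float64(250.04)] -0.007913519458683488
36 [228, 246, 245, 244, 245, 244, 220, 164, 168, 200, 231, 241, 241, 241, 239, 238, 237, 238, 237, 237] [140, 172, 177, 174, 174, 165, 137, 101, 107, 125, 149, 164, 169, 164, 161, 160, 159, 159, 158, 160]
roller [-0.05388 -0.01393  0.05719] 4.912864548858763e-05 38
roller [-0.05089 -0.01382] 0.0009028784579209803 38
146 0.0742 0.0768 | 147 0.0733 0.076 | 148 0.0725 0.0752 | 149 0.0716 0.0744 | 150 0.0707 0.0735 | 151 0.0698 0.0727 | 152 0.0689 0.0719 | 153 0.068 0.0711 | 
front edge rows [np.float64(246.93), np.float64(246.86), np.float64(246.89), np.float64(246.84), np.float64(246.95)] -0.009422818515674405
```

>>> step_arm:
  increments:
    - {"slide": [0,0,-0.02],"roll": 0,"hand": -0.3}
    - {"slide": [0.01,0,-0.035],"roll": 0,"hand": -0.3}
    - {"slide": [0.04,0,-0.035],"roll": 0,"hand": -0.3}
    - {"slide": [0.08,0,-0.035],"roll": 0,"hand": -0.3}
    - {"slide": [0.11,0,-0.035],"roll": 0,"hand": -0.3}
    - {"slide": [0.135,0,-0.035],"roll": 0,"hand": -0.3}
    - {"slide": [0.14,0,-0.035],"roll": 0,"hand": -0.3}
    - {"slide": [0.14,0,-0.035],"roll": 0,"hand": -0.3}
    - {"slide": [0.14,0,-0.035],"roll": 0,"hand": -0.3}

```text
t: 37.05
eef_pos: [0.5436, 0.0538, 0.0618]
tool_rot: [75.0, 90.0, -15.7]
wrist_force: [0.1, -0.2, 0.2]
gripper_width: 0.649
```

```bash
python3 - <<'E'
from meas import *
o=get_obs(); print(o['t'],o['eef_pos'])
plan([.5432,.054,.0305],-.7)
E
```

```text
37.05 [0.54362299 0.05375588 0.06181481]
slide [ 0.0313 -0.0004 -0.0002] cur y-angle -0.74 roll -0.04
```

>>> step_arm:
  increments:
    - {"slide": [0.01,0,0],"roll": 0,"hand": -0.3}
    - {"slide": [0.02,0,0],"roll": 0,"hand": -0.3}
    - {"slide": [0.027,0,0],"roll": 0,"hand": -0.3}
    - {"slide": [0.03,0,0],"roll": 0,"hand": -0.3}
    - {"slide": [0.03,0,0],"roll": 0,"hand": -0.3}
    - {"slide": [0.03,0,0],"roll": 0,"hand": -0.1}
    - {"slide": [0.03,0,0],"roll": 0,"hand": 0.3}
    - {"slide": [0.03,0,0],"roll": 0,"hand": 0.3}
    - {"slide": [0.03,0,0],"roll": 0,"hand": 0.3}
  force: 10

```text
t: 37.8
eef_pos: [0.5433, 0.0542, 0.0315]
tool_rot: [100.0, 90.0, 9.3]
wrist_force: [-0.0, -0.6, 0.3]
gripper_width: 0.519
```

```bash
python3 - <<'E'
from meas import *
im,W,t=look('38'); save('scene','s38.png'); print(ecc('s34.png','s38.png'),get_obs()['gripper_width'])
E
```

```text
t 37.8 tcp [0.5433 0.0542 0.0315] F [-0.04 -0.56  0.34]
(array([-0.024,  0.014], dtype=float32), 'mm -y: -0.01') 0.5218981327496924
```

>>> step_arm:
  increments:
    - {"slide": [0,0,0.0001],"roll": 0,"hand": 0.3}
    - {"slide": [0,0,0.0002],"roll": 0,"hand": 0.3}
    - {"slide": [0,0,0.0003],"roll": 0,"hand": 0.3}
    - {"slide": [0,0,0.0003],"roll": 0,"hand": 0.3}

```text
t: 38.28
eef_pos: [0.5433, 0.0541, 0.0314]
tool_rot: [148.8, 90.0, 58.1]
wrist_force: [-0.6, 2.0, 3.7]
gripper_width: 0.52
```

```bash
python3 - <<'E'
from meas import *
o=get_obs();print(o['eef_pos']); save('scene','s39.png'); print(ecc('s34.png','s39.png'))
E
```

```text
[0.54325166 0.05409659 0.03144845]
(array([-0.002,  0.019], dtype=float32), 'mm -y: 0.03')
```

>>> step_arm:
  increments:
    - {"slide": [-0.0003,0,0.0001],"roll": 0,"hand": 0.3}
    - {"slide": [-0.0003,0,0.0002],"roll": 0,"hand": 0.3}
    - {"slide": [-0.0003,0,0.0003],"roll": 0,"hand": 0.3}
    - {"slide": [-0.0003,0,0.0003],"roll": 0,"hand": 0.3}

```text
t: 38.67
eef_pos: [0.543, 0.0536, 0.0315]
tool_rot: [-134.3, 90.0, 134.9]
wrist_force: [-0.5, 2.1, 0.7]
gripper_width: 0.521
```

```bash
python3 - <<'E'
from meas import *
o=get_obs();print(o['eef_pos'],o['wrist_force']); save('scene','s40.png'); print(ecc('s34.png','s40.png'))
E
```

```text
[0.54302451 0.05360005 0.0314577 ] [-0.46444648  2.12835944  0.74836361]
(array([-0.017,  0.008], dtype=float32), 'mm -y: -0.01')
```

>>> step_arm:
  increments:
    - {"slide": [-0.0005,0,0.0001],"roll": 0,"hand": 0.3}
    - {"slide": [-0.0005,0,0.0002],"roll": 0,"hand": 0.3}
    - {"slide": [-0.0005,0,0.0003],"roll": 0,"hand": 0.3}
    - {"slide": [-0.0005,0,0.0004],"roll": 0,"hand": 0.3}
    - {"slide": [-0.0005,0,0.0004],"roll": 0,"hand": 0.3}

```text
t: 39.13
eef_pos: [0.5429, 0.0529, 0.0319]
tool_rot: [-40.4, 90.0, -131.1]
wrist_force: [0.3, 0.1, -0.6]
gripper_width: 0.522
```

```bash
python3 - <<'E'
from meas import *
im,W,t=look('41'); save('scene','s41.png'); print(ecc('s34.png','s41.png'))
print(im[415:440,300].max(1).tolist(),im[255:300,320].max(1).tolist())
E
```

```text
t 39.1333 tcp [0.5429 0.0529 0.0319] F [ 0.34  0.08 -0.65]
(array([0.321, 0.334], dtype=float32), 'mm -y: 1.10')
[219, 217, 216, 217, 218, 219, 217, 217, 218, 217, 205, 147, 76, 47, 51, 49, 53, 49, 50, 51, 49, 51, 53, 50, 82] [243, 244, 245, 238, 175, 130, 133, 136, 143, 141, 143, 147, 150, 153, 153, 154, 154, 154, 157, 158, 161, 163, 165, 172, 173, 173, 173, 177, 184, 187, 205, 228, 239, 239, 239, 238, 240, 239, 238, 237, 236, 235, 236, 235, 236]
```

View pics/w41.png

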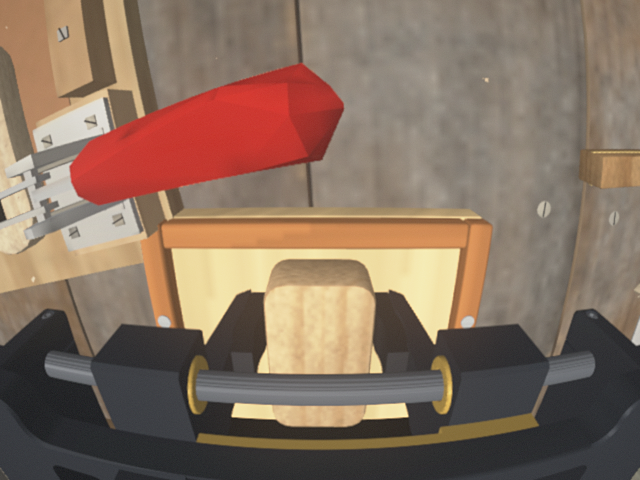

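>>> step_arm:
  increments:
    - {"slide": [-0.004,0,-0.0005],"roll": 0,"hand": 0.5}
    - {"slide": [-0.015,0,-0.001],"roll": 0,"hand": 0.5}
    - {"slide": [-0.04,0,-0.001],"roll": 0,"hand": 0.5}
    - {"slide": [-0.075,0,-0.001],"roll": 0,"hand": 0.5}
    - {"slide": [-0.11,0,-0.001],"roll": 0,"hand": 0.5}
    - {"slide": [-0.135,0,-0.001],"roll": 0,"hand": 0.5}
    - {"slide": [-0.142,0,0],"roll": 0,"hand": 0.5}
    - {"slide": [-0.142,0,0.015],"roll": 0,"hand": 0.5}
    - {"slide": [-0.142,0,0.05],"roll": 0,"hand": 0.5}
    - {"slide": [-0.142,0,0.09],"roll": 0,"hand": 0.5}
  force: 20

```text
t: 40.12
eef_pos: [0.5419, -0.0352, 0.1741]
tool_rot: [176.2, 89.9, 85.8]
wrist_force: [0.5, 0.1, -0.8]
gripper_width: 0.521
```

>>> step_arm:
  increments:
    - {"slide": [0,0,0.035],"roll": 0,"hand": 0.5}
    - {"slide": [0,0,0.065],"roll": 0,"hand": 0.5}
    - {"slide": [0,0,0.085],"roll": 0,"hand": 0.5}
    - {"slide": [0,0,0.093],"roll": 0,"hand": 0.5}
    - {"slide": [0,0,0.093],"roll": 0,"hand": 0.5}
    - {"slide": [0,0,0.093],"roll": 0,"hand": 0.5}

```text
t: 40.62
eef_pos: [0.5407, -0.1287, 0.1738]
tool_rot: [-150.7, 89.9, 118.7]
wrist_force: [-0.1, 0.3, -0.8]
gripper_width: 0.52
```

```bash
python3 - <<'E'
from meas import *
im,W,t=look('42'); save('scene','s42.png'); print(ecc('s12.png','s42.png'),get_obs()['gripper_width'])
for z in (None,.063):
    x,r,n=roller_fish(im,W,range(260,380,8),40,250,z,y0=-.05); print(x.round(5),r,n)
print('clips',clips(im,W,((213,127),(420,126)),hw=6))
plan([.543,-.129,.058],-.7)
E
```

```text
t 40.6167 tcp [ 0.5407 -0.1287  0.1738] F [-0.06  0.29 -0.8 ]
(array([2.074, 2.237], dtype=float32), 'mm -y: 7.27') 0.5205148063535096
[-0.05676 -0.01221  0.05819] 5.0710249137815515e-05 30
[-0.05655 -0.01234] 0.0008289309718827408 30
clips [([4, 4, 3, 21, 51], array([ 0.4572, -0.0486,  0.031 ])), ([5, 5, 4, 22, 83], array([ 0.6207, -0.0512,  0.031 ]))]
slide [0.1158 0.002  0.0014] cur y-angle -0.54 roll 0.16
```

View pics/w42.png

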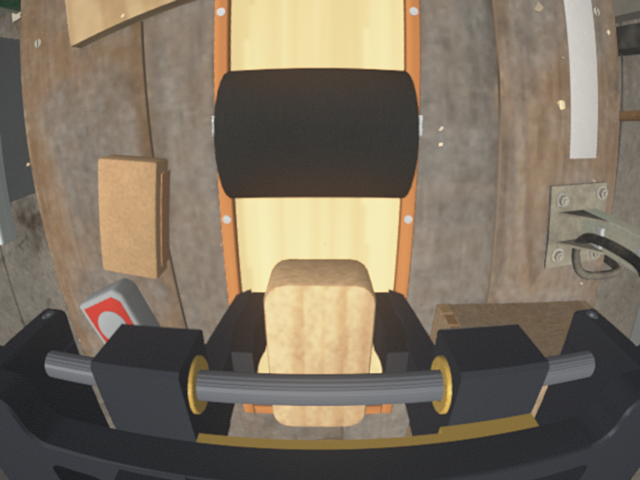

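>>> step_arm:
  increments:
    - {"slide": [0.02,0.002,0.003],"roll": 0.1,"hand": 0.5}
    - {"slide": [0.05,0.002,0.003],"roll": 0.1,"hand": 0.5}
    - {"slide": [0.08,0.002,0.003],"roll": 0.1,"hand": 0.5}
    - {"slide": [0.105,0.002,0.003],"roll": 0.1,"hand": 0.5}
    - {"slide": [0.115,0.002,0.003],"roll": 0.1,"hand": 0.5}
    - {"slide": [0.115,0.002,0.003],"roll": 0.1,"hand": 0.5}
    - {"slide": [0.115,0.002,0.003],"roll": 0.1,"hand": 0.5}
    - {"slide": [0.115,0.002,0.003],"roll": 0.1,"hand": 0.5}

```text
t: 41.43
eef_pos: [0.544, -0.1329, 0.0605]
tool_rot: [80.7, 89.9, -10.1]
wrist_force: [0.1, 0.3, -0.3]
gripper_width: 0.523
```

```bash
python3 - <<'E'
from meas import *
o=get_obs(); print(o['t'],o['eef_pos'])
plan([.543,-.1143,.058],-.7)
E
```

```text
41.4333 [ 0.54398422 -0.13294052  0.06050099]
slide [ 0.0025 -0.0012 -0.0186] cur y-angle -0.78 roll -0.08
```

>>> step_arm:
  increments:
    - {"slide": [0.002,0,-0.003],"roll": 0,"hand": 0.5}
    - {"slide": [0.002,0,-0.0055],"roll": 0,"hand": 0.5}
    - {"slide": [0.002,0,-0.0075],"roll": 0,"hand": 0.5}
    - {"slide": [0.002,0,-0.009],"roll": 0,"hand": 0.5}
    - {"slide": [0.002,0,-0.0102],"roll": 0,"hand": 0.5}
    - {"slide": [0.002,0,-0.0112],"roll": 0,"hand": 0.5}
    - {"slide": [0.002,0,-0.0122],"roll": 0,"hand": 0.5}
    - {"slide": [0.002,0,-0.0132],"roll": 0,"hand": 0.5}
    - {"slide": [0.002,0,-0.0142],"roll": 0,"hand": 0.5}
    - {"slide": [0.002,0,-0.015],"roll": 0,"hand": 0.5}

```text
t: 42.27
eef_pos: [0.5429, -0.1178, 0.057]
tool_rot: [-102.7, 90.0, 166.5]
wrist_force: [0.3, 0.1, -1.5]
gripper_width: 0.522
```

>>> step_arm:
  increments:
    - {"slide": [0,0,-0.0006],"roll": 0,"hand": 0.5}
    - {"slide": [0,0,-0.0011],"roll": 0,"hand": 0.5}
    - {"slide": [0,0,-0.0016],"roll": 0,"hand": 0.5}
    - {"slide": [0,0,-0.002],"roll": 0,"hand": 0.5}

```text
t: 42.6
eef_pos: [0.543, -0.1159, 0.057]
tool_rot: [73.2, 90.0, -17.6]
wrist_force: [0.6, -0.5, -0.6]
gripper_width: 0.519
```

```bash
python3 - <<'E'
from meas import *
im,W,t=look('43'); save('scene','s43.png'); print(ecc('s12.png','s43.png')); rclose('43'); rclose('21')
E
```

```text
t 42.6 tcp [ 0.543  -0.1159  0.057 ] F [ 0.6  -0.53 -0.61]
(array([0.106, 0.297], dtype=float32), 'mm -y: 0.69')
[-0.05055 -0.0127   0.06166] 4.151330568628462e-05 26
[-0.0504  -0.01281] 0.00042781299516221003 26
[-0.04948 -0.01236  0.06169] 1.9143342872041383e-05 26
[-0.04934 -0.0125 ] 0.00041883686633537595 26
```

View pics/w43.png

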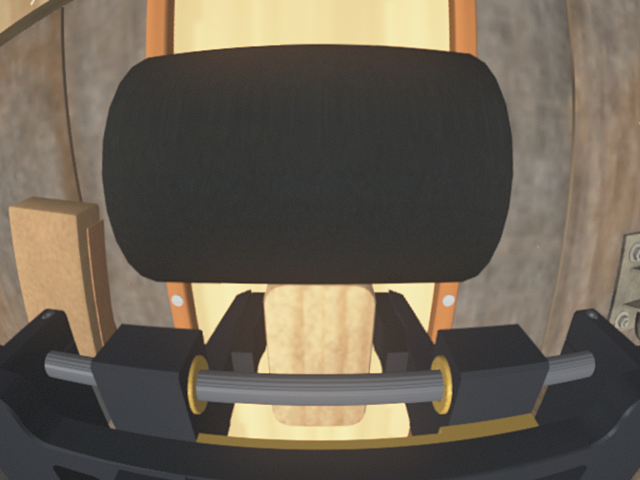

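>>> step_arm:
  increments:
    - {"slide": [0,0,-0.0002],"roll": 0,"hand": 0.5}
    - {"slide": [0,0,-0.0004],"roll": 0,"hand": 0.5}
    - {"slide": [0,0,-0.0006],"roll": 0,"hand": 0.5}
    - {"slide": [0,0,-0.0004],"roll": 0,"hand": 0.5}
    - {"slide": [0,0,0.002],"roll": 0,"hand": 0.5}
    - {"slide": [0,0,0.006],"roll": 0,"hand": 0.5}
    - {"slide": [0,0,0.011],"roll": 0,"hand": 0.5}
    - {"slide": [-0.02,0,0.012],"roll": 0,"hand": 0.5}
    - {"slide": [-0.05,0,0.012],"roll": 0,"hand": 0.5}
    - {"slide": [-0.085,0,0.012],"roll": 0,"hand": 0.5}

```text
t: 43.58
eef_pos: [0.5413, -0.1286, 0.1418]
tool_rot: [-86.1, 89.8, -177.0]
wrist_force: [1.3, 0.5, -0.5]
gripper_width: 0.52
```

>>> step_arm:
  increments:
    - {"slide": [-0.025,0,0],"roll": 0,"hand": 0.5}
    - {"slide": [-0.032,0,0],"roll": 0,"hand": 0.5}
    - {"slide": [-0.032,0,0],"roll": 0,"hand": 0.5}
    - {"slide": [-0.032,0,0],"roll": 0,"hand": 0.5}

```text
t: 43.92
eef_pos: [0.5425, -0.1279, 0.1734]
tool_rot: [-124.5, 90.0, 144.7]
wrist_force: [0.3, -0.4, -1.5]
gripper_width: 0.52
```

```bash
python3 - <<'E'
from meas import *
im,W,t=look('44'); save('scene','s44.png'); print(ecc('s12.png','s44.png'))
for z in (None,.063):
    x,r,n=roller_fish(im,W,range(260,380,8),40,245,z,y0=-.05); print(x.round(5),r,n)
print('clips',clips(im,W,((213,127),(420,126)),hw=7))
plan([.5433,.0635,.174],-.7)
E
```

```text
t 43.9167 tcp [ 0.5425 -0.1279  0.1734] F [ 0.33 -0.43 -1.5 ]
(array([0.15 , 0.093], dtype=float32), 'mm -y: 0.41')
[-0.04979 -0.01231  0.05922] 5.980610356963553e-05 30
[-0.04971 -0.01254] 0.0006566908219581276 30
none
clips [([3, 6, 5, 20, 77], array([ 0.6206, -0.0514,  0.031 ]))]
slide [-0.0015 -0.0012 -0.1912] cur y-angle -0.81 roll -0.11
```

>>> step_arm:
  increments:
    - {"slide": [0,0,-0.02],"roll": 0,"hand": 0.5}
    - {"slide": [0,0,-0.055],"roll": 0,"hand": 0.5}
    - {"slide": [0,0,-0.095],"roll": 0,"hand": 0.5}
    - {"slide": [0,0,-0.135],"roll": 0,"hand": 0.5}
    - {"slide": [0,0,-0.165],"roll": 0,"hand": 0.5}
    - {"slide": [0,0,-0.185],"roll": 0,"hand": 0.5}
    - {"slide": [0,0,-0.191],"roll": 0,"hand": 0.5}
    - {"slide": [0,0,-0.191],"roll": 0,"hand": 0.5}
    - {"slide": [0,0,-0.191],"roll": 0,"hand": 0.5}

```text
t: 44.82
eef_pos: [0.5452, 0.0616, 0.1734]
tool_rot: [-33.9, 89.9, -124.7]
wrist_force: [0.2, -0.4, -0.3]
gripper_width: 0.521
```

>>> step_arm:
  increments:
    - {"slide": [0.02,0,0],"roll": 0,"hand": 0.5}
    - {"slide": [0.05,0,0],"roll": 0,"hand": 0.5}
    - {"slide": [0.08,0,0],"roll": 0,"hand": 0.5}
    - {"slide": [0.105,0,0],"roll": 0,"hand": 0.5}
    - {"slide": [0.118,0,0.001],"roll": 0,"hand": 0.5}
    - {"slide": [0.122,0,0.002],"roll": 0,"hand": 0.5}
    - {"slide": [0.124,-0.002,0.003],"roll": 0,"hand": 0.5}
    - {"slide": [0.126,-0.002,0.003],"roll": 0,"hand": 0.5}
    - {"slide": [0.126,-0.002,0.003],"roll": 0,"hand": 0.5}
    - {"slide": [0.126,-0.002,0.003],"roll": 0,"hand": 0.5}

```text
t: 45.65
eef_pos: [0.5443, 0.0601, 0.0491]
tool_rot: [104.9, 89.9, 14.0]
wrist_force: [0.7, -0.1, -0.9]
gripper_width: 0.516
```

```bash
python3 - <<'E'
from meas import *
im,W,t=look('45'); save('scene','s45.png'); print(ecc('s12.png','s45.png'))
plan([.5433,.0595,.0325],-.7)
E
```

```text
t 45.65 tcp [0.5443 0.0601 0.0491] F [ 0.65 -0.06 -0.93]
(array([0.14 , 0.096], dtype=float32), 'mm -y: 0.40')
slide [ 0.0163 -0.0007  0.0009] cur y-angle -0.79 roll -0.09
```

View pics/w45.png

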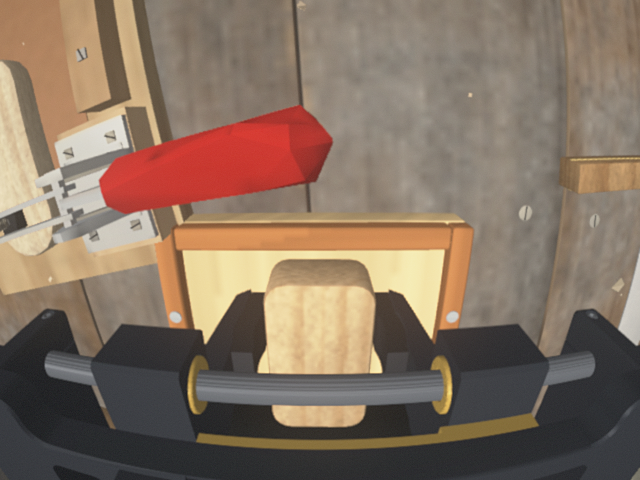

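>>> step_arm:
  increments:
    - {"slide": [0.0,0,0.0003],"roll": -0.1,"hand": 0.5}
    - {"slide": [0.002,0,0.0005],"roll": -0.1,"hand": 0.5}
    - {"slide": [0.0045,0,0.0005],"roll": -0.1,"hand": 0.5}
    - {"slide": [0.007,0,0.0005],"roll": -0.1,"hand": 0.5}
    - {"slide": [0.0095,0,0.0005],"roll": -0.1,"hand": 0.5}
    - {"slide": [0.012,0,0.0005],"roll": -0.1,"hand": 0.5}
    - {"slide": [0.0145,0,0.0005],"roll": -0.1,"hand": 0.5}
    - {"slide": [0.0155,0,0.0005],"roll": -0.1,"hand": 0.5}
    - {"slide": [0.0155,0,0.0005],"roll": -0.1,"hand": 0.5}

```text
t: 46.55
eef_pos: [0.5433, 0.0595, 0.0322]
tool_rot: [-72.8, 90.0, -163.6]
wrist_force: [-0.4, 0.3, -1.2]
gripper_width: 0.52
```

```bash
python3 - <<'E'
from meas import *
o=get_obs(); print(o['t'],o['eef_pos'],o['wrist_force']); save('scene','s46.png'); print(ecc('s12.png','s46.png'))
plan([.5433,.0555,.0319],-.7)
E
```

```text
46.55 [0.54325683 0.05951636 0.03216121] [-0.40639443  0.33278163 -1.2098741 ]
(array([0.132, 0.105], dtype=float32), 'mm -y: 0.40')
slide [ 0.0005 -0.0001  0.004 ] cur y-angle -0.71 roll -0.01
```

>>> step_arm:
  increments:
    - {"slide": [0,0,0.0008],"roll": 0,"hand": 0.5}
    - {"slide": [0,0,0.0016],"roll": 0,"hand": 0.5}
    - {"slide": [0,0,0.0023],"roll": 0,"hand": 0.5}
    - {"slide": [0,0,0.0028],"roll": 0,"hand": 0.5}
    - {"slide": [0,0,0.0032],"roll": 0,"hand": 0.5}
    - {"slide": [0,0,0.0035],"roll": 0,"hand": 0.5}
    - {"slide": [0,0,0.0035],"roll": 0,"hand": 0.5}

```text
t: 47.18
eef_pos: [0.5434, 0.056, 0.0325]
tool_rot: [-20.3, 90.0, -111.1]
wrist_force: [0.7, -0.3, -0.3]
gripper_width: 0.519
```

```bash
python3 - <<'E'
from meas import *
o=get_obs(); print(o['t'],o['eef_pos'],o['wrist_force']); save('scene','s47.png'); print(ecc('s12.png','s47.png'))
E
```

```text
47.1833 [0.54342162 0.05600419 0.03253633] [ 0.66562272 -0.26807996 -0.26724784]
(array([0.149, 0.108], dtype=float32), 'mm -y: 0.43')
```

>>> step_arm:
  increments:
    - {"slide": [0.0003,0,0.0001],"roll": 0,"hand": 0.5}
    - {"slide": [0.0006,0,0.0002],"roll": 0,"hand": 0.5}
    - {"slide": [0.0006,0,0.0003],"roll": 0,"hand": 0.5}
    - {"slide": [0.0006,0,0.0004],"roll": 0,"hand": 0.5}
    - {"slide": [0.0006,0,0.0005],"roll": 0,"hand": 0.5}
    - {"slide": [0.0006,0,0.0006],"roll": 0,"hand": 0.5}
    - {"slide": [0.0006,0,0.0007],"roll": 0,"hand": 0.5}

```text
t: 47.82
eef_pos: [0.5434, 0.0554, 0.0319]
tool_rot: [-35.1, 90.0, -125.8]
wrist_force: [-0.3, 0.1, -1.5]
gripper_width: 0.519
```

```bash
python3 - <<'E'
from meas import *
o=get_obs(); print(o['t'],o['eef_pos'],o['wrist_force']); save('scene','s48.png'); print(ecc('s12.png','s48.png'))
E
```

```text
47.8167 [0.54340328 0.05537784 0.03191625] [-0.32997655  0.07647855 -1.47423098]
(array([0.126, 0.085], dtype=float32), 'mm -y: 0.35')
```

>>> step_arm:
  increments:
    - {"slide": [0,0,0.0001],"roll": 0,"hand": 0.5}
    - {"slide": [0,0,0.0002],"roll": 0,"hand": 0.5}
    - {"slide": [0,0,0.0003],"roll": 0,"hand": 0.5}
    - {"slide": [0,0,0.0004],"roll": 0,"hand": 0.5}
    - {"slide": [0,0,0.0005],"roll": 0,"hand": 0.5}
    - {"slide": [0,0,0.0006],"roll": 0,"hand": 0.5}

```text
t: 48.37
eef_pos: [0.5434, 0.0548, 0.0319]
tool_rot: [86.0, 90.0, -4.8]
wrist_force: [-0.2, 0.8, -1.9]
gripper_width: 0.518
```

```bash
python3 - <<'E'
from meas import *
o=get_obs(); print(o['t'],o['eef_pos'],o['wrist_force']); save('scene','s49.png'); print(ecc('s12.png','s49.png'))
E
```

```text
48.3667 [0.54342749 0.05477605 0.03192587] [-0.15991177  0.83318666 -1.94671315]
(array([0.109, 0.112], dtype=float32), 'mm -y: 0.37')
```

>>> step_arm:
  increments:
    - {"slide": [0,0,0.0001],"roll": 0,"hand": 0.5}
    - {"slide": [0,0,0.0002],"roll": 0,"hand": 0.5}
    - {"slide": [0,0,0.0003],"roll": 0,"hand": 0.5}
    - {"slide": [0,0,0.0004],"roll": 0,"hand": 0.5}
    - {"slide": [0,0,0.0005],"roll": 0,"hand": 0.5}

```text
t: 48.83
eef_pos: [0.5434, 0.0543, 0.0319]
tool_rot: [132.7, 90.0, 42.0]
wrist_force: [0.9, -0.2, -0.9]
gripper_width: 0.518
```

```bash
python3 - <<'E'
from meas import *
o=get_obs(); print(o['t'],o['eef_pos'],o['wrist_force']); save('scene','s50.png'); print(ecc('s12.png','s50.png'))
E
```

```text
48.8333 [0.54343168 0.05431224 0.03194187] [ 0.86172554 -0.22692606 -0.90775005]
(array([0.184, 0.186], dtype=float32), 'mm -y: 0.62')
```

>>> step_arm:
  increments:
    - {"slide": [0.0002,0,0.0001],"roll": 0,"hand": 0.5}
    - {"slide": [0.0004,0,0.0002],"roll": 0,"hand": 0.5}
    - {"slide": [0.0005,0,0.0002],"roll": 0,"hand": 0.5}
    - {"slide": [0.0005,0,0.0002],"roll": 0,"hand": 0.3}
    - {"slide": [0.0005,0,0.0002],"roll": 0,"hand": -0.1}
    - {"slide": [0.0005,0,0.0002],"roll": 0,"hand": -0.3}
    - {"slide": [0.0005,0,0.0002],"roll": 0,"hand": -0.3}
    - {"slide": [0.0005,0,0.0002],"roll": 0,"hand": -0.3}

```text
t: 49.55
eef_pos: [0.5435, 0.0541, 0.0314]
tool_rot: [69.7, 90.0, -21.1]
wrist_force: [-0.4, 1.3, 0.7]
gripper_width: 0.654
```

```bash
python3 - <<'E'
from meas import *
o=get_obs(); print(o['t'],o['eef_pos'],o['wrist_force'],o['gripper_width']); save('scene','s51.png'); print(ecc('s12.png','s51.png'))
E
```

```text
49.55 [0.5434762  0.05406268 0.03144377] [-0.4377323   1.29938721  0.66440444] 0.6540121286411003
(array([0.231, 0.206], dtype=float32), 'mm -y: 0.73')
```

Released, with the roller shifted only slightly (0.73 on the shift scale, where about 0.7 is centred). I'll lift straight up and look.

>>> step_arm:
  increments:
    - {"slide": [-0.005,0,0],"roll": 0,"hand": -0.3}
    - {"slide": [-0.02,0,0],"roll": 0,"hand": -0.3}
    - {"slide": [-0.05,0,0],"roll": 0,"hand": -0.3}
    - {"slide": [-0.09,0,0],"roll": 0,"hand": -0.3}
    - {"slide": [-0.13,0,0],"roll": 0,"hand": -0.3}
    - {"slide": [-0.16,0,0.02],"roll": 0,"hand": -0.3}
    - {"slide": [-0.168,0,0.035],"roll": 0,"hand": -0.3}
    - {"slide": [-0.168,0,0.035],"roll": 0,"hand": -0.3}
    - {"slide": [-0.168,0,0.035],"roll": 0,"hand": -0.3}

```text
t: 50.35
eef_pos: [0.5427, 0.0186, 0.1993]
tool_rot: [166.9, 90.0, 76.0]
wrist_force: [0.1, 0.5, 0.0]
gripper_width: 0.65
```

```bash
python3 - <<'E'
from meas import *
im,W,t=look('52'); save('scene','s52.png'); print(ecc('s12.png','s52.png'))
a=im[120:265,225:420]; cv2.imwrite('pics/w52z.png',cv2.resize(a,(780,580),interpolation=cv2.INTER_CUBIC))
for z in (None,.063):
    x,r,k=roller_fish(im,W,range(262,376,6),236,375,z,y0=-.05); print('roller',x.round(5),r,k)
for c in (312,320,328): print([int(v) for v in im[238:256,c,2]])
E
```

```text
t 50.35 tcp [0.5427 0.0186 0.1993] F [0.1  0.47 0.03]
(array([0.239, 0.209], dtype=float32), 'mm -y: 0.75')
roller [-0.05327 -0.01281  0.05677] 6.261236094024365e-05 38
roller [-0.05006 -0.01292] 0.0009744458971016944 38
[225, 224, 223, 224, 224, 221, 216, 216, 232, 233, 133, 62, 65, 68, 68, 69, 70, 69]
[226, 225, 222, 220, 222, 222, 218, 218, 232, 232, 135, 60, 67, 67, 67, 69, 68, 68]
[223, 222, 221, 220, 219, 216, 216, 218, 231, 229, 132, 63, 65, 67, 70, 68, 69, 70]
```

View pics/w52z.png

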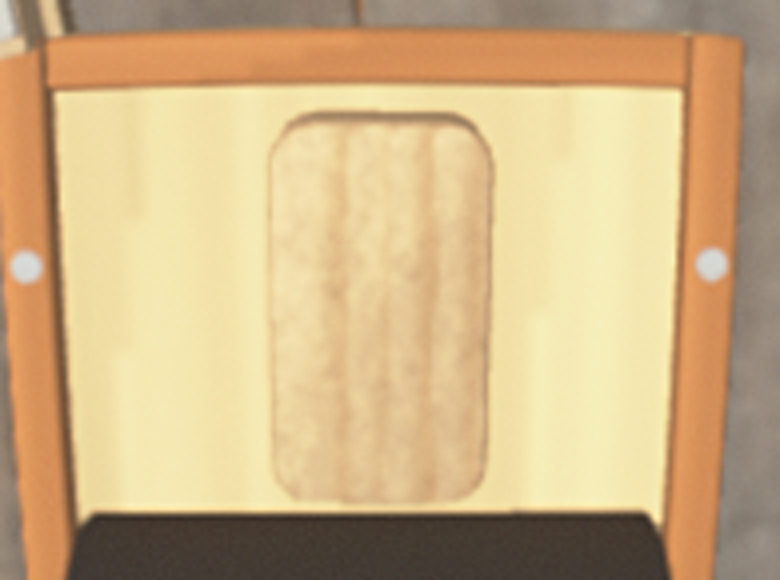

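View pics/s52.png

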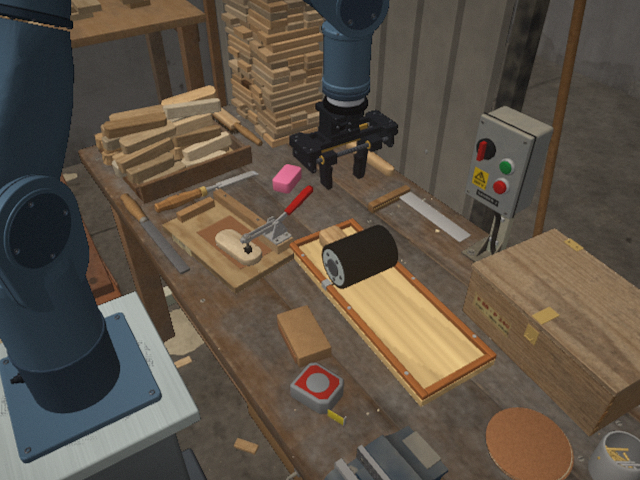

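```bash
python3 - <<'E'
from meas import *
save('scene','s53.png'); print(ecc('s52.png','s53.png'), ecc('s12.png','s53.png',(270,300,350,410)))
print(order.hand_in())
E
```

```text
(array([-0.003, -0.   ], dtype=float32), 'mm -y: -0.01') (array([0.016, 0.012], dtype=float32), 'mm -y: 0.05')
the job is handed in; nothing more can be done
None
```

The job is handed in at about 50.5 s. The roller stands released on the line, and the hardwood block lies flat on the left side of it, end-on and square, at most about 2 mm from touching.

**How it went:**
- I rolled the roller onto the line with the open fingers pushing gently from behind.
- My first laying of the block knocked the roller about 3 mm, so I lifted the block clear and nudged the roller back with the held block.
- The second laying was good, but I then regripped the block twice to close the gap. I commanded one push too many, and then lifted the block while it touched the roller. By then the roller was 6–7 mm off the line.
- I reset the roller the same way and let it stand by itself. I then laid the block again, moving it in about 0.1 mm steps to first contact and lowering it the last 0.5 mm.

**Last checks:**
- **On the line:** the wrist camera puts the roller's axis at y = −0.0501 m and the line at −0.0500 m. The top camera disagrees by about 0.7 mm, so I take the centring as good to within about 1 mm.
- **At rest:** the roller did not move between the last two pictures, and the gripper hung clear above everything.
- **Snug:** the roller moved 0.25 mm when the block touched it. The last close view still shows a light strip about 2 pixels wide (1–2 mm) between block and roller, and I could not settle whether that is a gap or the block's rounded edge.
- **Bystanders:** the picture patch around the cork block and tape measure did not shift, and I left the pink block alone.

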